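# Change over an orbital shaker and load it in balance

### The job

The run on the orbital shaker is finished: stand its two squat jars upright in the steel used-ware tray, then load every conical flask on the bench upright on the platform's printed circles, in balance: each flask needs one of its own size diagonally opposite, and where a flask has no partner put the straight-sided counterweight bottle of its size opposite it, leaving a counterweight that is not needed standing on the bench. Turn the speed dial to its long tick and, when all that is done, press the start button fully down and let it go; leave everything else on the bench where it is.

Things in the scene. Friction and masses are not known exactly. Their poses are not given: they have to be found in the camera images.
- shaker: the orbital shaker (fixed, not running, does not move): case 355 x 270 mm; square platform 250 x 250 mm with a dark mat, top 100 mm above the bench, and a lower control panel (66 mm high, 90 mm deep) along the side that faces the robot. Origin: on the bench below the platform's centre; x points away from the panel, y to the left, z up
- place0 (a point): centre of the printed place circle (76 mm across) at the far left corner of the shaker platform's top, 100 mm above the bench. The circles stand 140 mm apart along each side and 198 mm across a diagonal; place0 is diagonally opposite place2, and place1 opposite place3
- place1 (a point): centre of the printed place circle (76 mm across) at the far right corner of the shaker platform's top, 100 mm above the bench. The circles stand 140 mm apart along each side and 198 mm across a diagonal; place0 is diagonally opposite place2, and place1 opposite place3
- place2 (a point): centre of the printed place circle (76 mm across) at the near right corner of the shaker platform's top, 100 mm above the bench. The circles stand 140 mm apart along each side and 198 mm across a diagonal; place0 is diagonally opposite place2, and place1 opposite place3
- place3 (a point): centre of the printed place circle (76 mm across) at the near left corner of the shaker platform's top, 100 mm above the bench. The circles stand 140 mm apart along each side and 198 mm across a diagonal; place0 is diagonally opposite place2, and place1 opposite place3
- dial (a joint): speed dial, rad: 0 with its white pointer line to the left (shaker's +y), growing clockwise seen from above; 1.571 points straight away from the robot side (shaker's +x), at the one long, thick tick; short ticks every 0.524; 3.142 is the stop on the right. Stays where it is left; turns with about 0.04 N m
- dial_grip (a point): point on the dial's vertical axis at the height to grip, on the left of the control panel (171 mm in front of and 68 mm to the left of the platform's centre), 103 mm above the bench. The grip is an upright bar 40 mm long, 14 mm thick, 32 mm tall, its top 7 mm above this point; it lies along the pointer: along the shaker's y at joint value 0 and along its x at 1.571. Its disc and base, 66 mm across, end 14 mm above the panel
- start (a joint): start button travel, m: 0 released, 0.006 fully down; sprung, about 5 N to push fully down, comes back by itself
- start_top (a point): centre of the top of the pale round start button (26 mm across), on the right of the control panel, 88 mm above the bench when released; it is pushed straight down
- large_a: conical shake flask of natural polypropylene with a screw cap, standing upright on the bench pad to the robot's right at the start; LARGE: base 67 mm across, 118 mm tall; the cap is 38 mm across and takes up the top 33 mm, above a 30 mm neck; 170 g. It may be absent. Origin: centre of its underside, z up
- large_b: conical shake flask of natural polypropylene with a screw cap, standing upright on the bench pad to the robot's right at the start; LARGE: base 67 mm across, 118 mm tall; the cap is 38 mm across and takes up the top 33 mm, above a 30 mm neck; 170 g. It may be absent. Origin: centre of its underside, z up
- small_a: conical shake flask of natural polypropylene with a screw cap, standing upright on the bench pad to the robot's right at the start; SMALL: base 51 mm across, 88 mm tall; the cap is 30 mm across and takes up the top 27 mm, above a 22 mm neck; 90 g. It may be absent. Origin: centre of its underside, z up
- small_b: conical shake flask of natural polypropylene with a screw cap, standing upright on the bench pad to the robot's right at the start; SMALL: base 51 mm across, 88 mm tall; the cap is 30 mm across and takes up the top 27 mm, above a 22 mm neck; 90 g. It may be absent. Origin: centre of its underside, z up
- large_blank: counterweight bottle, filled to weigh the same as a large flask: straight-sided, 60 mm across, 118 mm tall, cap 38 mm across over the top 28 mm; 170 g. Same plastic and cap as the flasks, but a cylinder, not a cone. Stands among the flasks at the start and is always there. Origin: centre of its underside, z up
- small_blank: counterweight bottle, filled to weigh the same as a small flask: straight-sided, 46 mm across, 88 mm tall, cap 30 mm across over the top 26 mm; 90 g. Same plastic and cap as the flasks, but a cylinder, not a cone. Stands among the flasks at the start and is always there. Origin: centre of its underside, z up
- jar_a: squat cylindrical jar of the finished run: 44 mm across, its cap 47 mm across over the top 18 mm, 58 mm tall; about 90 g; stands somewhere on the shaker platform at the start. Origin: centre of its underside, z up
- jar_b: squat cylindrical jar of the finished run: 44 mm across, its cap 47 mm across over the top 18 mm, 58 mm tall; about 90 g; stands somewhere on the shaker platform at the start. Origin: centre of its underside, z up
- tray: the used-ware tray (fixed): shallow steel tray 210 x 115 mm, floor 3 mm above the bench, rim 14 mm high and 3 mm thick; on the bench to the left of the shaker. Origin: centre of its underside; x along its length, y across it
- amber_bottle: bystander: small amber glass bottle, 52 mm across, 96 mm tall with a white cap, among the flasks. Origin: centre of its underside
- timer: bystander: white bench timer, 56 x 62 x 18 mm, lying among the flasks. Origin: centre of its underside
- well_plate: bystander: pale multi-well plate, 128 x 86 x 14 mm, far left of the shaker. Origin: centre of its underside
- tip_box: bystander: pipette tip box, 122 x 83 x 60 mm, near left. Origin: centre of its underside
- pen: bystander: black marker pen, 130 mm long, beyond the flasks. Origin: under its middle
- wash_bottle: bystander: wash bottle, 66 mm across, 170 mm tall with a bent spout, far right behind the shaker. Origin: centre of its underside
Things that resemble listed ones, but are neither listed nor needed, are in the scene too. Leave any orange look-alike of the jar_b alone.

How it is judged:
On the way, in this order (a step that is already met when the one before it is completed fails the run):
1. both jars stand in the tray, every flask stands on a place circle with its partner or counterweight diagonally opposite, and the dial is at the long tick ((horizontal distance between large_a and place0 below 0.015 m or horizontal distance between large_a and place1 below 0.015 m or horizontal distance between large_a and place2 below 0.015 m or horizontal distance between large_a and place3 below 0.015 m) and height (world z) of large_a between 0.094 and 0.108 m and angle between each of large_a, large_b, large_blank, small_a, small_b, small_blank, jar_a, jar_b's own z axis and vertical below 0.12 rad and (horizontal distance between large_a and large_b above 0.169 m or (horizontal distance between large_a and large_blank above 0.169 m and z of large_a in the frame of large_blank below 0.03 m)) and (horizontal distance between large_b and place0 below 0.015 m or horizontal distance between large_b and place1 below 0.015 m or horizontal distance between large_b and place2 below 0.015 m or horizontal distance between large_b and place3 below 0.015 m) and height (world z) of large_b between 0.094 and 0.108 m and (horizontal distance between large_b and large_a above 0.169 m or (horizontal distance between large_b and large_blank above 0.169 m and z of large_b in the frame of large_blank below 0.03 m)) and (height (world z) of large_blank below 0.01 m or ((horizontal distance between large_blank and place0 below 0.015 m or horizontal distance between large_blank and place1 below 0.015 m or horizontal distance between large_blank and place2 below 0.015 m or horizontal distance between large_blank and place3 below 0.015 m) and height (world z) of large_blank between 0.094 and 0.108 m)) and (height (world z) of large_blank below 0.01 m or horizontal distance between large_blank and large_a above 0.169 m or horizontal distance between large_blank and large_b above 0.169 m) and (horizontal distance between small_a and place0 below 0.015 m or horizontal distance between small_a and place1 below 0.015 m or horizontal distance between small_a and place2 below 0.015 m or horizontal distance between small_a and place3 below 0.015 m) and height (world z) of small_a between 0.094 and 0.108 m and (horizontal distance between small_a and small_b above 0.169 m or (horizontal distance between small_a and small_blank above 0.169 m and z of small_a in the frame of small_blank below 0.03 m)) and (horizontal distance between small_b and place0 below 0.015 m or horizontal distance between small_b and place1 below 0.015 m or horizontal distance between small_b and place2 below 0.015 m or horizontal distance between small_b and place3 below 0.015 m) and height (world z) of small_b between 0.094 and 0.108 m and (horizontal distance between small_b and small_a above 0.169 m or (horizontal distance between small_b and small_blank above 0.169 m and z of small_b in the frame of small_blank below 0.03 m)) and (height (world z) of small_blank below 0.01 m or ((horizontal distance between small_blank and place0 below 0.015 m or horizontal distance between small_blank and place1 below 0.015 m or horizontal distance between small_blank and place2 below 0.015 m or horizontal distance between small_blank and place3 below 0.015 m) and height (world z) of small_blank between 0.094 and 0.108 m)) and (height (world z) of small_blank below 0.01 m or horizontal distance between small_blank and small_a above 0.169 m or horizontal distance between small_blank and small_b above 0.169 m) and x of jar_a in the frame of tray between -0.085 and 0.085 m and y of jar_a in the frame of tray between -0.038 and 0.038 m and height (world z) of each of jar_a, jar_b below 0.012 m and x of jar_b in the frame of tray between -0.085 and 0.085 m and y of jar_b in the frame of tray between -0.038 and 0.038 m and value of joint dial between 1.421 and 1.721 rad), for 0.2 s.
2. then the start button is pressed fully down (value of joint start above 0.0045 m), for 0.05 s.
At the end, for the whole second after the job is handed in: Jars upright in the tray. Each flask upright within 15 mm of a circle's centre, its like or its size's counterweight diagonally opposite; unneeded counterweights upright on the bench. Dial within 0.15 rad of 1.571. Start then pressed 4.5 mm or more, now released. All at rest (all of step 1 and linear speed of each of large_a, large_b, large_blank, small_a, small_b, small_blank, jar_a, jar_b below 0.02 m/s and value of joint start below 0.002 m); the robot touches nothing.
It fails at once if a bystander (amber bottle, timer, well plate, tip box, pen, wash bottle) is moved more than 50 mm (distance of any of amber_bottle, timer, well_plate, tip_box, pen, wash_bottle from where it was at the start of the episode above 0.05 m).
Of large_a, large_b, small_a, small_b only 2 to 4 are there at a start; the rules pass over those that are not, and their reading is None.
At some moment in a run one of jar_a, jar_b, large_a, large_b, small_a, small_b may be knocked a few centimetres aside while the robot is not near it.
It also fails if it takes over 210 s, if anything falls off the work surface, if the arm or the gripper's body presses on something with over 40 N, if the wrist force passes 120 N, or if a joint passes its speed limit or range.

### The arm

A 6-joint arm with a two-finger parallel gripper is mounted at the origin on the work surface. World frame = base frame: x ahead of the robot, y to its left, z up, the work surface at z = 0. Lengths are in m, angles in rad, forces in N, time in s.
With the tool pointing down it reaches from about 0.35 to 1 m from the base axis. Payload 7.1 kg.
Tool frame: the origin (TCP) lies between the finger pads; the fingertips stand 22 mm ahead of it and the grasp point (between the pads) lies 3 mm ahead of it (arm.finger_overhang is the z of the fingertips in the tool frame, in m); z points along the fingers, y is the direction in which the jaws open and shut (so a half turn about z gives the same grasp; the last joint's range is limited). The gripper opens to 85 mm and grips with 20 to 120 N. Pads are 22 mm wide; open, the fingers measure 114 mm over their backs; the gripper's body (76 mm by 85 mm) begins 54 mm behind the grasp point. The pads swing forward as they close: fully open they stand 13 mm farther back than shut.
Start: joints at [1.169, 0.423, 1.63, -0, 1.089, -0.019], TCP at [0.233, 0.58, 0.222] pointing down, gripper open.
Joint ranges: [-3, 3], [-0.9, 2.11], [0.09, 2.58], [-1.31, 4.45], [0.11, 2.69], [-2.54, 2.54]. Speed limits (rad/s): [2.39, 2.39, 3.01, 3.14, 3.14, 3.14].

### API

Orientations are given as a rotation vector (axis times angle).
In Python, from workcell import get_obs, optics, job, nets, arm gives the robot as it stands. The module is installed in compiled form; this text tells all that it offers.
- The arm moves only by the tool apply_moves, never from a script. Its argument "rows" is a list of rows, each an object of numbers: "tx", "ty", "tz": the shift along the tool's x, y, z in cm; "roll": the turn about the tool's z in rad. In form: [{"tx": .., "ty": .., "tz": .., "roll": ..}, ...]. A call has 1 to 10 rows; each row shifts and turns the commanded pose from where the row before left it, along the tool's axes as they then stand; what a row does not reach is not made up. A row lasts 1/12 s, in which the tool goes at most 41.7 mm and 7.16 degrees, less where a joint would pass 70% of its speed; a pose out of reach is approached as far as the arm can. A call is refused whole if a number of a shift passes 4.17 or a number of a turn 0.125, either way. A call with a gripper value outside its range is refused whole. "gripper" is the finger opening in cm, from 0 to 8.54, set as the call begins (left out, the last holds). The fingers move at their own pace and stop on an object; "grip_force" is the grip in N (left out, the last holds). Time passes only in rows, so rows that do not move let the fingers close. It gives the time, the measured TCP pose, the force and the opening at its end, in the units of the state.
- get_obs(): the state, without advancing time (a new reading comes with each control period).
- optics.grab_frame(name): name is "scene" or "top" or "wrist"; returns a dict with "image" (384x512x3 uint8, red, green, blue), "range_z" (384x512 float32, m along the optical axis (not along the pixel's ray), 0 where there is no reading), "mtx" (3x3 intrinsics, pixels), "k1" (the pictures are not rectified: a ray, as slopes to the right and down, at radius r is drawn at 1 + k1 r^2 times it, then the intrinsics apply), "rvec" (rotation vector, rad) and "tvec" (3), from world to camera coordinates, as OpenCV has them. Camera axes: x right, y down, z forward; pixel columns grow to the right and rows downward; lengths in m; the calibration is good to about 2 mm. A picture is of the moment at which its call begins.
- job.close_job(): hands the job in, once; it reports no verdict.
Trained networks look in a picture, given as the dict that the camera call returned (one of the last four; its "shot" number tells which), for a name from the list of things; names that differ only in an ending like _2 or _b are one class to them, and where a whole thing is asked for, a point or a joint stands for the part that bears it (a point fixed in the world has none). Each returns a list of dicts, best first, with "conf" (0 to 1); they miss things now and then, are a little off and sometimes report something else, mostly with a low value. They report only what shows in the picture. A call takes as long as a camera call. They do not tell look-alikes from the thing itself.
- nets.boxes_of(picture, name): "location" ([column, row] in pixels, amid what is visible of it).
- nets.mark_of(picture, name): "location" ([column, row] in pixels: a listed point, or the origin of a listed thing).
The state is a dict: "time_s": time; "joint_positions": joint angles; "joint_vel": joint speeds; "joint_efforts": joint torques, N m; "eef_pos": TCP position; "orientation": TCP orientation; "wrist_force": force on the tool from outside, world axes, zero at the start; "wrist_torque": the same for the moment, N m; "opening": opening from 0.0 (shut) to 1.0 (fully open).
Only numpy, scipy, OpenCV 4.12 (cv2) and the standard library are available. Lean on these libraries where they do the work, as an engineer would, in place of code of your own. Each camera call takes 0.05 s, during which the arm holds its last target.

## Working session

There is one attempt and no reset: what is moved stays moved. The work goes in short steps, Python scripts to look and compute and a tool call to move; the robot and the scene stay as the last step left them, time stands still between calls to the robot, and variables do not carry over. Pictures are saved under pics/ and viewed, and the job is handed in when it is done.

Besides the shell and the picture viewer there is one more tool, called after "Request:" by a JSON object that holds its "api" and its "payload", one argument or row to a line. apply_moves: Moves the arm, as the interface text tells. Its arguments: {"type":"object","properties":{"rows":{"type":"array"},"gripper":{"type":"number"},"grip_force":{"type":"number"}},"required":["rows"]}

```bash
mkdir -p pics
cat > h.py <<'E'
import numpy as np, cv2
from workcell import get_obs, optics, job, nets, arm
def save(f,name,crop=None,scale=1):
    im=f["image"][:,:,::-1]
    if crop: im=im[crop[1]:crop[3],crop[0]:crop[2]]
    if scale!=1: im=cv2.resize(im,None,fx=scale,fy=scale,interpolation=cv2.INTER_CUBIC)
    cv2.imwrite("pics/"+name,im)
def RT(f): return cv2.Rodrigues(np.array(f["rvec"],float))[0],np.array(f["tvec"],float).reshape(3)
def ray(f,px):
    K=np.array(f["mtx"]);k1=float(f["k1"])
    d=np.array([(px[0]-K[0,2])/K[0,0],(px[1]-K[1,2])/K[1,1]]);u=d.copy()
    for _ in range(20): u=d/(1+k1*(u@u))
    return np.array([u[0],u[1],1.])
def atz(f,px,z):
    R,t=RT(f);c=-R.T@t;d=R.T@ray(f,px);return c+d*(z-c[2])/d[2]
def atdepth(f,px,dep):
    R,t=RT(f);return R.T@(ray(f,px)*dep-t)
def proj(f,P):
    R,t=RT(f);p=R@np.asarray(P,float)+t;u=p[:2]/p[2];r2=u@u;u=u*(1+float(f["k1"])*r2);K=np.array(f["mtx"])
    return np.array([u[0]*K[0,0]+K[0,2],u[1]*K[1,1]+K[1,2]])
def cloud(f):
    H,W=f["range_z"].shape;K=np.array(f["mtx"]);k1=float(f["k1"])
    vv,uu=np.mgrid[0:H,0:W];d=np.stack([(uu-K[0,2])/K[0,0],(vv-K[1,2])/K[1,1]],-1);u=d.copy()
    for _ in range(20): u=d/(1+k1*(u**2).sum(-1,keepdims=True))
    z=f["range_z"];pc=np.concatenate([u*z[...,None],z[...,None]],-1)
    R,t=RT(f);w=(pc-t)@R;w[z==0]=np.nan;return w
E
python3 - <<'E'
from h import *
for n in ["scene","top","wrist"]:
    f=optics.grab_frame(n);save(f,n+"0.png",scale=1.5);R,t=RT(f);print(n,-R.T@t,R[2],f["mtx"][0][0],f["k1"])
o=get_obs();print(o)
E
```

```text
scene [ 1.11231711 -0.43953785  0.66090331] [-0.62933157  0.47761136 -0.61304907] 360.9489670146621 -0.05991628998669278
top [ 0.39767158 -0.0170685   1.25809617] [ 0.10414541 -0.01183396 -0.99449167] 438.0427776192128 -0.11591559111186188
wrist [0.15964398 0.60898014 0.37344412] [ 0.28680987 -0.11661288 -0.95086357] 274.76110245301265 -0.06831775906280646
{'time_s': 0.15, 'joint_positions': array([ 1.16897699e+00,  4.23651949e-01,  1.63048196e+00, -2.88197840e-06,
        1.08858899e+00, -1.90329723e-02]), 'joint_vel': array([-0.00028515, -0.0024996 , -0.0032878 ,  0.0009293 ,  0.00045947,
       -0.00086568]), 'joint_efforts': array([ 5.57345866e-04, -5.57765400e+01, -2.82017022e+01,  4.66498716e-05,
        4.70533458e-03, -2.05704390e-05]), 'eef_pos': array([0.23327575, 0.57938784, 0.22184537]), 'orientation': array([-5.97568597e-01, -3.08399830e+00,  1.73694056e-03]), 'wrist_force': array([-0.12140569, -0.49992485,  0.00207434]), 'wrist_torque': array([ 0.0314995 ,  0.0031092 , -0.00379063]), 'opening': 1.001132048280375}
```

View pics/top0.png

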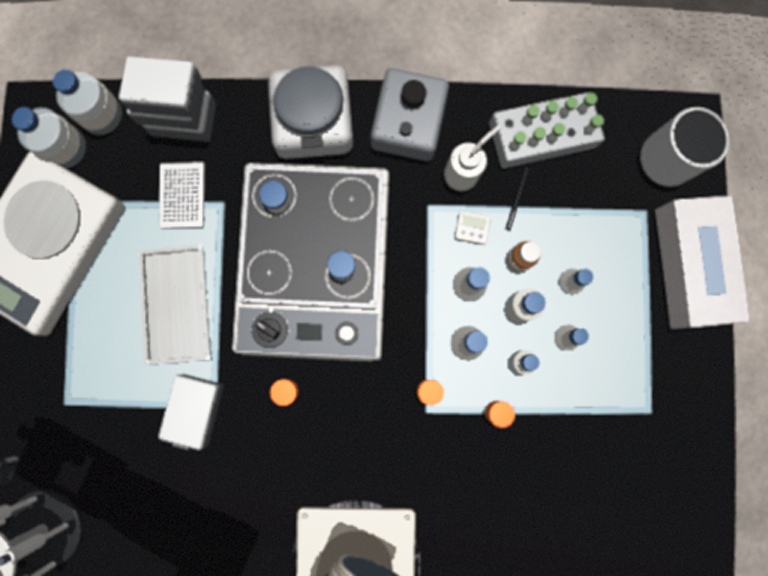

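View pics/scene0.png

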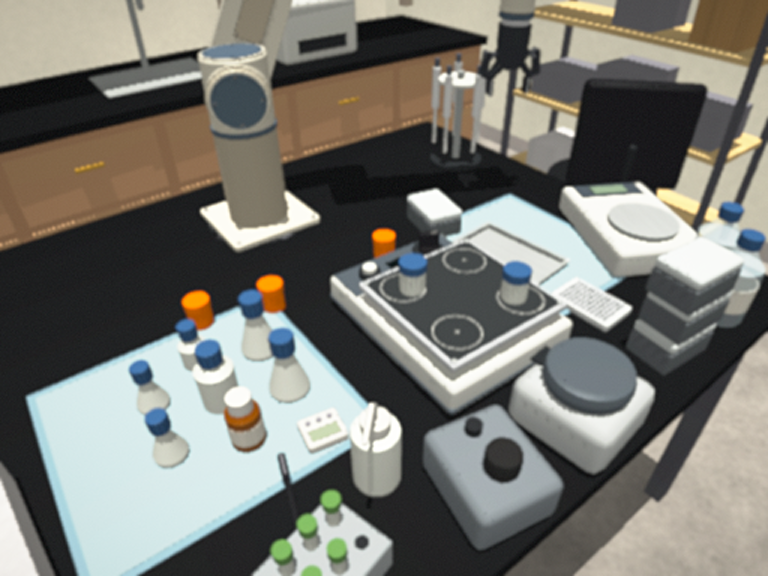

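View pics/wrist0.png

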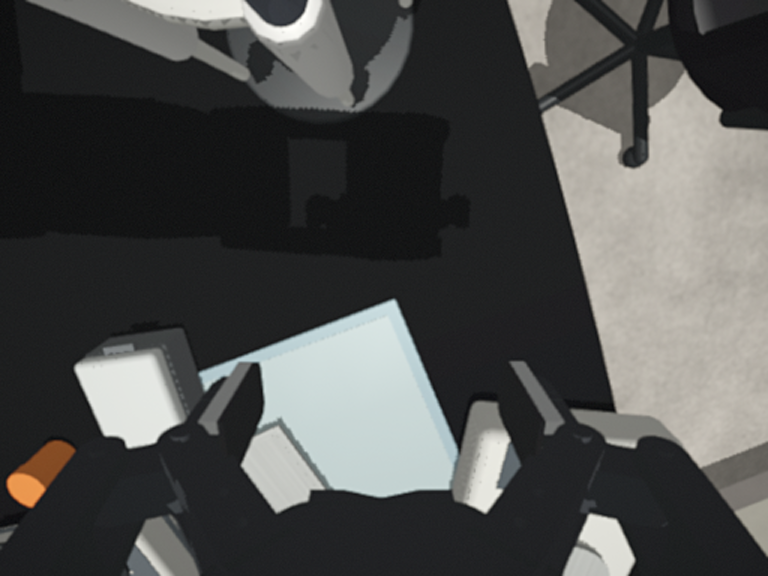

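```bash
cat > meas.py <<'E'
from h import *
import sys
from scipy import ndimage
def blue_objs(f,verbose=True):
    w=cloud(f);im=f["image"];hsv=cv2.cvtColor(im,cv2.COLOR_RGB2HSV)
    m=(hsv[...,0]>95)&(hsv[...,0]<125)&(hsv[...,1]>120)&(hsv[...,2]>50)
    lab,n=ndimage.label(m);out=[]
    for i in range(1,n+1):
        s=lab==i
        if s.sum()<40: continue
        p=w[s];p=p[~np.isnan(p[:,0])]
        if len(p)<20: continue
        zt=np.percentile(p[:,2],85);q=p[p[:,2]>zt-0.008]
        mn,mx=q.min(0),q.max(0)
        vv,uu=np.nonzero(s)
        # circle at top
        out.append((uu.mean(),vv.mean(),s.sum(),*q.mean(0)[:2],*((mn+mx)/2)[:2],*(mx-mn)[:2],zt))
    return out
if __name__=="__main__":
    f=optics.grab_frame("top")
    for o in blue_objs(f): print(np.round(o,4))
    for n in ["place0","place1","place2","place3","dial_grip","start_top","shaker","tray","jar_a","large_a","small_a","large_blank","small_blank"]:
        r=nets.mark_of(f,n)
        zz={"p":.1,"d":.103}.get(n[0],0)
        if n=="start_top":zz=.088
        if n[:3]=="jar":zz=.1
        if n[:2]=="sh":zz=0
        for a in r[:4]: print(n,np.round(a["location"],1),round(a["conf"],2),np.round(atz(f,a["location"],zz),4))
    save(f,"crop_pad.png",(280,130,440,280),5)
    save(f,"crop_shk.png",(90,100,270,245),4.4)
E
python3 meas.py
```

```text
[4.25211e+01 5.41197e+01 1.42000e+02 8.67300e-01 5.27500e-01 8.66200e-01
 5.26900e-01 3.62000e-02 4.02000e-02 1.81300e-01]
[1.48436e+01 7.84860e+01 1.79000e+02 8.00300e-01 5.98500e-01 8.00700e-01
 5.96000e-01 4.05000e-02 4.13000e-02 1.81600e-01]
place0 [179.7 127.9] 0.97 [0.6871 0.1625 0.1   ]
place0 [227.8 183.8] 0.78 [0.5367 0.029  0.1   ]
place0 [176.6 183.3] 0.69 [0.5359 0.1656 0.1   ]
place0 [230.2 131.2] 0.64 [0.68   0.0255 0.1   ]
place1 [179.7 127.9] 0.97 [0.6871 0.1625 0.1   ]
place1 [227.8 183.8] 0.78 [0.5367 0.029  0.1   ]
place1 [176.6 183.3] 0.69 [0.5359 0.1656 0.1   ]
place1 [230.2 131.2] 0.64 [0.68   0.0255 0.1   ]
place2 [179.7 127.9] 0.97 [0.6871 0.1625 0.1   ]
place2 [227.8 183.8] 0.78 [0.5367 0.029  0.1   ]
place2 [176.6 183.3] 0.69 [0.5359 0.1656 0.1   ]
place2 [230.2 131.2] 0.64 [0.68   0.0255 0.1   ]
place3 [179.7 127.9] 0.97 [0.6871 0.1625 0.1   ]
place3 [227.8 183.8] 0.78 [0.5367 0.029  0.1   ]
place3 [176.6 183.3] 0.69 [0.5359 0.1656 0.1   ]
place3 [230.2 131.2] 0.64 [0.68   0.0255 0.1   ]
dial_grip [175.1 218.6] 0.5 [0.4417 0.1661 0.103 ]
start_top [232. 222
[... 257 characters left out ...]
 [0.4911 0.3522 0.    ]
tray [208.8 159. ] 0.49 [0.6205 0.0897 0.    ]
jar_a [180.5 133.4] 0.83 [0.6719 0.1598 0.1   ]
jar_a [330.1 275.2] 0.78 [ 0.2989 -0.2447  0.1   ]
jar_a [347. 174.] 0.72 [ 0.5687 -0.291   0.1   ]
jar_a [190.4 258.9] 0.64 [0.3368 0.1233 0.1   ]
large_a [311.2 185.9] 0.93 [ 0.5466 -0.209   0.    ]
large_a [310.  226.1] 0.57 [ 0.4301 -0.2057  0.    ]
small_a [375.4 223.2] 0.89 [ 0.4406 -0.3974  0.    ]
small_a [381.7 183.7] 0.78 [ 0.5566 -0.4179  0.    ]
large_blank [341.9 201.5] 0.98 [ 0.5025 -0.2989  0.    ]
large_blank [178.5 180. ] 0.55 [0.5575 0.1761 0.    ]
small_blank [347.4 241.5] 0.64 [ 0.387  -0.3145  0.    ]
small_blank [183.5 125.8] 0.16 [0.7186 0.167  0.    ]
```

View pics/crop_pad.png

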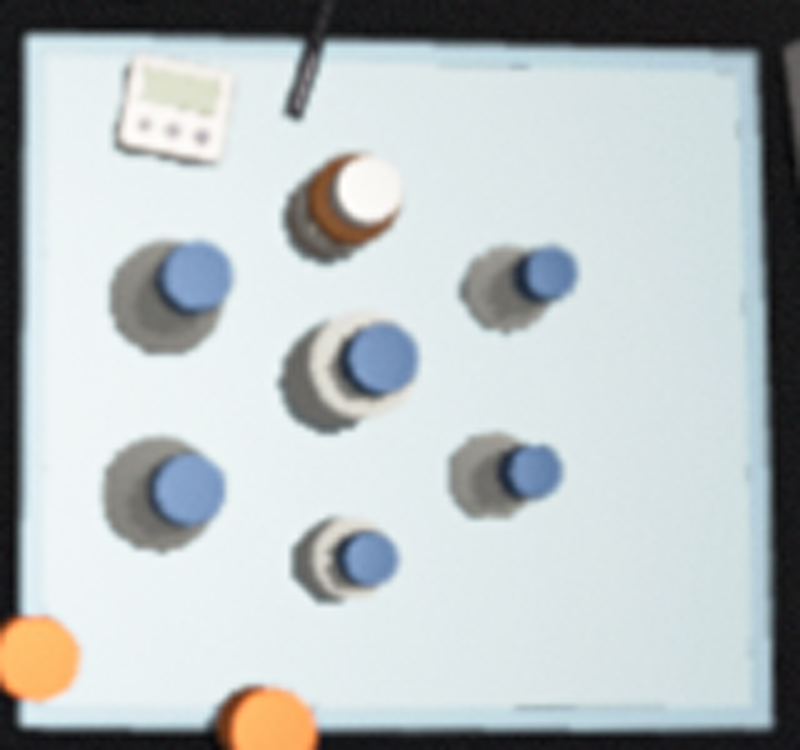

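View pics/crop_shk.png

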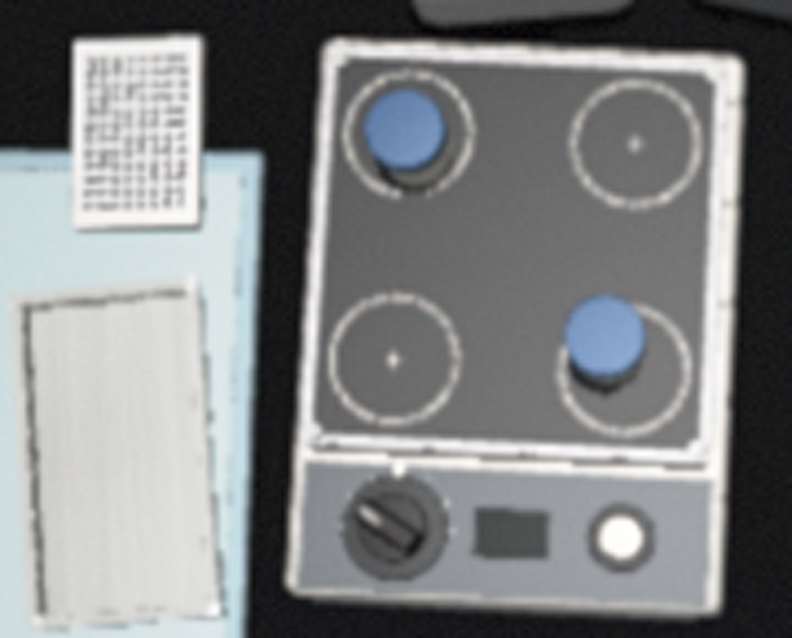

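Run:
```python
from h import *
f=optics.grab_frame("top");im=f["image"];hsv=cv2.cvtColor(im,cv2.COLOR_RGB2HSV)
for c,r in [(319,186),(355,201),(182,130),(388,185),(353,241)]: print(im[r,c],hsv[r,c])
s=optics.grab_frame("scene");save(s,"scene_crop.png",(70,180,300,330),3.4)
```

```text
[131 160 200] [107  88 200]
[121 151 190] [107  93 190]
[113 143 182] [107  97 182]
[113 143 184] [107  98 184]
[121 152 191] [107  93 191]
```

View pics/scene_crop.png

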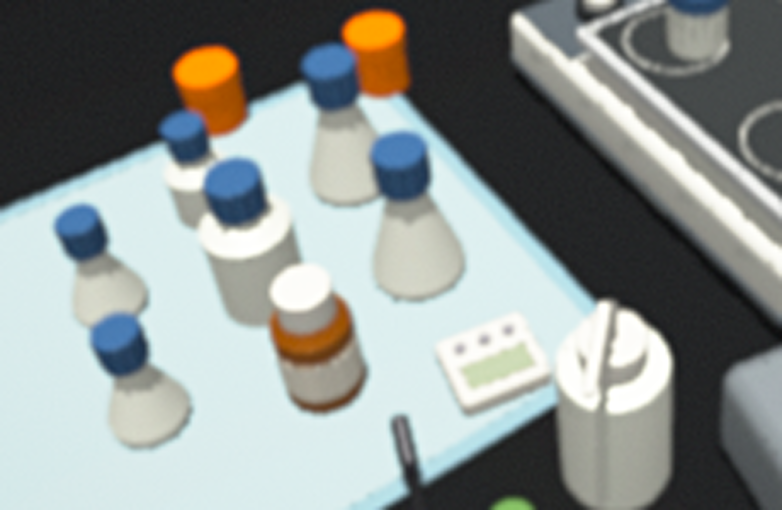

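```bash
cat > meas2.py <<'E'
from h import *
from scipy import ndimage
from scipy.optimize import least_squares
def caps(f,r=None):
    w=cloud(f);hsv=cv2.cvtColor(f["image"],cv2.COLOR_RGB2HSV)
    m=(hsv[...,0]>100)&(hsv[...,0]<118)&(hsv[...,1]>70)&(hsv[...,2]>60)
    lab,n=ndimage.label(m);out=[]
    for i in range(1,n+1):
        s=lab==i
        if not 25<s.sum()<900: continue
        p=w[s];p=p[~np.isnan(p[:,0])]
        if len(p)<20: continue
        zt=np.median(p[:,2]);
        q=p[np.abs(p[:,2]-np.percentile(p[:,2],80))<0.006]
        z=np.median(q[:,2]);vv,uu=np.nonzero(s)
        (cx,cy),rad=cv2.minEnclosingCircle(np.stack([uu,vv],1).astype(np.float32))
        c=atz(f,(uu.mean(),vv.mean()),z)
        out.append(dict(px=(round(uu.mean(),1),round(vv.mean(),1)),n=int(s.sum()),c=np.round(c,4),q=np.round(q.mean(0),4),wid=np.round(np.sqrt(4*s.sum()/np.pi)*(f["range_z"][s].mean())/f["mtx"][0][0],4)))
    return out
if __name__=="__main__":
    f=optics.grab_frame("top")
    for o in caps(f): print(o)
    im=f["image"].astype(int);g=im.min(-1)
    pts=[]
    for v in range(100,215):
        for u in range(145,270):
            if g[v,u]>120: pts.append(atz(f,(u,v),.1)[:2])
    pts=np.array(pts)
    def place(p):
        c,s=np.cos(p[2]),np.sin(p[2]);R=np.array([[c,-s],[s,c]])
        L=np.array([[70,70],[70,-70],[-70,-70],[-70,70]])/1000
        return L@R.T+p[:2]
    p=np.array([.61,.095,-0.04])
    for it,th in enumerate([.015,.010,.006,.005]):
        P=place(p);d=np.linalg.norm(pts[:,None]-P[None],axis=2);k=d.argmin(1);e=np.abs(d.min(1)-.037)<th
        pp,kk=pts[e],k[e]
        p=least_squares(lambda q:np.linalg.norm(pp-place(q)[kk],axis=1)-.037,p,loss="soft_l1",f_scale=.002).x
        print(p,e.sum(),np.std(np.linalg.norm(pp-place(p)[kk],axis=1)-.037))
    print(place(p))
    c,s=np.cos(p[2]),np.sin(p[2]);R=np.array([[c,-s],[s,c]])
    print("dial",R@[-.171,.068]+p[:2])
    w=cloud(f)
    # dial bar top, button
    for nm,(u,v) in dict(btn=(230.6,222.2),dial=(179.6,219),p1=(234,132.5),p3=(179.2,181.7),tray=(117,203)).items():
        print(nm,w[int(v)-1:int(v)+2,int(u)-1:int(u)+2].reshape(-1,3).mean(0))
    print("btn88",atz(f,(230.6,222.2),.088),"dial110",atz(f,(179.5,218.8),.110))
    for px in [(92,166),(135,163),(139,240),(98,241)]: print("tray corner",atz(f,px,.014))
    save(f,"dial.png",(150,190,250,240),8);save(f,"tray.png",(80,150,155,250),6)
E
python3 meas2.py
```

```text
{'px': (np.float64(42.8), np.float64(53.8)), 'n': 181, 'c': array([0.8673, 0.5258, 0.1795]), 'q': array([0.8683, 0.5266, 0.1794]), 'wid': np.float64(0.0388)}
{'px': (np.float64(15.1), np.float64(78.6)), 'n': 207, 'c': array([0.7993, 0.5967, 0.179 ]), 'q': array([0.7995, 0.5966, 0.1791]), 'wid': np.float64(0.0417)}
{'px': (np.float64(181.6), np.float64(129.2)), 'n': 266, 'c': array([0.6693, 0.1486, 0.1577]), 'q': array([0.6687, 0.1488, 0.1577]), 'wid': np.float64(0.047)}
{'px': (np.float64(227.1), np.float64(176.2)), 'n': 259, 'c': array([0.549 , 0.0289, 0.1579]), 'q': array([0.5499, 0.0287, 0.1582]), 'wid': np.float64(0.0451)}
{'px': (np.float64(318.5), np.float64(185.2)), 'n': 151, 'c': array([ 0.5348, -0.2101,  0.1187]), 'q': array([ 0.5355, -0.2115,  0.1187]), 'wid': np.float64(0.0364)}
{'px': (np.float64(388.8), np.float64(184.5)), 'n': 93, 'c': array([ 0.5437, -0.4098,  0.0883]), 'q': array([ 0.5447, -0.4114,  0.0884]), 'wid': np.float64(0.0294)}
{'px': (np.float64(355.5), np.float64(201.5)), 'n': 153, 'c': array([ 0.493 , -0.3086,  0.1185]), 'q': array([ 0.4938, -0.3094,  0.118
[... 660 characters left out ...]
60938073  0.08721799 -0.03376235] 1095 0.0027065256043765345
[ 0.60946521  0.08723962 -0.0332753 ] 1027 0.002469864916968713
[[0.6817553  0.15487203]
 [0.67709761 0.01494953]
 [0.53717511 0.01960721]
 [0.5418328  0.15952971]]
dial [0.44082217 0.160891  ]
btn [nan nan nan]
dial [0.44054695 0.15462285 0.11066165]
p1 [0.67766779 0.01513636 0.10104335]
p3 [0.54215356 0.15932964 0.10007125]
tray [0.4873606  0.35248247 0.00364311]
btn88 [0.43518701 0.01993522 0.088     ] dial110 [0.4411186  0.15341896 0.11      ]
tray corner [0.59297074 0.42869826 0.014     ]
tray corner [0.60334352 0.30209532 0.014     ]
tray corner [0.38245496 0.281596   0.014     ]
tray corner [0.37690673 0.40026138 0.014     ]
```

View pics/dial.png

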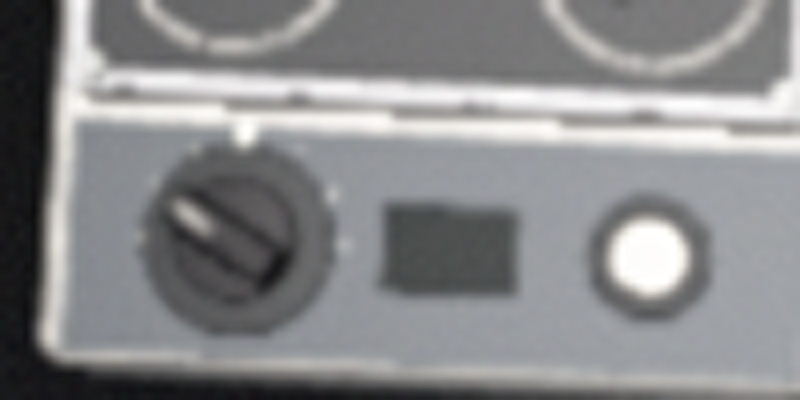

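View pics/tray.png

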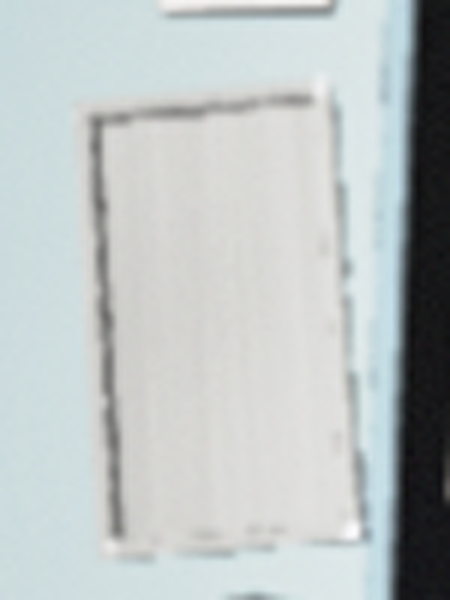

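Run:
```python
from h import *
f=optics.grab_frame("top");w=cloud(f)[205:235,160:200].reshape(-1,3)
for lo in (.095,.1,.105):
    q=w[(w[:,2]>lo)&(w[:,2]<.12)]
    q=q[np.linalg.norm(q[:,:2]-[.4405,.158],axis=1)<.028]
    c=q[:,:2].mean(0);U,S,V=np.linalg.svd(q[:,:2]-c);print(len(q),c,V[0],np.degrees(np.arctan2(V[0][1],V[0][0])),S/np.sqrt(len(q))*3.46)
R=cv2.Rodrigues(get_obs()["orientation"])[0];print(R)
```

```text
86 [0.44109261 0.15910403] [-0.51578374 -0.85671882] -121.04985572893258 [0.04091067 0.01423013]
84 [0.44127701 0.15951858] [-0.52348271 -0.85203629] -121.56615638988995 [0.04011545 0.01425352]
75 [0.44129595 0.15989877] [-0.50701113 -0.86193951] -120.46494670844548 [0.03975768 0.01358514]
[[-9.27637627e-01  3.73481502e-01  9.26482668e-06]
 [ 3.73481502e-01  9.27637627e-01 -4.05127600e-06]
 [-1.01074785e-05 -2.97874667e-07 -1.00000000e+00]]
```

Request:
{"api": "apply_moves", "payload": {
  "rows": [
    {"roll":0.12},
    {"roll":0.12},
    {"roll":0.12},
    {"roll":0.12},
    {"roll":0.12},
    {"roll":0.12},
    {"roll":0.12},
    {"roll":0.12},
    {"roll":0.12},
    {"roll":0.108}
  ],
  "gripper": 4
}}

```text
$.rows[0]: bad value
```

Request:
{"api": "apply_moves", "payload": {
  "rows": [
    {"tx":0,"ty":0,"tz":0,"roll":0.12},
    {"tx":0,"ty":0,"tz":0,"roll":0.12},
    {"tx":0,"ty":0,"tz":0,"roll":0.12},
    {"tx":0,"ty":0,"tz":0,"roll":0.12},
    {"tx":0,"ty":0,"tz":0,"roll":0.12},
    {"tx":0,"ty":0,"tz":0,"roll":0.12},
    {"tx":0,"ty":0,"tz":0,"roll":0.12},
    {"tx":0,"ty":0,"tz":0,"roll":0.12},
    {"tx":0,"ty":0,"tz":0,"roll":0.12},
    {"tx":0,"ty":0,"tz":0,"roll":0.108}
  ],
  "gripper": 4
}}

```text
time_s: 1.88
eef_pos: [0.2334, 0.5798, 0.2224]
orientation: [-2.228, -2.215, -0.0]
wrist_force: [0.2, -0.5, 0.7]
opening: 0.468
```

Request:
{"api": "apply_moves", "payload": {
  "rows": [
    {"tx":-3.6,"ty":1.75,"tz":0,"roll":0},
    {"tx":-3.6,"ty":1.75,"tz":0,"roll":0},
    {"tx":-3.6,"ty":1.75,"tz":0,"roll":0},
    {"tx":-3.6,"ty":1.75,"tz":0,"roll":0},
    {"tx":-3.6,"ty":1.75,"tz":0,"roll":0},
    {"tx":-3.6,"ty":1.75,"tz":0,"roll":0},
    {"tx":-3.6,"ty":1.75,"tz":0,"roll":0},
    {"tx":-3.6,"ty":1.75,"tz":0,"roll":0},
    {"tx":-3.6,"ty":1.75,"tz":0,"roll":0},
    {"tx":-3.6,"ty":1.75,"tz":0,"roll":0}
  ]
}}

```text
time_s: 2.72
eef_pos: [0.409, 0.218, 0.2227]
orientation: [2.221, 2.222, 0.001]
wrist_force: [1.2, 0.7, 0.7]
opening: 0.469
```

Request:
{"api": "apply_moves", "payload": {
  "rows": [
    {"tx":-3,"ty":1.65,"tz":0,"roll":0},
    {"tx":-3,"ty":1.65,"tz":0,"roll":0},
    {"tx":0,"ty":0,"tz":0,"roll":0.12},
    {"tx":0,"ty":0,"tz":0,"roll":0.12},
    {"tx":0,"ty":0,"tz":0,"roll":0.12},
    {"tx":0,"ty":0,"tz":0,"roll":0.12},
    {"tx":0,"ty":0,"tz":0,"roll":0.061},
    {"tx":0,"ty":0,"tz":0,"roll":0},
    {"tx":0,"ty":0,"tz":0,"roll":0}
  ]
}}

```text
time_s: 3.47
eef_pos: [0.4415, 0.1598, 0.2225]
orientation: [2.733, 1.55, 0.0]
wrist_force: [-0.1, -0.5, -0.1]
opening: 0.47
```

```bash
cat >> h.py <<'E'
def pose(tgt=None):
    o=get_obs();p=o["eef_pos"];R=cv2.Rodrigues(o["orientation"])[0];yaw=np.arctan2(R[1,1],R[0,1])
    print("t",round(o["time_s"],2),"p",np.round(p,4),"yaw",round(np.degrees(yaw),2),"tilt",round(np.degrees(np.arccos(-R[2,2])),2),"F",np.round(o["wrist_force"],1),"T",np.round(o["wrist_torque"],2),"open",round(o["opening"]*8.54,2),"j",np.round(o["joint_positions"],2))
    if tgt is not None:
        print("tool shift cm",np.round(R.T@(np.array(tgt)-p)*100,2))
E
python3 - <<'E'
from h import *
pose((.441,.160,.108))
E
```

```text
t 3.47 p [0.4415 0.1598 0.2225] yaw -30.88 tilt 0.01 F [-0.1 -0.5 -0.1] T [-0.04 -0.01 -0.05] open 4.01 j [0.32 0.19 1.96 0.   0.98 0.86]
tool shift cm [-1.000e-02 -5.000e-02  1.145e+01]
```

Positioned above the dial; descend, grip, turn.

Request:
{"api": "apply_moves", "payload": {
  "rows": [
    {"tx":0,"ty":0,"tz":3,"roll":0},
    {"tx":0,"ty":0,"tz":3,"roll":0},
    {"tx":0,"ty":0,"tz":3,"roll":0},
    {"tx":0,"ty":0,"tz":1.5,"roll":0},
    {"tx":0,"ty":0,"tz":0.8,"roll":0},
    {"tx":0,"ty":0,"tz":0,"roll":0}
  ]
}}

```text
time_s: 3.97
eef_pos: [0.4404, 0.1595, 0.108]
orientation: [-2.733, -1.549, 0.005]
wrist_force: [0.4, 0.1, -0.0]
opening: 0.464
```

Request:
{"api": "apply_moves", "payload": {
  "rows": [
    {"tx":0,"ty":0,"tz":0,"roll":0},
    {"tx":0,"ty":0,"tz":0,"roll":0},
    {"tx":0,"ty":0,"tz":0,"roll":0},
    {"tx":0,"ty":0,"tz":0,"roll":0},
    {"tx":0,"ty":0,"tz":0,"roll":0}
  ],
  "gripper": 0,
  "grip_force": 30
}}

```text
time_s: 4.38
eef_pos: [0.4419, 0.1599, 0.1102]
orientation: [2.734, 1.547, 0.003]
wrist_force: [-0.5, -0.5, -0.1]
opening: -0.004
```

Run:
```python
from h import *
f=optics.grab_frame("scene");save(f,"s1.png",(200,80,400,230),4);g=optics.grab_frame("wrist");save(g,"w1.png",scale=1.5);pose()
```

```text
t 4.48 p [0.4416 0.1598 0.1099] yaw -30.99 tilt 0.05 F [-0.1  0.1 -0.1] T [ 0.02 -0.    0.01] open 0.01 j [ 0.32  0.38  2.04 -0.    0.72  0.86]
```

View pics/s1.png

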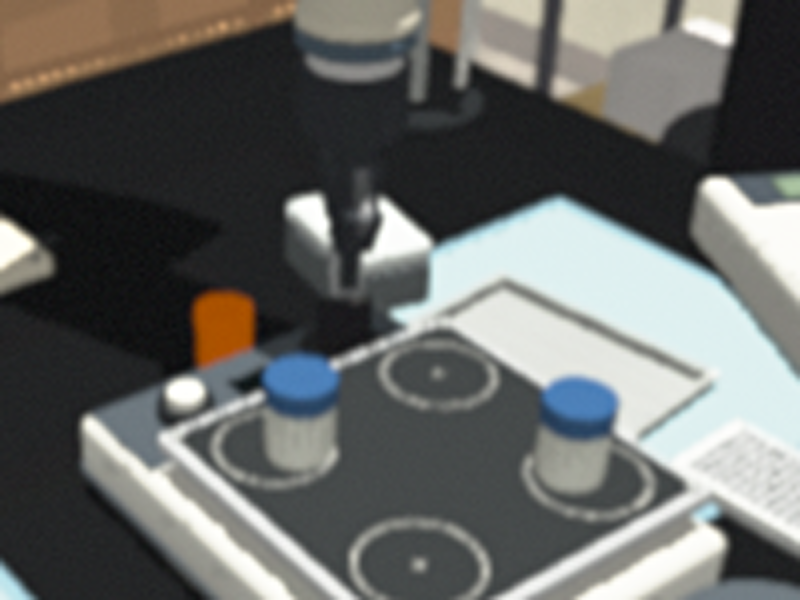

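View pics/w1.png

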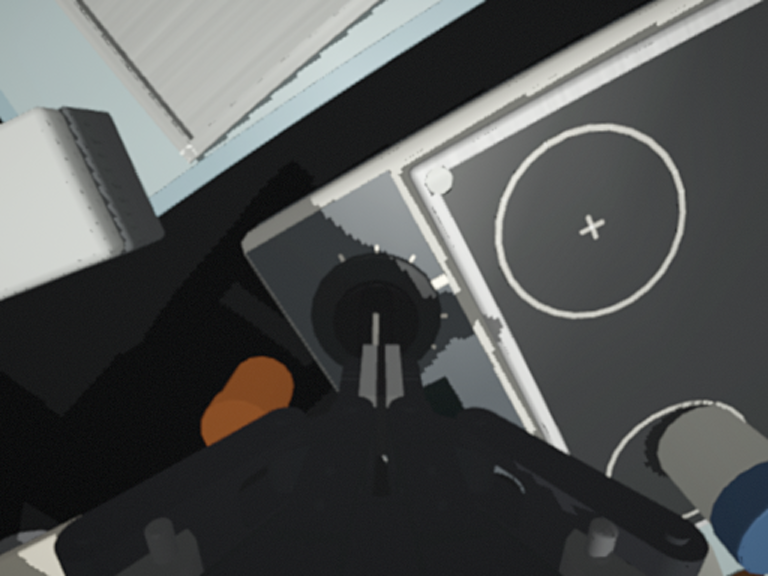

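Run:
```python
from h import *
g=optics.grab_frame("wrist");
for n,P in dict(dialtop=(.4408,.1609,.110),disc=(.4408,.1609,.08),tip=(.4416,.1598,.088),p3=(.5418,.1595,.1),tickpanel=(.474,.16,.066)).items(): print(n,proj(g,P)*1.5)
w=cloud(g)
for v in range(200,265,6):
    print(v*1.5,[tuple(np.round(w[v,u],3)) for u in (240,246,250,254,258,264)])
save(g,"w1c.png",(190,150,310,290),5)
```

```text
dialtop [376.90637818 353.32293312]
disc [377.380369   324.14893414]
tip [379.98797091 332.13629327]
p3 [593.87932528 227.0076688 ]
tickpanel [435.48995404 282.81468243]
300.0 [(np.float64(0.443), np.float64(0.18), np.float64(0.094)), (np.float64(0.448), np.float64(0.18), np.float64(0.101)), (np.float64(0.45), np.float64(0.178), np.float64(0.1)), (np.float64(0.452), np.float64(0.177), np.float64(0.099)), (np.float64(0.454), np.float64(0.175), np.float64(0.099)), (np.float64(0.455), np.float64(0.167), np.float64(0.081))]
309.0 [(np.float64(0.445), np.float64(0.18), np.float64(0.108)), (np.float64(0.448), np.float64(0.179), np.float64(0.109)), (np.float64(0.45), np.float64(0.178), np.float64(0.109)), (np.float64(0.452), np.float64(0.176), np.float64(0.109)), (np.float64(0.454), np.float64(0.175), np.float64(0.108)), (np.float64(0.452), np.float64(0.163), np.float64(0.081))]
318.0 [(np.float64(0.443), np.float64(0.177), np.float64(0.108)), (np.float64(0.446), np.float64(0.176), np.float64(0.111)), (np.float64(0.448), np.float64(0.175), np.float64(0.111)), (np.float64(0.45), np.float64(0
[... 2306 characters left out ...]
loat64(0.442), np.float64(0.173), np.float64(0.149)), (np.float64(0.444), np.float64(0.171), np.float64(0.148)), (np.float64(0.446), np.float64(0.17), np.float64(0.15)), (np.float64(0.448), np.float64(0.169), np.float64(0.149)), (np.float64(0.449), np.float64(0.168), np.float64(0.149)), (np.float64(nan), np.float64(nan), np.float64(nan))]
390.0 [(np.float64(0.442), np.float64(0.172), np.float64(0.154)), (np.float64(0.444), np.float64(0.171), np.float64(0.153)), (np.float64(0.446), np.float64(0.17), np.float64(0.154)), (np.float64(0.448), np.float64(0.169), np.float64(0.154)), (np.float64(0.449), np.float64(0.168), np.float64(0.154)), (np.float64(0.452), np.float64(0.167), np.float64(0.154))]
```

View pics/w1c.png

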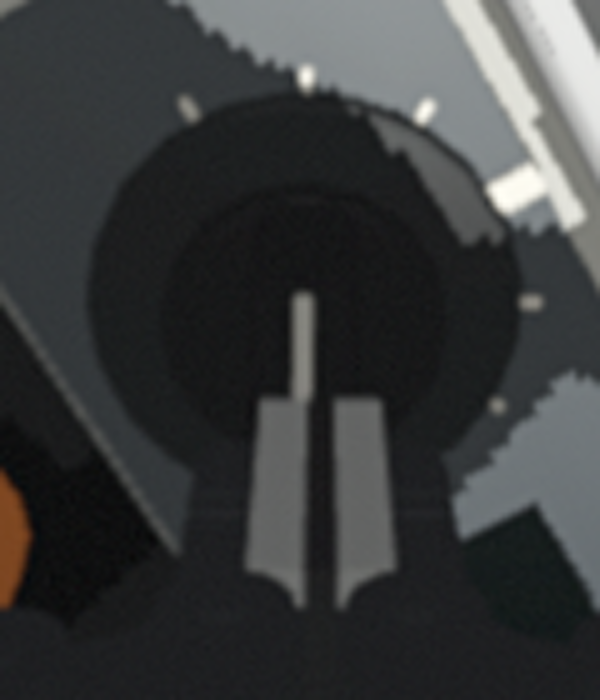

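Run:
```python
from h import *
print([(a,getattr(arm,a)) for a in dir(arm) if not a.startswith("__")])
g=optics.grab_frame("wrist");R,t=RT(g);c=-R.T@t;o=get_obs();Rt=cv2.Rodrigues(o["orientation"])[0];print(Rt.T@(c-o["eef_pos"]),Rt.T@R[2])
f=optics.grab_frame("scene")
for P in [(.4416,.1598,.088),(.4416,.1598,.11),(.4416,.1598,.122),(.4408,.1609,.110),(.4408,.1609,.08),(.43,.14,.066)]: print(P,(proj(f,P)-[200,80])*4)
```

```text
[('Unreachable', <class 'workcell.Unreachable'>), ('finger_overhang', 0.022)]
[ 7.92716103e-02  1.16611997e-04 -1.51861449e-01] [-3.09410991e-01  5.80744718e-04  9.50928232e-01]
(0.4416, 0.1598, 0.088) [339.57249886 323.66951947]
(0.4416, 0.1598, 0.11) [340.71924188 298.02622851]
(0.4416, 0.1598, 0.122) [341.35542852 283.7660745 ]
(0.4408, 0.1609, 0.11) [341.15798979 297.08170905]
(0.4408, 0.1609, 0.08) [339.594696   331.87440878]
(0.43, 0.14, 0.066) [307.96307883 350.81775233]
```

Request:
{"api": "apply_moves", "payload": {
  "rows": [
    {"tx":0,"ty":0,"tz":-3,"roll":0},
    {"tx":0,"ty":0,"tz":-3,"roll":0},
    {"tx":0,"ty":0,"tz":0,"roll":0},
    {"tx":0,"ty":0,"tz":0,"roll":0}
  ]
}}

```text
time_s: 4.97
eef_pos: [0.4426, 0.1601, 0.1709]
orientation: [2.734, 1.547, 0.006]
wrist_force: [1.2, 0.6, -0.1]
opening: -0.001
```

```bash
cat > tip.py <<'E'
from h import *
import sys
g=optics.grab_frame("wrist");w=cloud(g);pose();o=get_obs();R=cv2.Rodrigues(o["orientation"])[0]
L=(w-o["eef_pos"])@R
m=(np.abs(L[...,0])<.02)&(np.abs(L[...,1])<.065)&(L[...,2]>-.06)&(L[...,2]<.05)
q=L[m];print(len(q),"max tool z pct",np.round(np.percentile(q[:,2],[50,90,98,100]),4))
f=optics.grab_frame("scene");w=cloud(f);L=(w-o["eef_pos"])@R
m=(np.abs(L[...,0])<.03)&(np.abs(L[...,1])<.065)&(L[...,2]>-.06)&(L[...,2]<.05)
q=L[m];print(len(q),"scene max tool z pct",np.round(np.percentile(q[:,2],[50,90,98,100]),4))
save(g,sys.argv[1]+"_w.png",(160,130,350,290),4);save(f,sys.argv[1]+"_s.png",(200,60,400,210),4)
E
python3 tip.py t1
```

```text
t 5.02 p [0.4416 0.1598 0.1698] yaw -30.99 tilt 0.08 F [ 0.3 -0.6  0.5] T [-0.02  0.   -0.02] open -0.01 j [0.32 0.27 2.01 0.   0.86 0.86]
3562 max tool z pct [-0.0478 -0.0243 -0.0175 -0.014 ]
127 scene max tool z pct [-0.0325 -0.0147 -0.008  -0.0066]
```

View pics/t1_w.png

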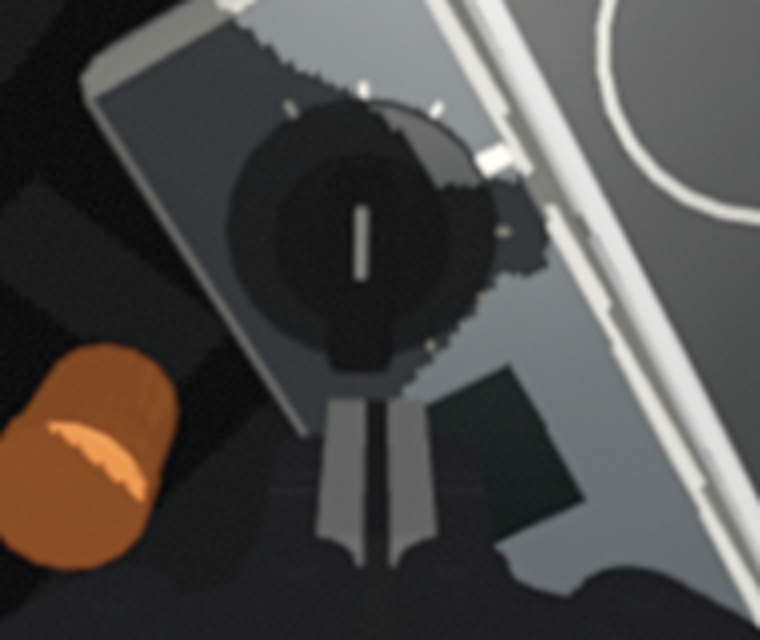

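View pics/t1_s.png

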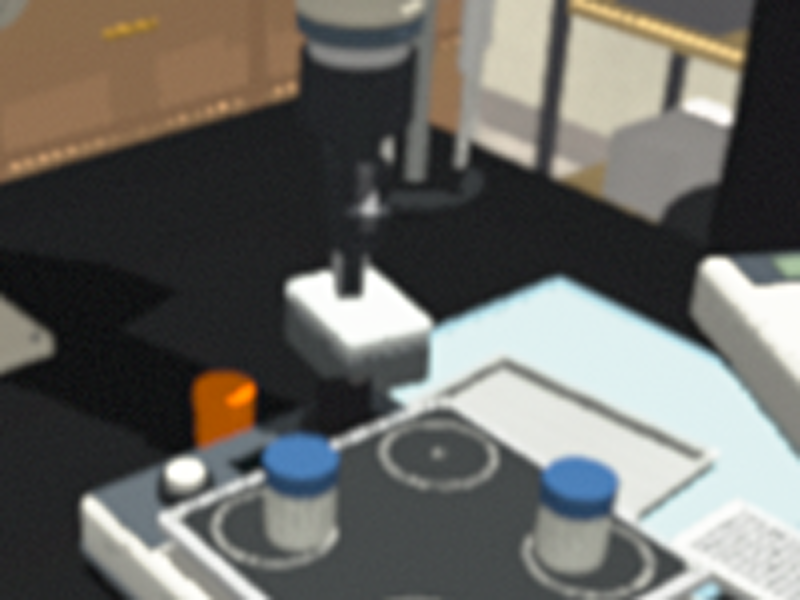

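Request:
{"api": "apply_moves", "payload": {
  "rows": [
    {"tx":0,"ty":0,"tz":0,"roll":0},
    {"tx":0,"ty":0,"tz":2,"roll":0},
    {"tx":0,"ty":0,"tz":2,"roll":0},
    {"tx":0,"ty":0,"tz":1.5,"roll":0},
    {"tx":0,"ty":0,"tz":1.2,"roll":0},
    {"tx":0,"ty":0,"tz":1,"roll":0},
    {"tx":0,"ty":0,"tz":0,"roll":0}
  ],
  "gripper": 4
}}

```text
time_s: 5.65
eef_pos: [0.4396, 0.1592, 0.09]
orientation: [-2.733, -1.547, 0.008]
wrist_force: [-0.6, -0.3, -0.3]
opening: 0.469
```

```bash
python3 tip.py t2
```

```text
t 5.7 p [0.4403 0.1594 0.0911] yaw -31.0 tilt 0.2 F [ 1.   0.2 -0.1] T [ 0.02 -0.03  0.02] open 4.02 j [ 0.32  0.41  2.05 -0.    0.68  0.86]
13152 max tool z pct [-0.0093  0.0244  0.0253  0.0403]
345 scene max tool z pct [-0.0072  0.0204  0.0252  0.0275]
```

View pics/t2_w.png

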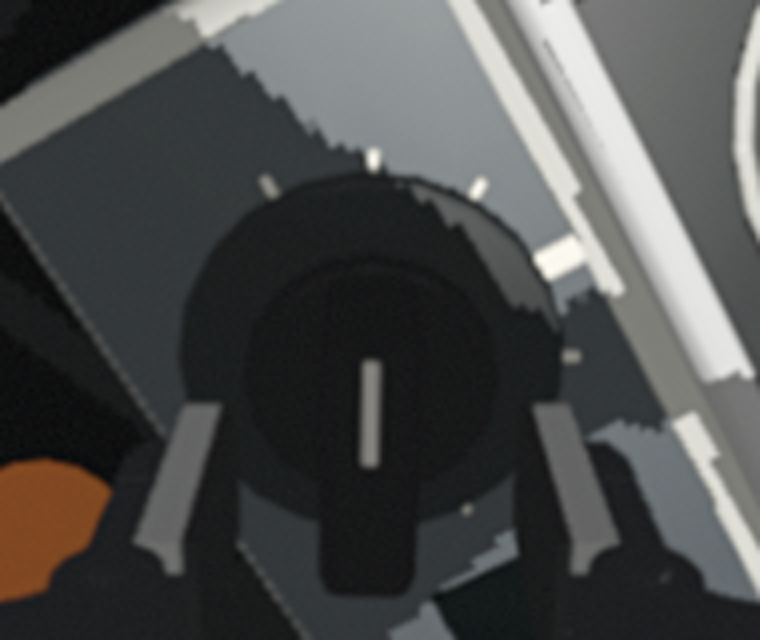

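View pics/t2_s.png

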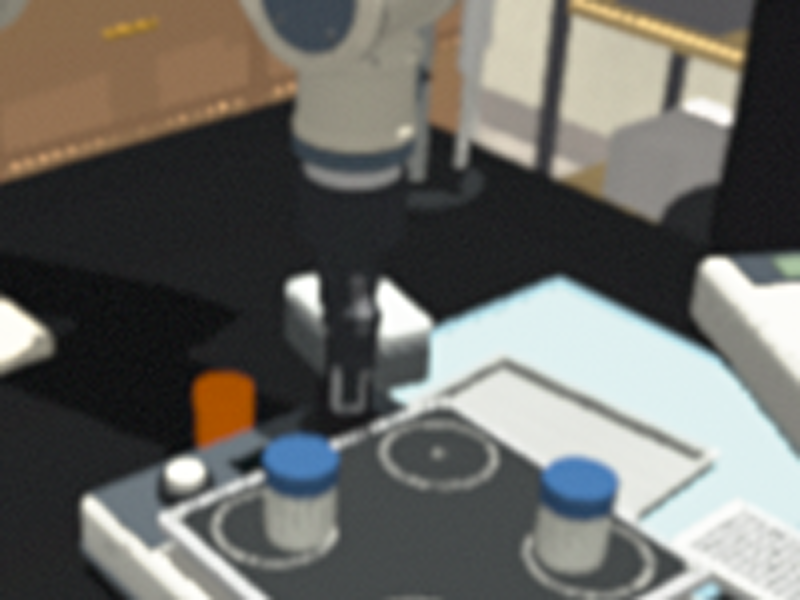

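Run:
```python
from h import *
g=optics.grab_frame("wrist");w=cloud(g);o=get_obs();R=cv2.Rodrigues(o["orientation"])[0]
L=(w-o["eef_pos"])@R
# left finger grey end approx crop(200,405)->px (160+50,130+101)
for (u,v) in [(210,228),(209,230),(208,232),(207,235),(205,240),(202,250),(300,230),(301,233),(302,237),(305,245)]:
    print((u,v),np.round(L[v,u]*1000,1),np.round(w[v,u],4))
f=optics.grab_frame("scene")
for t in (-.01,0,.01,.022):
  for s in (-1,1):
    print(t,s,(proj(f,R@np.array([.0,s*.0255,t])+o["eef_pos"])-[200,60])*4,proj(g,R@np.array([.011,s*.0255,t])+o["eef_pos"])*4-[640,520])
```

```text
(210, 228) [ -4.8 -30.4  20.7] [0.413  0.1713 0.0717]
(209, 230) [ -6.2 -31.1  20.5] [0.4117 0.1705 0.072 ]
(208, 232) [ 10.8 -25.1 -16.2] [0.4256 0.182  0.1087]
(207, 235) [ 10.3 -25.2 -18.7] [0.4252 0.1816 0.1112]
(205, 240) [ 11.1 -25.1 -25.8] [0.4257 0.1822 0.1182]
(202, 250) [ 11.  -24.9 -35.6] [0.4258 0.1821 0.1281]
(300, 230) [-8.2 32.7 24.7] [0.4653 0.1359 0.0677]
(301, 233) [ 10.3  25.7 -16.2] [0.4688 0.1554 0.1087]
(302, 237) [ 10.6  25.3 -21.5] [0.4687 0.1558 0.114 ]
(305, 245) [ 10.5  25.5 -29.8] [0.4688 0.1557 0.1222]
-0.01 -1 [334.5915369  368.73491786] [195.84539648 386.85691833]
-0.01 1 [346.07772813 405.66954229] [555.85121408 387.34069593]
0 -1 [334.11130034 380.25043372] [206.1119976  357.80759046]
0 1 [345.5095941  417.42162511] [545.56328376 358.26165712]
0.01 -1 [333.6357039  391.63915085] [215.28434947 331.88768686]
0.01 1 [344.94723286 429.03840505] [536.37171132 332.31532807]
0.022 -1 [333.07103681 405.14080968] [225.0753578  304.25383073]
0.022 1 [344.27991771 442.80283185] [526.5600246  304.65340852]
```

Request:
{"api": "apply_moves", "payload": {
  "rows": [
    {"tx":0,"ty":0,"tz":0.7,"roll":0},
    {"tx":0,"ty":0,"tz":0.7,"roll":0},
    {"tx":0,"ty":0,"tz":0,"roll":0},
    {"tx":0,"ty":0,"tz":0,"roll":0}
  ]
}}

```text
time_s: 6.18
eef_pos: [0.441, 0.1596, 0.078]
orientation: [-2.734, -1.547, 0.002]
wrist_force: [0.3, 0.5, 0.0]
opening: 0.466
```

Request:
{"api": "apply_moves", "payload": {
  "rows": [
    {"tx":0,"ty":0,"tz":0,"roll":0},
    {"tx":0,"ty":0,"tz":0,"roll":0},
    {"tx":0,"ty":0,"tz":0,"roll":0},
    {"tx":0,"ty":0,"tz":0,"roll":0},
    {"tx":0,"ty":0,"tz":0,"roll":0}
  ],
  "gripper": 0,
  "grip_force": 30
}}

```text
time_s: 6.6
eef_pos: [0.4397, 0.1605, 0.0787]
orientation: [-2.733, -1.545, 0.003]
wrist_force: [-8.7, 8.0, 8.0]
opening: 0.156
```

Request:
{"api": "apply_moves", "payload": {
  "rows": [
    {"tx":0,"ty":0,"tz":0,"roll":0.106},
    {"tx":0,"ty":0,"tz":0,"roll":0.106},
    {"tx":0,"ty":0,"tz":0,"roll":0.106},
    {"tx":0,"ty":0,"tz":0,"roll":0.106},
    {"tx":0,"ty":0,"tz":0,"roll":0.106},
    {"tx":0,"ty":0,"tz":0,"roll":0.106},
    {"tx":0,"ty":0,"tz":0,"roll":0.106},
    {"tx":0,"ty":0,"tz":0,"roll":0.106},
    {"tx":0,"ty":0,"tz":0,"roll":0.106},
    {"tx":0,"ty":0,"tz":0,"roll":0.106}
  ]
}}

```text
time_s: 7.43
eef_pos: [0.4392, 0.1612, 0.0787]
orientation: [-3.139, 0.058, 0.006]
wrist_force: [-10.5, 14.9, 8.4]
opening: 0.161
```

Request:
{"api": "apply_moves", "payload": {
  "rows": [
    {"tx":0,"ty":0,"tz":0,"roll":0},
    {"tx":0,"ty":0,"tz":0,"roll":0},
    {"tx":0,"ty":0,"tz":0,"roll":0}
  ]
}}

```text
time_s: 7.68
eef_pos: [0.4392, 0.1612, 0.0787]
orientation: [-3.139, 0.05, 0.006]
wrist_force: [-11.0, 13.5, 8.2]
opening: 0.159
```

```bash
python3 tip.py t3
```

```text
t 7.73 p [0.4392 0.1612 0.0787] yaw -91.81 tilt 0.24 F [-11.1  13.7   9. ] T [ 2.29  1.83 -0.04] open 1.34 j [0.32 0.44 2.06 0.   0.65 1.92]
13790 max tool z pct [0.006  0.0124 0.0134 0.0164]
453 scene max tool z pct [-0.0129  0.014   0.0154  0.0181]
```

View pics/t3_w.png

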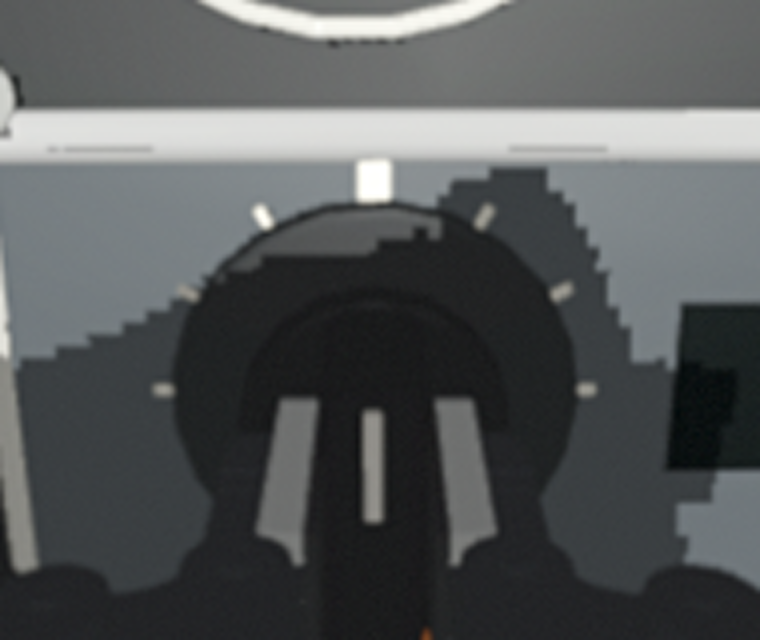

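Request:
{"api": "apply_moves", "payload": {
  "rows": [
    {"tx":0,"ty":0,"tz":0,"roll":0},
    {"tx":0,"ty":0,"tz":0,"roll":0},
    {"tx":0,"ty":0,"tz":-2,"roll":0},
    {"tx":0,"ty":0,"tz":-3,"roll":0},
    {"tx":0,"ty":0,"tz":-3,"roll":0},
    {"tx":0,"ty":0,"tz":-4,"roll":-0.12},
    {"tx":0,"ty":0,"tz":0,"roll":-0.12},
    {"tx":0,"ty":0,"tz":0,"roll":-0.12},
    {"tx":0,"ty":0,"tz":0,"roll":-0.12},
    {"tx":0,"ty":0,"tz":0,"roll":-0.12}
  ],
  "gripper": 6.5
}}

```text
time_s: 8.62
eef_pos: [0.4418, 0.1595, 0.199]
orientation: [3.012, 0.891, 0.002]
wrist_force: [0.1, 0.4, 0.5]
opening: 0.767
```

Request:
{"api": "apply_moves", "payload": {
  "rows": [
    {"tx":0,"ty":0,"tz":0,"roll":-0.12},
    {"tx":0,"ty":0,"tz":0,"roll":-0.12},
    {"tx":0,"ty":0,"tz":0,"roll":-0.12},
    {"tx":0,"ty":0,"tz":0,"roll":-0.12},
    {"tx":0,"ty":0,"tz":0,"roll":-0.12},
    {"tx":0,"ty":0,"tz":0,"roll":-0.12},
    {"tx":0,"ty":0,"tz":0,"roll":-0.12},
    {"tx":0,"ty":0,"tz":0,"roll":-0.12},
    {"tx":0,"ty":0,"tz":0,"roll":-0.042},
    {"tx":0,"ty":0,"tz":0,"roll":0}
  ]
}}

```text
time_s: 9.45
eef_pos: [0.4417, 0.1595, 0.1985]
orientation: [2.219, 2.224, 0.0]
wrist_force: [-0.1, 0.2, 0.4]
opening: 0.759
```

Run:
```python
from h import *
from meas2 import caps
f=optics.grab_frame("top")
for o in caps(f):
    if o["px"][0]>100: print(o["px"],o["c"],o["q"])
save(f,"top2.png",(90,100,270,245),4.4)
pose((.549,.029,.117))
```

```text
(np.float64(181.6), np.float64(129.3)) [0.669  0.1484 0.158 ] [0.6688 0.1486 0.1579]
(np.float64(227.0), np.float64(176.3)) [0.5488 0.029  0.1578] [0.5498 0.0288 0.1579]
(np.float64(318.5), np.float64(185.2)) [ 0.5348 -0.2102  0.118 ] [ 0.5357 -0.2116  0.1182]
(np.float64(388.8), np.float64(184.4)) [ 0.5438 -0.4096  0.0885] [ 0.5446 -0.4115  0.0887]
(np.float64(355.4), np.float64(201.5)) [ 0.4931 -0.3085  0.1185] [ 0.4941 -0.3096  0.1184]
(np.float64(385.7), np.float64(223.8)) [ 0.4364 -0.3994  0.0881] [ 0.4366 -0.4008  0.0884]
(np.float64(316.8), np.float64(227.6)) [ 0.4233 -0.2058  0.1181] [ 0.4236 -0.2062  0.1182]
(np.float64(353.0), np.float64(241.3)) [ 0.3884 -0.309   0.0877] [ 0.3884 -0.3098  0.0878]
t 9.5 p [0.4416 0.1596 0.1985] yaw -0.03 tilt 0.02 F [ 0.5 -0.5 -0.4] T [ 0.01  0.01 -0.03] open 6.51 j [ 0.32  0.23  1.98 -0.    0.93  0.32]
tool shift cm [-13.05  10.74   8.16]
```

View pics/top2.png

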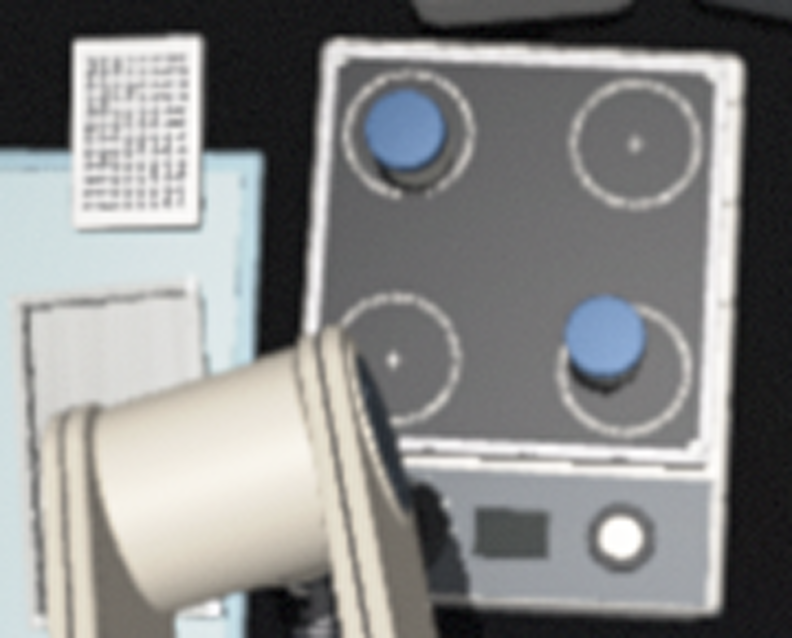

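Request:
{"api": "apply_moves", "payload": {
  "rows": [
    {"tx":-2.61,"ty":2.15,"tz":0,"roll":0},
    {"tx":-2.61,"ty":2.15,"tz":0,"roll":0},
    {"tx":-2.61,"ty":2.15,"tz":0,"roll":0},
    {"tx":-2.61,"ty":2.15,"tz":0,"roll":0},
    {"tx":-2.61,"ty":2.15,"tz":0,"roll":0},
    {"tx":0,"ty":0,"tz":2.5,"roll":0},
    {"tx":0,"ty":0,"tz":2.5,"roll":0},
    {"tx":0,"ty":0,"tz":2,"roll":0},
    {"tx":0,"ty":0,"tz":1.15,"roll":0},
    {"tx":0,"ty":0,"tz":0,"roll":0}
  ]
}}

```text
time_s: 10.33
eef_pos: [0.5473, 0.0291, 0.1145]
orientation: [-2.22, -2.219, 0.005]
wrist_force: [-1.4, -0.4, -0.6]
opening: 0.767
```

Request:
{"api": "apply_moves", "payload": {
  "rows": [
    {"tx":0,"ty":0,"tz":0,"roll":0},
    {"tx":0,"ty":0,"tz":0,"roll":0},
    {"tx":0,"ty":0,"tz":0,"roll":0},
    {"tx":0,"ty":0,"tz":0,"roll":0},
    {"tx":0,"ty":0,"tz":0,"roll":0}
  ],
  "gripper": 3.5,
  "grip_force": 30
}}

```text
time_s: 10.75
eef_pos: [0.5496, 0.0295, 0.1178]
orientation: [2.219, 2.222, 0.002]
wrist_force: [0.0, 0.4, 2.3]
opening: 0.543
```

Run:
```python
from h import *
pose((.439,.347,.22))
f=optics.grab_frame("scene");save(f,"s4.png",(200,80,400,230),4)
```

```text
t 10.75 p [0.5496 0.0295 0.1178] yaw 0.06 tilt 0.09 F [0.  0.4 2.3] T [0.06 0.08 0.  ] open 4.64 j [ 0.03  0.46  1.87 -0.    0.81  0.03]
tool shift cm [ 31.76 -11.01 -10.23]
```

View pics/s4.png

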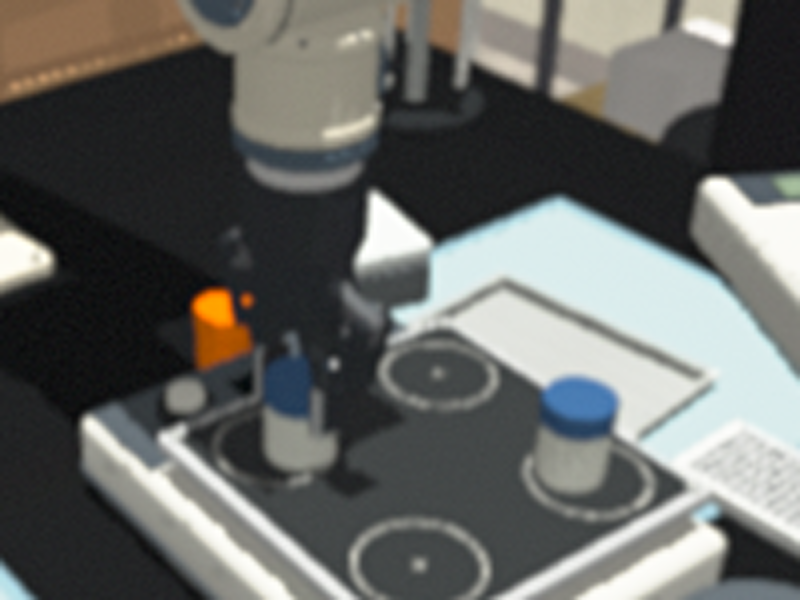

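Request:
{"api": "apply_moves", "payload": {
  "rows": [
    {"tx":0,"ty":0,"tz":-2,"roll":0},
    {"tx":0,"ty":0,"tz":-3,"roll":0},
    {"tx":0,"ty":0,"tz":-3,"roll":0},
    {"tx":3.53,"ty":-1.22,"tz":0,"roll":0},
    {"tx":3.53,"ty":-1.22,"tz":0,"roll":0},
    {"tx":3.53,"ty":-1.22,"tz":0,"roll":0},
    {"tx":3.53,"ty":-1.22,"tz":0,"roll":0},
    {"tx":3.53,"ty":-1.22,"tz":0,"roll":0},
    {"tx":3.53,"ty":-1.22,"tz":0,"roll":0},
    {"tx":3.53,"ty":-1.22,"tz":0,"roll":0}
  ]
}}

```text
time_s: 11.63
eef_pos: [0.4625, 0.278, 0.1973]
orientation: [2.22, 2.222, 0.001]
wrist_force: [0.3, -0.9, -1.5]
opening: 0.542
```

Request:
{"api": "apply_moves", "payload": {
  "rows": [
    {"tx":3.53,"ty":-1.22,"tz":0,"roll":0},
    {"tx":3.53,"ty":-1.22,"tz":0,"roll":0},
    {"tx":0,"ty":0,"tz":4,"roll":0},
    {"tx":0,"ty":0,"tz":4,"roll":0},
    {"tx":0,"ty":0,"tz":3.5,"roll":0},
    {"tx":0,"ty":0,"tz":2,"roll":0},
    {"tx":0,"ty":0,"tz":0,"roll":0},
    {"tx":0,"ty":0,"tz":0,"roll":0}
  ]
}}

```text
time_s: 12.3
eef_pos: [0.4385, 0.3466, 0.0614]
orientation: [-2.22, -2.222, 0.003]
wrist_force: [0.4, -0.3, -1.1]
opening: 0.537
```

Run:
```python
from h import *
pose((.439,.347,.0225))
f=optics.grab_frame("top");save(f,"top3.png",(50,130,250,280),4)
f=optics.grab_frame("scene");save(f,"s5.png",(200,80,400,230),4)
```

```text
t 12.3 p [0.4385 0.3466 0.0614] yaw 0.06 tilt 0.12 F [ 0.4 -0.3 -1.1] T [ 0.04 -0.03  0.03] open 4.59 j [ 0.65  0.56  1.86 -0.    0.72  0.65]
tool shift cm [0.04 0.06 3.89]
```

View pics/s5.png

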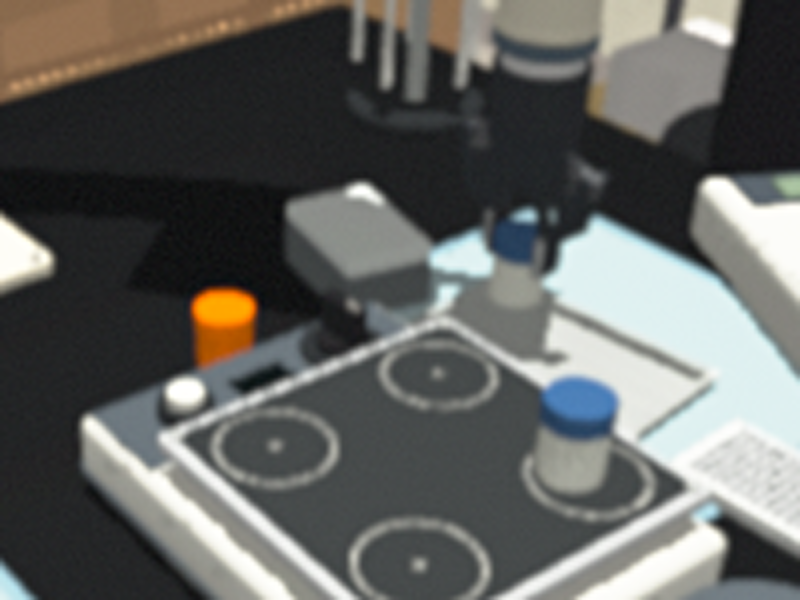

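Request:
{"api": "apply_moves", "payload": {
  "rows": [
    {"tx":0,"ty":0,"tz":2,"roll":0},
    {"tx":0,"ty":0,"tz":1.2,"roll":0},
    {"tx":0,"ty":0,"tz":0.7,"roll":0},
    {"tx":0,"ty":0,"tz":0,"roll":0},
    {"tx":0,"ty":0,"tz":0,"roll":0}
  ]
}}

```text
time_s: 12.82
eef_pos: [0.4391, 0.347, 0.0233]
orientation: [-2.22, -2.222, -0.0]
wrist_force: [0.2, -0.3, -1.3]
opening: 0.539
```

Run:
```python
from h import *
pose((.439,.347,.0215))
```

```text
t 12.82 p [0.4391 0.347  0.0233] yaw 0.05 tilt 0.0 F [ 0.2 -0.3 -1.3] T [-0.02 -0.05  0.01] open 4.6 j [0.65 0.63 1.87 0.   0.64 0.65]
tool shift cm [-0.   -0.01  0.18]
```

Request:
{"api": "apply_moves", "payload": {
  "rows": [
    {"tx":0,"ty":0,"tz":0.18,"roll":0},
    {"tx":0,"ty":0,"tz":0,"roll":0},
    {"tx":0,"ty":0,"tz":0,"roll":0}
  ]
}}

```text
time_s: 13.07
eef_pos: [0.4392, 0.3472, 0.0216]
orientation: [2.22, 2.222, 0.001]
wrist_force: [-0.0, -0.3, -0.7]
opening: 0.543
```

Request:
{"api": "apply_moves", "payload": {
  "rows": [
    {"tx":0,"ty":0,"tz":0,"roll":0},
    {"tx":0,"ty":0,"tz":0,"roll":0},
    {"tx":0,"ty":0,"tz":0,"roll":0},
    {"tx":0,"ty":0,"tz":-2,"roll":0},
    {"tx":0,"ty":0,"tz":-4,"roll":0},
    {"tx":0,"ty":0,"tz":-4,"roll":0},
    {"tx":0,"ty":0,"tz":-4,"roll":0},
    {"tx":0,"ty":0,"tz":-4,"roll":0}
  ],
  "gripper": 6.5
}}

```text
time_s: 13.73
eef_pos: [0.4386, 0.3467, 0.2031]
orientation: [-2.22, -2.223, 0.0]
wrist_force: [1.4, 1.0, 0.4]
opening: 0.758
```

Request:
{"api": "apply_moves", "payload": {
  "rows": [
    {"tx":-2.48,"ty":2.88,"tz":0,"roll":0},
    {"tx":-2.48,"ty":2.88,"tz":0,"roll":0},
    {"tx":-2.48,"ty":2.88,"tz":0,"roll":0},
    {"tx":-2.48,"ty":2.88,"tz":0,"roll":0},
    {"tx":-2.48,"ty":2.88,"tz":0,"roll":0},
    {"tx":-2.48,"ty":2.88,"tz":0,"roll":0},
    {"tx":-2.48,"ty":2.88,"tz":0,"roll":0},
    {"tx":-2.48,"ty":2.88,"tz":0,"roll":0},
    {"tx":0,"ty":0,"tz":0,"roll":0},
    {"tx":0,"ty":0,"tz":0,"roll":0}
  ]
}}

```text
time_s: 14.57
eef_pos: [0.6705, 0.1471, 0.2007]
orientation: [-2.224, -2.219, 0.0]
wrist_force: [-0.7, 0.3, 0.2]
opening: 0.763
```

Run:
```python
from h import *
from meas2 import caps
f=optics.grab_frame("top")
for o in caps(f):
    if o["px"][0]>50: print(o["px"],o["c"],o["q"])
save(f,"top4.png",(50,100,270,260),3.6)
pose((.669,.149,.117))
```

```text
(np.float64(318.5), np.float64(185.2)) [ 0.5348 -0.2102  0.1183] [ 0.5355 -0.2117  0.1184]
(np.float64(388.8), np.float64(184.4)) [ 0.5438 -0.4098  0.0885] [ 0.5444 -0.4114  0.0887]
(np.float64(355.4), np.float64(201.5)) [ 0.4931 -0.3084  0.1183] [ 0.4938 -0.3097  0.1185]
(np.float64(385.7), np.float64(223.8)) [ 0.4362 -0.3992  0.0886] [ 0.4362 -0.4006  0.0884]
(np.float64(316.8), np.float64(227.6)) [ 0.4234 -0.2059  0.1183] [ 0.4237 -0.2065  0.1183]
(np.float64(353.0), np.float64(241.3)) [ 0.3884 -0.309   0.0876] [ 0.3885 -0.3099  0.0877]
t 14.62 p [0.6693 0.1482 0.2007] yaw -0.03 tilt 0.06 F [-0.7  0.8  0.3] T [0.01 0.02 0.02] open 6.47 j [0.2  0.53 1.5  0.   1.11 0.2 ]
tool shift cm [ 0.08 -0.02  8.37]
```

View pics/top4.png

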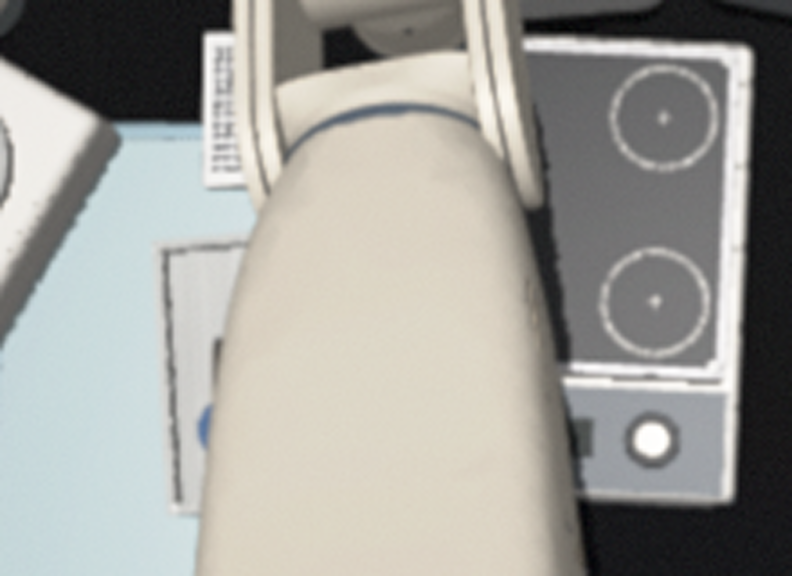

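Run:
```python
from h import *
f=optics.grab_frame("scene");save(f,"s6.png",(200,80,400,230),4)
print((proj(f,(.669,.149,.158))-[200,80])*4)
```

```text
[574.64057939 393.13550823]
```

View pics/s6.png

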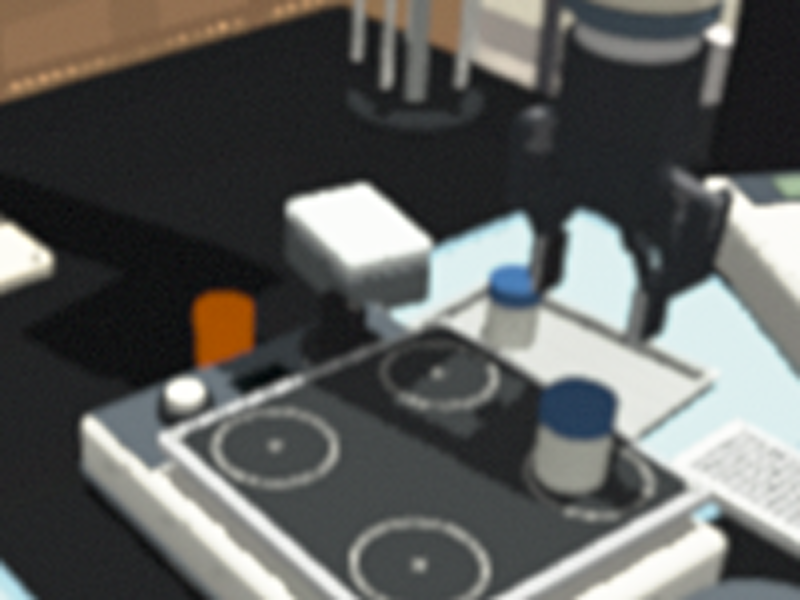

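Jar in the tray stands; second jar is unmoved (cap at (577,395) vs. predicted (575,393)). Grasp it.

Request:
{"api": "apply_moves", "payload": {
  "rows": [
    {"tx":0,"ty":0,"tz":2.5,"roll":0},
    {"tx":0,"ty":0,"tz":2.5,"roll":0},
    {"tx":0,"ty":0,"tz":2,"roll":0},
    {"tx":0,"ty":0,"tz":1.35,"roll":0},
    {"tx":0,"ty":0,"tz":0,"roll":0},
    {"tx":0,"ty":0,"tz":0,"roll":0}
  ]
}}

```text
time_s: 15.17
eef_pos: [0.6687, 0.1496, 0.1174]
orientation: [-2.218, -2.223, 0.002]
wrist_force: [0.3, 0.3, 1.4]
opening: 0.761
```

Request:
{"api": "apply_moves", "payload": {
  "rows": [
    {"tx":0,"ty":0,"tz":0,"roll":0},
    {"tx":0,"ty":0,"tz":0,"roll":0},
    {"tx":0,"ty":0,"tz":0,"roll":0},
    {"tx":0,"ty":0,"tz":0,"roll":0},
    {"tx":0,"ty":0,"tz":0,"roll":0}
  ],
  "gripper": 3.5
}}

```text
time_s: 15.58
eef_pos: [0.6705, 0.1492, 0.1194]
orientation: [2.22, 2.222, 0.004]
wrist_force: [-1.2, 2.2, 7.0]
opening: 0.539
```

Request:
{"api": "apply_moves", "payload": {
  "rows": [
    {"tx":0,"ty":0,"tz":-2,"roll":0},
    {"tx":0,"ty":0,"tz":-3,"roll":0},
    {"tx":0,"ty":0,"tz":-3,"roll":0},
    {"tx":0,"ty":0,"tz":0,"roll":0}
  ]
}}

```text
time_s: 15.92
eef_pos: [0.6732, 0.1494, 0.2047]
orientation: [2.216, 2.218, 0.014]
wrist_force: [2.0, 0.2, -0.1]
opening: 0.537
```

Run:
```python
from h import *
pose((.539,.359,.0225))
```

```text
t 15.92 p [0.6732 0.1494 0.2047] yaw 0.05 tilt 0.6 F [ 2.   0.2 -0.1] T [ 0.02 -0.08  0.02] open 4.59 j [ 0.2   0.53  1.5  -0.    1.1   0.2 ]
tool shift cm [ 20.94 -13.59  18.12]
```

Request:
{"api": "apply_moves", "payload": {
  "rows": [
    {"tx":3.5,"ty":-2.2,"tz":0,"roll":0},
    {"tx":3.5,"ty":-2.2,"tz":0,"roll":0},
    {"tx":3.5,"ty":-2.2,"tz":0,"roll":0},
    {"tx":3.5,"ty":-2.2,"tz":0,"roll":0},
    {"tx":3.5,"ty":-2.2,"tz":0,"roll":0},
    {"tx":3.5,"ty":-2.2,"tz":0,"roll":0},
    {"tx":0,"ty":0,"tz":4,"roll":0},
    {"tx":0,"ty":0,"tz":4,"roll":0},
    {"tx":0,"ty":0,"tz":4,"roll":0},
    {"tx":0,"ty":0,"tz":2,"roll":0}
  ]
}}

```text
time_s: 16.75
eef_pos: [0.5346, 0.3575, 0.0532]
orientation: [-2.219, -2.223, 0.008]
wrist_force: [-1.1, -1.5, -0.4]
opening: 0.538
```

Request:
{"api": "apply_moves", "payload": {
  "rows": [
    {"tx":0,"ty":0,"tz":1.5,"roll":0},
    {"tx":0,"ty":0,"tz":1,"roll":0},
    {"tx":0,"ty":0,"tz":0,"roll":0},
    {"tx":0,"ty":0,"tz":0,"roll":0}
  ]
}}

```text
time_s: 17.08
eef_pos: [0.538, 0.3589, 0.0333]
orientation: [2.22, 2.222, 0.002]
wrist_force: [0.8, -0.2, -0.1]
opening: 0.537
```

Run:
```python
from h import *
pose((.539,.359,.0225))
f=optics.grab_frame("scene");save(f,"s7.png",(200,80,400,230),4)
```

```text
t 17.08 p [0.538  0.3589 0.0333] yaw 0.04 tilt 0.06 F [ 0.8 -0.2 -0.1] T [ 0.04  0.03 -0.03] open 4.59 j [ 0.57  0.7   1.67 -0.    0.77  0.57]
tool shift cm [0.01 0.1  1.08]
```

View pics/s7.png

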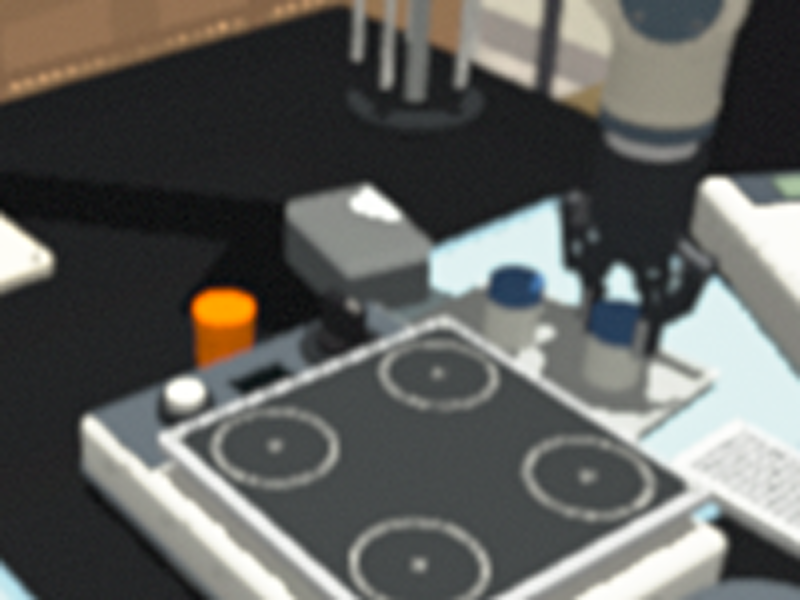

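Request:
{"api": "apply_moves", "payload": {
  "rows": [
    {"tx":0,"ty":0,"tz":0.5,"roll":0},
    {"tx":0,"ty":0,"tz":0.5,"roll":0},
    {"tx":0,"ty":0,"tz":0.1,"roll":0},
    {"tx":0,"ty":0,"tz":0,"roll":0}
  ]
}}

```text
time_s: 17.47
eef_pos: [0.5379, 0.359, 0.0225]
orientation: [2.22, 2.222, 0.002]
wrist_force: [0.5, 0.3, 2.9]
opening: 0.544
```

Request:
{"api": "apply_moves", "payload": {
  "rows": [
    {"tx":0,"ty":0,"tz":0,"roll":0},
    {"tx":0,"ty":0,"tz":0,"roll":0},
    {"tx":0,"ty":0,"tz":0,"roll":0},
    {"tx":0,"ty":0,"tz":-2,"roll":0},
    {"tx":0,"ty":0,"tz":-4,"roll":0},
    {"tx":0,"ty":0,"tz":-4,"roll":0},
    {"tx":0,"ty":0,"tz":-4,"roll":0},
    {"tx":0,"ty":0,"tz":-3,"roll":0}
  ],
  "gripper": 6.2
}}

```text
time_s: 18.13
eef_pos: [0.538, 0.3591, 0.195]
orientation: [2.22, 2.222, 0.004]
wrist_force: [1.1, 0.6, 0.4]
opening: 0.723
```

Run:
```python
from h import *
pose((.535,-.211,.20))
```

```text
t 18.13 p [0.538  0.3591 0.195 ] yaw 0.06 tilt 0.16 F [1.1 0.6 0.4] T [ 0.01  0.01 -0.02] open 6.18 j [0.57 0.48 1.6  0.   1.05 0.57]
tool shift cm [-57.01  -0.35  -0.58]
```

Request:
{"api": "apply_moves", "payload": {
  "rows": [
    {"tx":-4.0,"ty":0,"tz":0,"roll":0},
    {"tx":-4.0,"ty":0,"tz":0,"roll":0},
    {"tx":-4.0,"ty":0,"tz":0,"roll":0},
    {"tx":-4.0,"ty":0,"tz":0,"roll":0},
    {"tx":-4.0,"ty":0,"tz":0,"roll":0},
    {"tx":-4.0,"ty":0,"tz":0,"roll":0},
    {"tx":-4.0,"ty":0,"tz":0,"roll":0},
    {"tx":-4.0,"ty":0,"tz":0,"roll":0},
    {"tx":-4.0,"ty":0,"tz":0,"roll":0},
    {"tx":-4.0,"ty":0,"tz":0,"roll":0}
  ]
}}

```text
time_s: 18.97
eef_pos: [0.5373, -0.0432, 0.1918]
orientation: [2.22, 2.223, 0.0]
wrist_force: [0.3, 0.5, 0.9]
opening: 0.724
```

Run:
```python
from h import *
from meas2 import caps
f=optics.grab_frame("top")
for o in caps(f):
    if o["px"][0]>50: print(o["px"],o["c"],o["q"])
save(f,"top5.png",(50,100,450,290),2)
pose((.535,-.211,.07))
```

```text
(np.float64(110.7), np.float64(183.6)) [0.537  0.3559 0.0606] [0.5375 0.357  0.0608]
(np.float64(318.5), np.float64(185.2)) [ 0.5348 -0.2102  0.1181] [ 0.5357 -0.2116  0.1182]
(np.float64(388.8), np.float64(184.4)) [ 0.5437 -0.4096  0.089 ] [ 0.5444 -0.4114  0.0889]
(np.float64(355.5), np.float64(201.5)) [ 0.4931 -0.3087  0.118 ] [ 0.4939 -0.3095  0.118 ]
(np.float64(113.5), np.float64(218.8)) [0.4396 0.3436 0.0606] [0.4395 0.3444 0.0606]
(np.float64(385.7), np.float64(223.9)) [ 0.436  -0.3991  0.0887] [ 0.4358 -0.4009  0.0887]
(np.float64(316.8), np.float64(227.6)) [ 0.4234 -0.2059  0.1182] [ 0.4236 -0.2062  0.1182]
(np.float64(352.9), np.float64(241.3)) [ 0.3883 -0.3088  0.0879] [ 0.3879 -0.3098  0.0882]
t 19.02 p [ 0.5375 -0.0492  0.1919] yaw -0.09 tilt 0.17 F [-0.4 -5.2 -0.2] T [-0.12  0.02 -0.02] open 6.25 j [-0.11  0.34  1.84 -0.    0.96 -0.11]
tool shift cm [-16.15  -0.24  12.23]
```

View pics/top5.png

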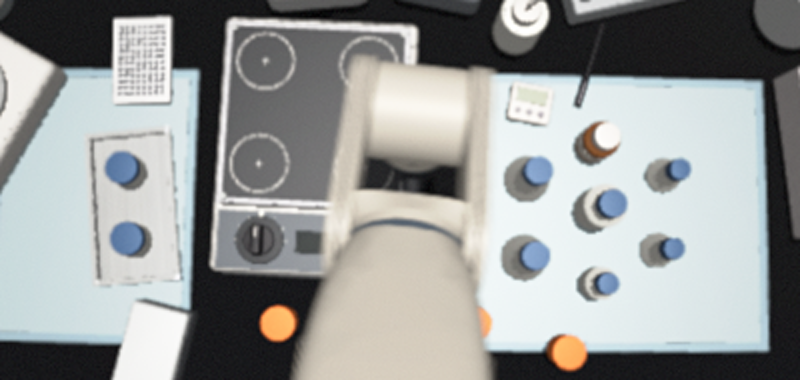

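Request:
{"api": "apply_moves", "payload": {
  "rows": [
    {"tx":-4.0,"ty":-0.1,"tz":0,"roll":0},
    {"tx":-4.0,"ty":-0.1,"tz":0,"roll":0},
    {"tx":-4.0,"ty":0,"tz":0,"roll":0},
    {"tx":-4.0,"ty":0,"tz":0,"roll":0},
    {"tx":-0.3,"ty":0,"tz":0,"roll":0},
    {"tx":0,"ty":0,"tz":0,"roll":0}
  ]
}}

```text
time_s: 19.52
eef_pos: [0.5356, -0.2066, 0.1915]
orientation: [2.224, 2.218, 0.0]
wrist_force: [0.5, 0.1, -0.3]
opening: 0.725
```

Run:
```python
from h import *
pose((.5355,-.212,.07))
```

```text
t 19.52 p [ 0.5356 -0.2066  0.1915] yaw -0.16 tilt 0.01 F [ 0.5  0.1 -0.3] T [ 0.07 -0.02 -0.04] open 6.19 j [-0.39  0.39  1.77 -0.    0.99 -0.39]
tool shift cm [-5.400e-01 -1.000e-02  1.215e+01]
```

Request:
{"api": "apply_moves", "payload": {
  "rows": [
    {"tx":-0.54,"ty":0,"tz":2,"roll":0},
    {"tx":0,"ty":0,"tz":3,"roll":0},
    {"tx":0,"ty":0,"tz":3,"roll":0},
    {"tx":0,"ty":0,"tz":2.5,"roll":0},
    {"tx":0,"ty":0,"tz":1.65,"roll":0},
    {"tx":0,"ty":0,"tz":0,"roll":0},
    {"tx":0,"ty":0,"tz":0,"roll":0}
  ]
}}

```text
time_s: 20.1
eef_pos: [0.5354, -0.2083, 0.0695]
orientation: [-2.217, -2.222, 0.001]
wrist_force: [1.1, -0.5, 0.6]
opening: 0.727
```

Request:
{"api": "apply_moves", "payload": {
  "rows": [
    {"tx":0,"ty":0,"tz":0,"roll":0},
    {"tx":0,"ty":0,"tz":0,"roll":0},
    {"tx":0,"ty":0,"tz":0,"roll":0},
    {"tx":0,"ty":0,"tz":0,"roll":0},
    {"tx":0,"ty":0,"tz":0,"roll":0}
  ],
  "gripper": 2.6
}}

```text
time_s: 20.52
eef_pos: [0.5368, -0.2099, 0.0717]
orientation: [2.219, 2.221, 0.002]
wrist_force: [-1.6, 2.3, 7.5]
opening: 0.437
```

Run:
```python
from h import *
pose((.6818,.1549,.172))
f=optics.grab_frame("scene");save(f,"s8.png",(90,120,290,270),4)
```

```text
t 20.52 p [ 0.5368 -0.2099  0.0717] yaw 0.05 tilt 0.14 F [-1.6  2.3  7.5] T [0.28 0.11 0.09] open 3.73 j [-0.39  0.56  1.83  0.    0.75 -0.39]
tool shift cm [ 36.46  14.55 -10.02]
```

View pics/s8.png

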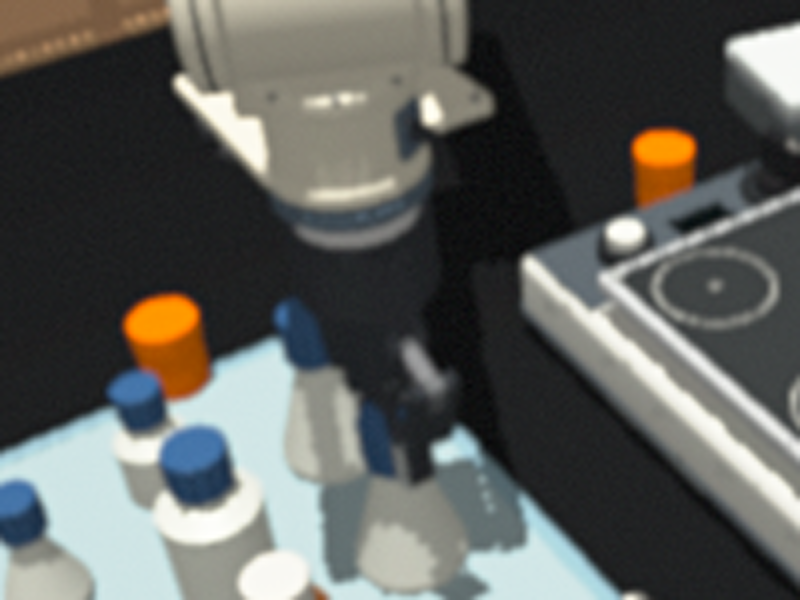

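Request:
{"api": "apply_moves", "payload": {
  "rows": [
    {"tx":0,"ty":0,"tz":-2,"roll":0},
    {"tx":0,"ty":0,"tz":-3,"roll":0},
    {"tx":0,"ty":0,"tz":-4,"roll":0},
    {"tx":0,"ty":0,"tz":-4,"roll":0},
    {"tx":0,"ty":0,"tz":-4,"roll":0}
  ]
}}

```text
time_s: 20.98
eef_pos: [0.5353, -0.2096, 0.2421]
orientation: [-2.22, -2.222, 0.0]
wrist_force: [0.2, 0.3, -2.2]
opening: 0.44
```

Request:
{"api": "apply_moves", "payload": {
  "rows": [
    {"tx":3.65,"ty":1.46,"tz":0,"roll":0},
    {"tx":3.65,"ty":1.46,"tz":0,"roll":0},
    {"tx":3.65,"ty":1.46,"tz":0,"roll":0},
    {"tx":3.65,"ty":1.46,"tz":0,"roll":0},
    {"tx":3.65,"ty":1.46,"tz":0,"roll":0},
    {"tx":3.65,"ty":1.46,"tz":0,"roll":0},
    {"tx":3.65,"ty":1.46,"tz":0,"roll":0},
    {"tx":3.65,"ty":1.46,"tz":0,"roll":0},
    {"tx":3.65,"ty":1.46,"tz":0,"roll":0},
    {"tx":3.65,"ty":1.46,"tz":0,"roll":0}
  ]
}}

```text
time_s: 21.82
eef_pos: [0.6817, 0.1573, 0.2405]
orientation: [2.22, 2.222, 0.0]
wrist_force: [0.8, -0.6, -1.3]
opening: 0.432
```

Request:
{"api": "apply_moves", "payload": {
  "rows": [
    {"tx":0,"ty":0,"tz":0,"roll":0},
    {"tx":0,"ty":0,"tz":0,"roll":0},
    {"tx":0,"ty":0,"tz":0,"roll":0}
  ]
}}

```text
time_s: 22.07
eef_pos: [0.681, 0.1553, 0.2399]
orientation: [-2.219, -2.223, 0.001]
wrist_force: [0.0, -0.4, -2.0]
opening: 0.436
```

Run:
```python
from h import *
pose((.6818,.1549,.173))
f=optics.grab_frame("scene");save(f,"s9.png",(200,80,400,230),4)
```

```text
t 22.07 p [0.681  0.1553 0.2399] yaw 0.1 tilt 0.05 F [ 0.  -0.4 -2. ] T [-0.01  0.02  0.01] open 3.73 j [ 0.21  0.52  1.44 -0.    1.19  0.21]
tool shift cm [-0.04  0.09  6.69]
```

View pics/s9.png

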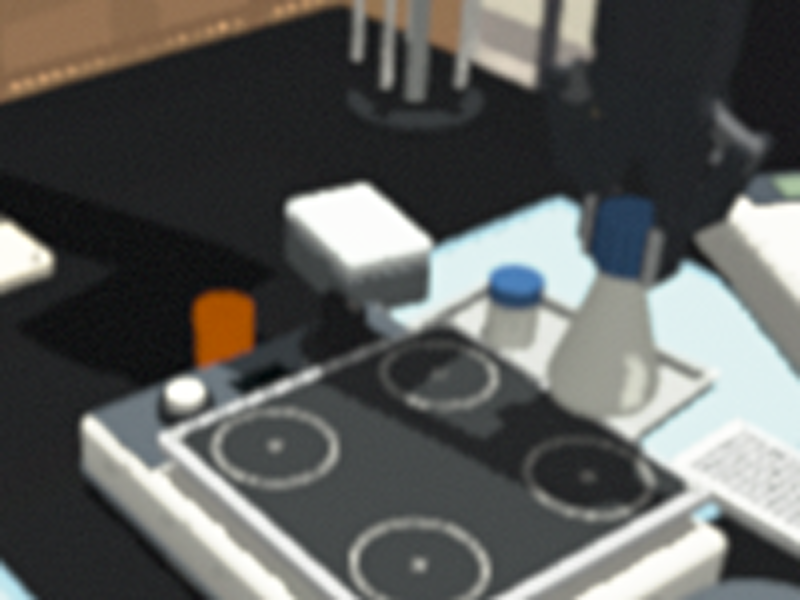

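Request:
{"api": "apply_moves", "payload": {
  "rows": [
    {"tx":0,"ty":0.05,"tz":2,"roll":0},
    {"tx":0,"ty":0,"tz":2,"roll":0},
    {"tx":0,"ty":0,"tz":1.5,"roll":0},
    {"tx":0,"ty":0,"tz":0.8,"roll":0},
    {"tx":0,"ty":0,"tz":0.4,"roll":0},
    {"tx":0,"ty":0,"tz":0.1,"roll":0},
    {"tx":0,"ty":0,"tz":0,"roll":0},
    {"tx":0,"ty":0,"tz":0,"roll":0}
  ]
}}

```text
time_s: 22.78
eef_pos: [0.6827, 0.1553, 0.1733]
orientation: [2.22, 2.221, 0.002]
wrist_force: [-0.8, 0.2, -1.9]
opening: 0.438
```

Request:
{"api": "apply_moves", "payload": {
  "rows": [
    {"tx":0,"ty":0,"tz":0,"roll":0},
    {"tx":0,"ty":0,"tz":0,"roll":0},
    {"tx":0,"ty":0,"tz":0,"roll":0},
    {"tx":0,"ty":0,"tz":-1,"roll":0},
    {"tx":0,"ty":0,"tz":-3,"roll":0},
    {"tx":0,"ty":0,"tz":-3,"roll":0},
    {"tx":0,"ty":0,"tz":0,"roll":0}
  ],
  "gripper": 5.8
}}

```text
time_s: 23.37
eef_pos: [0.6855, 0.1562, 0.25]
orientation: [2.216, 2.218, 0.014]
wrist_force: [1.6, 0.1, 0.1]
opening: 0.68
```

Run:
```python
from h import *
pose((.4235,-.207,.24))
f=optics.grab_frame("scene");save(f,"s10.png",(200,80,400,230),4)
```

```text
t 23.37 p [0.6855 0.1562 0.25  ] yaw 0.06 tilt 0.63 F [1.6 0.1 0.1] T [-0.01 -0.05  0.  ] open 5.81 j [ 0.21  0.51  1.43 -0.    1.2   0.21]
tool shift cm [-36.29 -26.25   0.64]
```

View pics/s10.png

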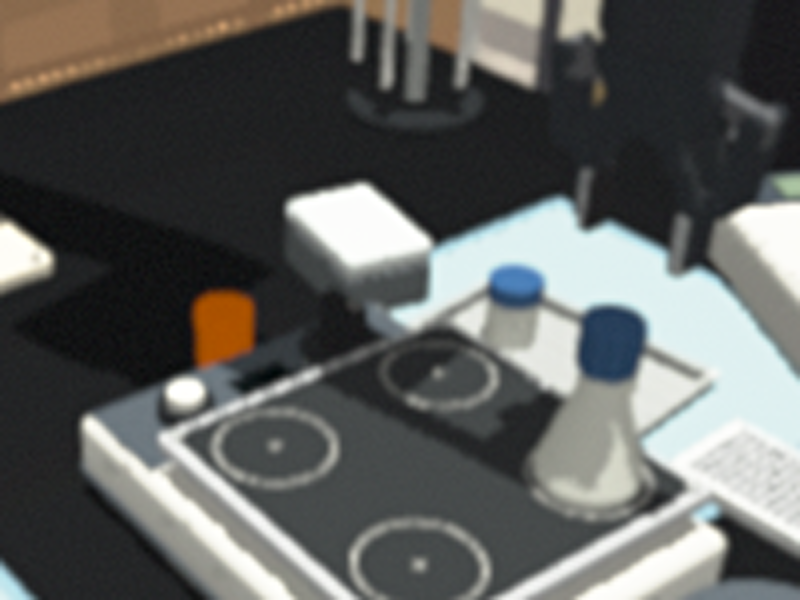

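Request:
{"api": "apply_moves", "payload": {
  "rows": [
    {"tx":-3.95,"ty":-0.97,"tz":0,"roll":0},
    {"tx":-3.95,"ty":-0.97,"tz":0,"roll":0},
    {"tx":-3.95,"ty":-0.97,"tz":0,"roll":0},
    {"tx":-3.95,"ty":-0.97,"tz":0,"roll":0},
    {"tx":-3.95,"ty":-0.97,"tz":0,"roll":0},
    {"tx":-3.95,"ty":-0.97,"tz":0,"roll":0},
    {"tx":-3.95,"ty":-0.97,"tz":0,"roll":0},
    {"tx":-3.95,"ty":-0.97,"tz":0,"roll":0},
    {"tx":-3.95,"ty":-0.97,"tz":0,"roll":0},
    {"tx":-3.95,"ty":-0.97,"tz":0,"roll":0}
  ]
}}

```text
time_s: 24.25
eef_pos: [0.5844, -0.2414, 0.2421]
orientation: [-2.22, -2.222, 0.0]
wrist_force: [0.6, 0.1, -0.2]
opening: 0.68
```

Run:
```python
from h import *
from meas2 import caps
f=optics.grab_frame("top")
for o in caps(f):
    if o["px"][0]>50: print(o["px"],o["c"],o["q"])
save(f,"top6.png",(50,100,450,290),2)
pose((.5445,-.412,.13))
```

```text
(np.float64(177.6), np.float64(119.2)) [0.6794 0.1503 0.2178] [0.6808 0.1515 0.2178]
(np.float64(110.8), np.float64(183.6)) [0.537  0.3557 0.0608] [0.5376 0.3566 0.0609]
(np.float64(113.5), np.float64(218.8)) [0.4396 0.3436 0.0607] [0.4396 0.3444 0.0606]
t 24.3 p [ 0.5828 -0.248   0.2421] yaw -0.13 tilt 0.2 F [-0.9 -3.4  0.5] T [-0.15  0.02 -0.05] open 5.83 j [-0.42  0.41  1.59 -0.    1.13 -0.42]
tool shift cm [-16.37  -3.78  11.27]
```

View pics/top6.png

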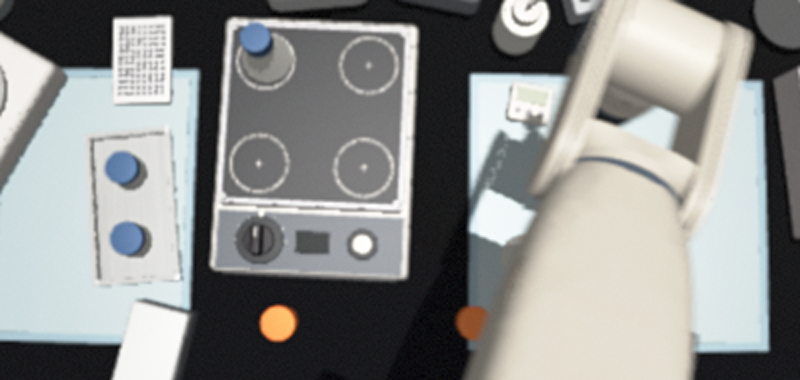

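Request:
{"api": "apply_moves", "payload": {
  "rows": [
    {"tx":-3.9,"ty":-1,"tz":0,"roll":0},
    {"tx":-3.9,"ty":-1,"tz":0,"roll":0},
    {"tx":-3.9,"ty":-1,"tz":0,"roll":0},
    {"tx":-3.9,"ty":-0.6,"tz":0,"roll":0},
    {"tx":0,"ty":0,"tz":0,"roll":0},
    {"tx":0,"ty":0,"tz":0,"roll":0}
  ]
}}

```text
time_s: 24.8
eef_pos: [0.5487, -0.3974, 0.2416]
orientation: [-2.224, -2.218, 0.0]
wrist_force: [0.8, 0.8, -0.4]
opening: 0.679
```

Run:
```python
from h import *
f=optics.grab_frame("scene");save(f,"s11.png",(50,150,290,330),3.3)
for P in [(.5445,-.412,.088),(.436,-.401,.088),(.4235,-.207,.118)]: print((proj(f,P)-[50,150])*3.3)
pose((.5445,-.412,.043))
```

```text
[173.35598771 415.67959303]
[137.21317543 306.86386447]
[382.22286001 155.07393714]
t 24.85 p [ 0.549  -0.3959  0.2415] yaw -0.04 tilt 0.07 F [ 0.3  0.1 -0.5] T [-0.02  0.02 -0.04] open 5.78 j [-0.64  0.48  1.49  0.    1.17 -0.64]
tool shift cm [-1.63 -0.44 19.85]
```

View pics/s11.png

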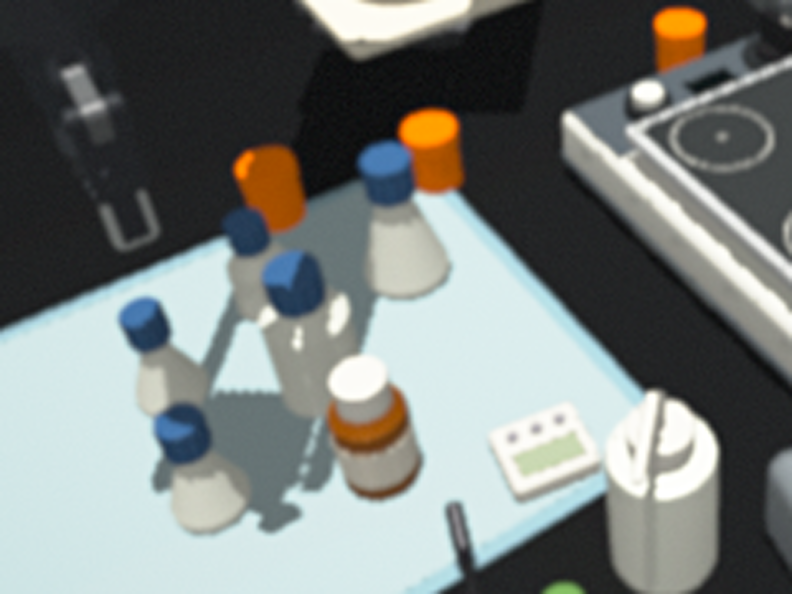

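Run:
```python
from h import *
from meas2 import caps
f=optics.grab_frame("scene")
w=cloud(f);hsv=cv2.cvtColor(f["image"],cv2.COLOR_RGB2HSV)
from scipy import ndimage
m=(hsv[...,0]>98)&(hsv[...,0]<120)&(hsv[...,1]>90)&(hsv[...,2]>40)
lab,n=ndimage.label(m)
for i in range(1,n+1):
    s=lab==i
    if s.sum()<40: continue
    p=w[s];p=p[~np.isnan(p[:,0])];
    if len(p)<20: continue
    zt=np.percentile(p[:,2],95)
    q=p[(p[:,2]>zt-.006)&(p[:,2]<zt+.006)]
    vv,uu=np.nonzero(s);print(round(uu.mean()),round(vv.mean()),s.sum(),np.round(zt,3),np.round(q.mean(0),4),np.round((q.max(0)+q.min(0))/2,4))
```

```text
487 141 152 0.182 [0.8034 0.5943 0.1795] [0.8039 0.598  0.1791]
329 151 106 0.061 [0.4453 0.3441 0.0593] [0.4437 0.3461 0.0589]
500 160 188 0.18 [0.8733 0.5241 0.1787] [0.873  0.5245 0.1778]
352 165 247 0.218 [0.6867 0.1491 0.2164] [0.685  0.1513 0.2154]
166 201 266 0.117 [ 0.4273 -0.2081  0.1158] [ 0.4258 -0.2077  0.1148]
124 220 144 0.089 [ 0.3921 -0.3127  0.0869] [ 0.3911 -0.313   0.0868]
139 235 270 0.119 [ 0.4991 -0.3105  0.1169] [ 0.4969 -0.3107  0.1159]
93 248 166 0.088 [ 0.4411 -0.4017  0.0861] [ 0.4393 -0.4015  0.0855]
105 281 213 0.089 [ 0.5504 -0.4122  0.0868] [ 0.5489 -0.4115  0.0861]
```

Request:
{"api": "apply_moves", "payload": {
  "rows": [
    {"tx":-1.63,"ty":-0.4,"tz":2,"roll":0},
    {"tx":0,"ty":0,"tz":4,"roll":0},
    {"tx":0,"ty":0,"tz":4,"roll":0},
    {"tx":0,"ty":0,"tz":0,"roll":0},
    {"tx":0,"ty":0,"tz":0,"roll":0}
  ],
  "gripper": 5.2
}}

```text
time_s: 25.32
eef_pos: [0.5448, -0.4095, 0.1403]
orientation: [-2.215, -2.22, 0.001]
wrist_force: [0.3, 0.0, 0.4]
opening: 0.609
```

Run:
```python
from h import *
pose((.545,-.412,.046))
```

```text
t 25.32 p [ 0.5448 -0.4095  0.1403] yaw 0.16 tilt 0.32 F [0.3 0.  0.4] T [ 0.01 -0.03 -0.02] open 5.2 j [-0.66  0.6   1.54  0.    1.   -0.66]
tool shift cm [-0.28  0.06  9.43]
```

Request:
{"api": "apply_moves", "payload": {
  "rows": [
    {"tx":-0.15,"ty":0,"tz":3,"roll":0},
    {"tx":0,"ty":0,"tz":3,"roll":0},
    {"tx":0,"ty":0,"tz":2,"roll":0},
    {"tx":0,"ty":0,"tz":1.4,"roll":0},
    {"tx":0,"ty":0,"tz":0,"roll":0},
    {"tx":0,"ty":0,"tz":0,"roll":0}
  ]
}}

```text
time_s: 25.82
eef_pos: [0.5468, -0.4138, 0.0498]
orientation: [2.218, 2.222, 0.0]
wrist_force: [0.3, 0.0, 0.3]
opening: 0.606
```

Request:
{"api": "apply_moves", "payload": {
  "rows": [
    {"tx":0,"ty":0,"tz":0,"roll":0},
    {"tx":0,"ty":0,"tz":0,"roll":0},
    {"tx":0,"ty":0,"tz":0,"roll":0},
    {"tx":0,"ty":0,"tz":0,"roll":0},
    {"tx":0,"ty":0,"tz":0,"roll":0}
  ],
  "gripper": 1.8
}}

```text
time_s: 26.23
eef_pos: [0.5469, -0.4146, 0.0504]
orientation: [2.218, 2.22, 0.001]
wrist_force: [-0.6, -0.2, 8.2]
opening: 0.342
```

Run:
```python
from h import *
pose((.6771,.0149,.22))
f=optics.grab_frame("scene");save(f,"s12.png",(50,150,290,330),3.3)
```

```text
t 26.23 p [ 0.5469 -0.4146  0.0504] yaw 0.05 tilt 0.21 F [-0.6 -0.2  8.2] T [ 0.1  -0.06 -0.04] open 2.92 j [-0.67  0.72  1.57  0.    0.85 -0.67]
tool shift cm [ 42.9   13.11 -17.02]
```

View pics/s12.png

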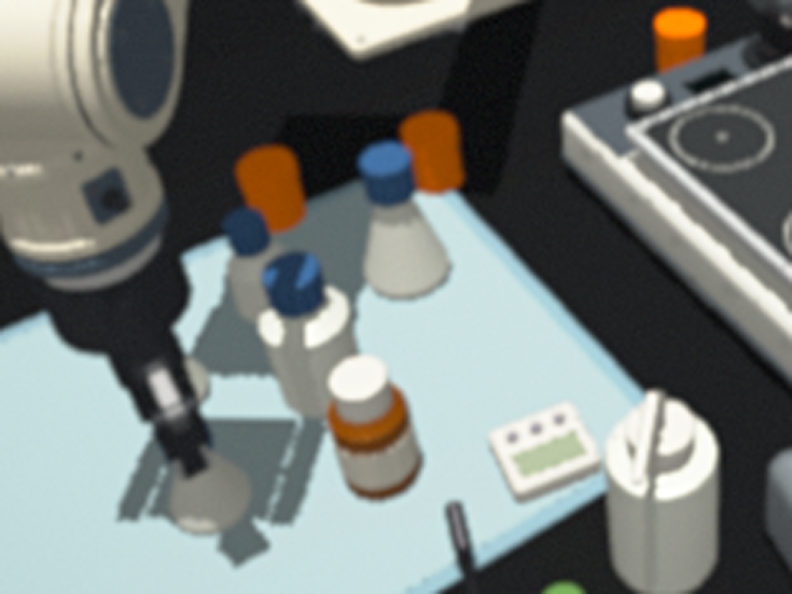

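Request:
{"api": "apply_moves", "payload": {
  "rows": [
    {"tx":0,"ty":0,"tz":-2,"roll":0},
    {"tx":0,"ty":0,"tz":-4,"roll":0},
    {"tx":0,"ty":0,"tz":-4,"roll":0},
    {"tx":0,"ty":0,"tz":-4,"roll":0},
    {"tx":0,"ty":0,"tz":-4,"roll":0},
    {"tx":4,"ty":0,"tz":0,"roll":0},
    {"tx":4,"ty":0,"tz":0,"roll":0},
    {"tx":4,"ty":0,"tz":0,"roll":0},
    {"tx":4,"ty":0,"tz":0,"roll":0},
    {"tx":4,"ty":0,"tz":0,"roll":0}
  ]
}}

```text
time_s: 27.12
eef_pos: [0.545, -0.2119, 0.2289]
orientation: [2.22, 2.221, 0.001]
wrist_force: [-0.0, 0.0, -0.8]
opening: 0.34
```

Request:
{"api": "apply_moves", "payload": {
  "rows": [
    {"tx":4,"ty":0,"tz":0,"roll":0},
    {"tx":3,"ty":2,"tz":0,"roll":0},
    {"tx":3,"ty":2.2,"tz":0,"roll":0},
    {"tx":3,"ty":2.2,"tz":0,"roll":0},
    {"tx":3,"ty":2.2,"tz":0,"roll":0},
    {"tx":3,"ty":2.2,"tz":0,"roll":0},
    {"tx":3,"ty":2.2,"tz":0,"roll":0},
    {"tx":0.6,"ty":0,"tz":0,"roll":0},
    {"tx":0,"ty":0,"tz":0,"roll":0},
    {"tx":0,"ty":0,"tz":0,"roll":0}
  ]
}}

```text
time_s: 27.95
eef_pos: [0.6746, 0.0126, 0.2281]
orientation: [-2.219, -2.224, 0.001]
wrist_force: [0.8, -0.1, -0.1]
opening: 0.338
```

Run:
```python
from h import *
pose((.6771,.0149,.15))
f=optics.grab_frame("scene");save(f,"s13.png",(200,80,400,230),4)
```

```text
t 27.95 p [0.6746 0.0126 0.2281] yaw 0.12 tilt 0.05 F [ 0.8 -0.1 -0.1] T [-0.01  0.03 -0.06] open 2.89 j [ 0.    0.49  1.51 -0.    1.15 -0.  ]
tool shift cm [0.23 0.26 7.81]
```

View pics/s13.png

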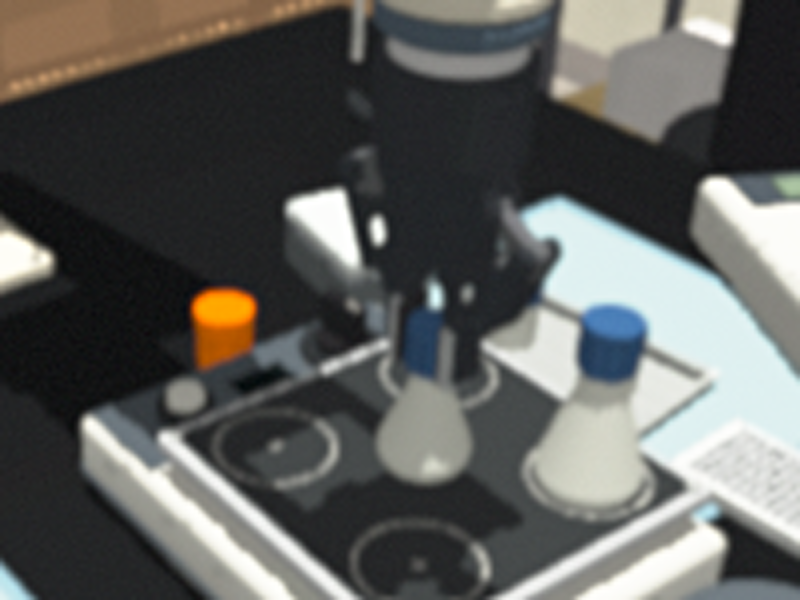

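Request:
{"api": "apply_moves", "payload": {
  "rows": [
    {"tx":0.2,"ty":0.15,"tz":2.5,"roll":0},
    {"tx":0,"ty":0,"tz":2.5,"roll":0},
    {"tx":0,"ty":0,"tz":1.5,"roll":0},
    {"tx":0,"ty":0,"tz":0.8,"roll":0},
    {"tx":0,"ty":0,"tz":0.4,"roll":0},
    {"tx":0,"ty":0,"tz":0.1,"roll":0},
    {"tx":0,"ty":0,"tz":0,"roll":0},
    {"tx":0,"ty":0,"tz":0,"roll":0}
  ]
}}

```text
time_s: 28.67
eef_pos: [0.6772, 0.014, 0.1512]
orientation: [2.22, 2.221, 0.002]
wrist_force: [0.0, -0.4, -1.2]
opening: 0.342
```

Run:
```python
from h import *
pose((.6771,.0149,.15))
f=optics.grab_frame("scene");save(f,"s14.png",(260,140,360,215),6)
```

```text
t 28.67 p [0.6772 0.014  0.1512] yaw 0.01 tilt 0.1 F [ 0.  -0.4 -1.2] T [-0.04 -0.02  0.01] open 2.92 j [ 0.    0.58  1.55 -0.    1.01  0.  ]
tool shift cm [ 0.09 -0.01  0.12]
```

View pics/s14.png

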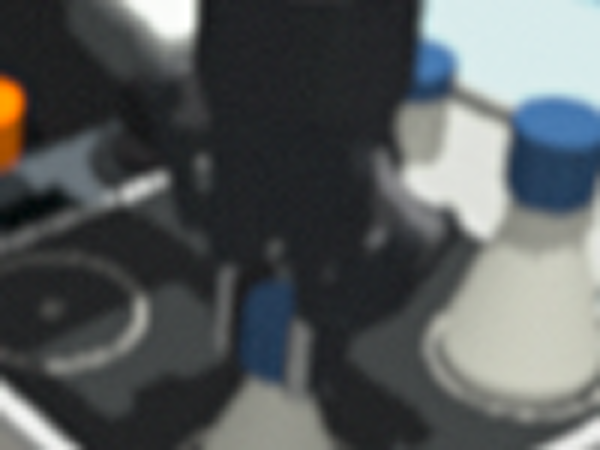

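Request:
{"api": "apply_moves", "payload": {
  "rows": [
    {"tx":0,"ty":0,"tz":0.13,"roll":0},
    {"tx":0,"ty":0,"tz":0,"roll":0}
  ]
}}

```text
time_s: 28.88
eef_pos: [0.6773, 0.0145, 0.1505]
orientation: [2.219, 2.222, 0.002]
wrist_force: [-2.7, -0.8, 6.2]
opening: 0.339
```

Request:
{"api": "apply_moves", "payload": {
  "rows": [
    {"tx":0,"ty":0,"tz":0,"roll":0},
    {"tx":0,"ty":0,"tz":0,"roll":0},
    {"tx":0,"ty":0,"tz":0,"roll":0},
    {"tx":0,"ty":0,"tz":-1,"roll":0},
    {"tx":0,"ty":0,"tz":-3,"roll":0},
    {"tx":0,"ty":0,"tz":-4,"roll":0},
    {"tx":0,"ty":0,"tz":0,"roll":0}
  ],
  "gripper": 5.2
}}

```text
time_s: 29.47
eef_pos: [0.681, 0.0147, 0.2375]
orientation: [2.214, 2.217, 0.014]
wrist_force: [1.4, -0.4, 0.8]
opening: 0.61
```

Run:
```python
from h import *
pose((.4365,-.4015,.235))
f=optics.grab_frame("scene");save(f,"s15.png",(200,80,400,230),4)
```

```text
t 29.47 p [0.681  0.0147 0.2375] yaw 0.06 tilt 0.7 F [ 1.4 -0.4  0.8] T [-0.02 -0.07 -0.01] open 5.21 j [0.   0.49 1.49 0.   1.15 0.  ]
tool shift cm [-41.59 -24.49  -0.05]
```

View pics/s15.png

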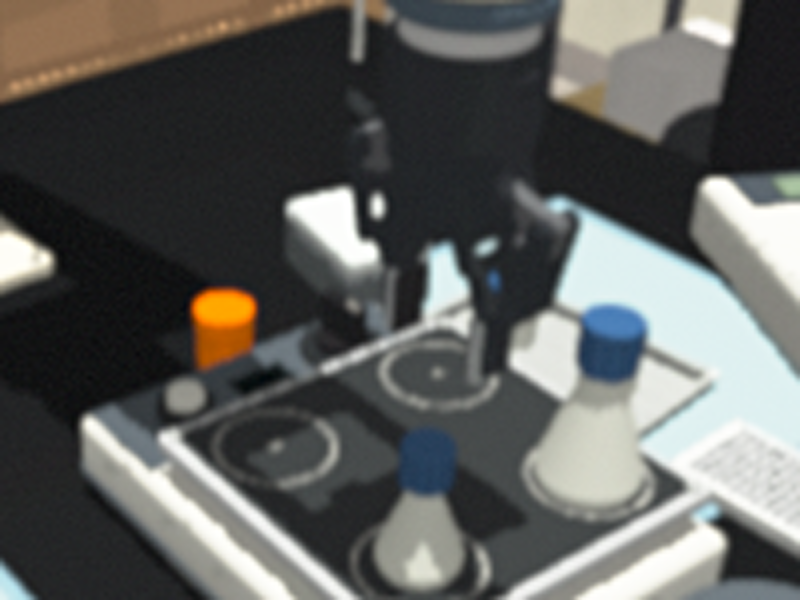

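Request:
{"api": "apply_moves", "payload": {
  "rows": [
    {"tx":-2,"ty":-3,"tz":0,"roll":0},
    {"tx":-2,"ty":-3,"tz":0,"roll":0},
    {"tx":-2,"ty":-3,"tz":0,"roll":0},
    {"tx":-2,"ty":-3,"tz":0,"roll":0},
    {"tx":-2,"ty":-3,"tz":0,"roll":0}
  ]
}}

```text
time_s: 29.93
eef_pos: [0.5248, -0.0861, 0.2284]
orientation: [-2.219, -2.223, 0.001]
wrist_force: [-0.3, -1.9, -0.3]
opening: 0.61
```

Run:
```python
from h import *
from meas2 import caps
f=optics.grab_frame("top")
for o in caps(f):
    if o["px"][0]>50: print(o["px"],o["c"],o["q"])
save(f,"top7.png",(50,100,450,290),2)
pose((.4365,-.4015,.235))
```

```text
(np.float64(177.5), np.float64(119.2)) [0.6795 0.1506 0.2175] [0.6807 0.1516 0.2176]
(np.float64(233.2), np.float64(125.5)) [0.6732 0.0151 0.1881] [0.6746 0.015  0.1881]
(np.float64(110.8), np.float64(183.6)) [0.5371 0.3558 0.0606] [0.5372 0.3564 0.0606]
(np.float64(355.4), np.float64(201.6)) [ 0.493  -0.3086  0.1181] [ 0.4939 -0.3095  0.118 ]
(np.float64(113.5), np.float64(218.8)) [0.4396 0.3438 0.0604] [0.4399 0.3448 0.0606]
(np.float64(385.6), np.float64(223.8)) [ 0.4362 -0.399   0.0883] [ 0.4362 -0.4004  0.0885]
(np.float64(352.9), np.float64(241.4)) [ 0.3883 -0.3087  0.0884] [ 0.3882 -0.3094  0.0883]
t 29.98 p [ 0.5191 -0.0883  0.2277] yaw 0.03 tilt 0.38 F [-4.9 -1.2 -2. ] T [-0.04  0.21  0.03] open 5.22 j [-0.19  0.28  1.84 -0.    1.03 -0.19]
tool shift cm [-31.32  -8.28  -0.65]
```

View pics/top7.png

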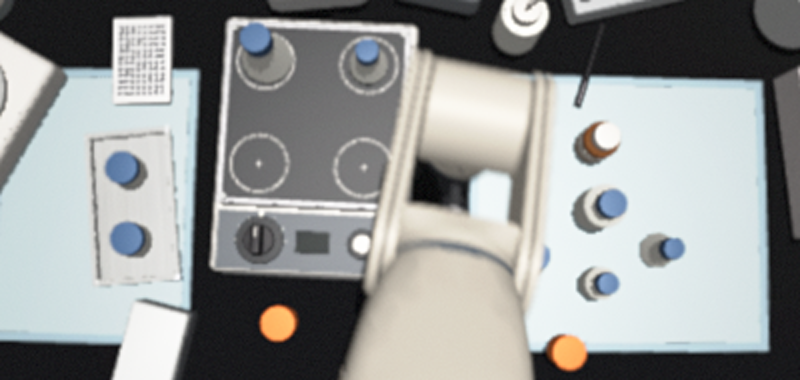

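Request:
{"api": "apply_moves", "payload": {
  "rows": [
    {"tx":-3.85,"ty":-1.0,"tz":0,"roll":0},
    {"tx":-3.85,"ty":-1.0,"tz":0,"roll":0},
    {"tx":-3.85,"ty":-1.0,"tz":0,"roll":0},
    {"tx":-3.85,"ty":-1.0,"tz":0,"roll":0},
    {"tx":-3.85,"ty":-1.0,"tz":0,"roll":0},
    {"tx":-3.85,"ty":-1.0,"tz":0,"roll":0},
    {"tx":-3.85,"ty":-1.0,"tz":0,"roll":0},
    {"tx":-3.85,"ty":-1.0,"tz":0,"roll":0},
    {"tx":0,"ty":0,"tz":3,"roll":0},
    {"tx":0,"ty":0,"tz":3,"roll":0}
  ]
}}

```text
time_s: 30.82
eef_pos: [0.4472, -0.397, 0.1696]
orientation: [2.221, 2.215, 0.0]
wrist_force: [0.1, 0.5, -1.0]
opening: 0.607
```

Request:
{"api": "apply_moves", "payload": {
  "rows": [
    {"tx":0,"ty":0,"tz":2,"roll":0},
    {"tx":0,"ty":0,"tz":0,"roll":0},
    {"tx":0,"ty":0,"tz":0,"roll":0}
  ]
}}

```text
time_s: 31.07
eef_pos: [0.4464, -0.393, 0.1478]
orientation: [-2.218, -2.22, 0.0]
wrist_force: [-0.4, -0.3, 0.2]
opening: 0.612
```

Run:
```python
from h import *
pose((.4365,-.4015,.048))
```

```text
t 31.07 p [ 0.4464 -0.393   0.1478] yaw 0.05 tilt 0.17 F [-0.4 -0.3  0.2] T [-0.03  0.01 -0.05] open 5.23 j [-0.74  0.47  1.75  0.    0.92 -0.74]
tool shift cm [-0.87 -0.97  9.98]
```

Request:
{"api": "apply_moves", "payload": {
  "rows": [
    {"tx":-0.8,"ty":-0.95,"tz":2.5,"roll":0},
    {"tx":0,"ty":0,"tz":0,"roll":0},
    {"tx":0,"ty":0,"tz":2.5,"roll":0},
    {"tx":0,"ty":0,"tz":2,"roll":0},
    {"tx":0,"ty":0,"tz":2,"roll":0},
    {"tx":0,"ty":0,"tz":1,"roll":0},
    {"tx":0,"ty":0,"tz":0,"roll":0},
    {"tx":0,"ty":0,"tz":0,"roll":0}
  ]
}}

```text
time_s: 31.73
eef_pos: [0.4382, -0.4019, 0.0498]
orientation: [2.22, 2.222, 0.0]
wrist_force: [0.3, -0.0, 0.1]
opening: 0.608
```

Request:
{"api": "apply_moves", "payload": {
  "rows": [
    {"tx":0,"ty":0,"tz":0,"roll":0},
    {"tx":0,"ty":0,"tz":0,"roll":0},
    {"tx":0,"ty":0,"tz":0,"roll":0},
    {"tx":0,"ty":0,"tz":0,"roll":0},
    {"tx":0,"ty":0,"tz":0,"roll":0}
  ],
  "gripper": 1.8
}}

```text
time_s: 32.15
eef_pos: [0.4384, -0.4025, 0.0503]
orientation: [2.219, 2.221, 0.0]
wrist_force: [-1.0, 1.0, 6.5]
opening: 0.342
```

Request:
{"api": "apply_moves", "payload": {
  "rows": [
    {"tx":0,"ty":0,"tz":-2,"roll":0},
    {"tx":0,"ty":0,"tz":-4,"roll":0},
    {"tx":0,"ty":0,"tz":-4,"roll":0},
    {"tx":0,"ty":0,"tz":-4,"roll":0},
    {"tx":0,"ty":0,"tz":-4,"roll":0}
  ]
}}

```text
time_s: 32.57
eef_pos: [0.4372, -0.4013, 0.2309]
orientation: [-2.22, -2.222, 0.0]
wrist_force: [0.7, -0.9, -0.6]
opening: 0.341
```

Run:
```python
from h import *
pose((.5418,.1595,.228))
f=optics.grab_frame("scene");save(f,"s16.png",(50,130,290,310),3.3)
```

```text
t 32.57 p [ 0.4372 -0.4013  0.2309] yaw 0.05 tilt 0.01 F [ 0.7 -0.9 -0.6] T [0.01 0.02 0.02] open 2.91 j [-0.76  0.37  1.69 -0.    1.08 -0.76]
tool shift cm [56.07 10.52  0.3 ]
```

View pics/s16.png

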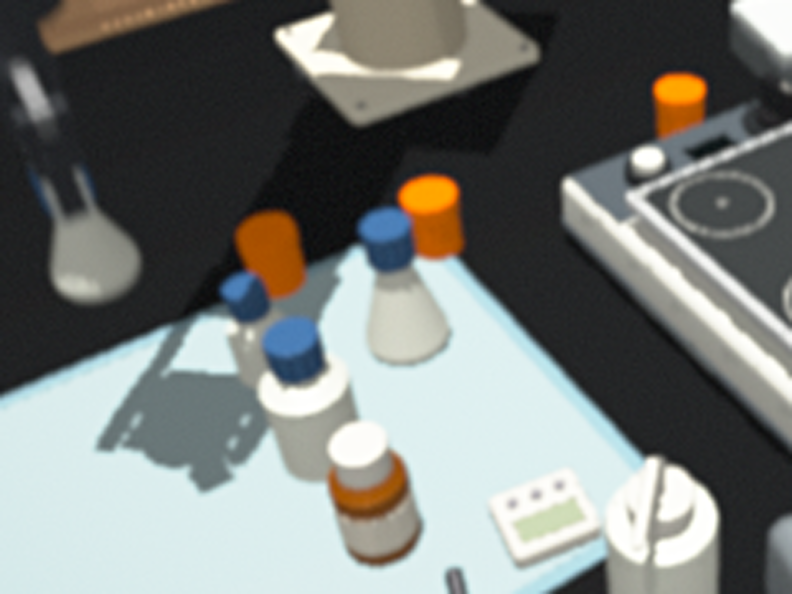

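Request:
{"api": "apply_moves", "payload": {
  "rows": [
    {"tx":4,"ty":0.75,"tz":0,"roll":0},
    {"tx":4,"ty":0.75,"tz":0,"roll":0},
    {"tx":4,"ty":0.75,"tz":0,"roll":0},
    {"tx":4,"ty":0.75,"tz":0,"roll":0},
    {"tx":4,"ty":0.75,"tz":0,"roll":0},
    {"tx":4,"ty":0.75,"tz":0,"roll":0},
    {"tx":4,"ty":0.75,"tz":0,"roll":0},
    {"tx":4,"ty":0.75,"tz":0,"roll":0},
    {"tx":4,"ty":0.75,"tz":0,"roll":0},
    {"tx":4,"ty":0.75,"tz":0,"roll":0}
  ]
}}

```text
time_s: 33.45
eef_pos: [0.512, 0.0004, 0.2291]
orientation: [2.22, 2.222, 0.001]
wrist_force: [0.4, 0.5, -0.3]
opening: 0.339
```

Request:
{"api": "apply_moves", "payload": {
  "rows": [
    {"tx":4,"ty":0.75,"tz":0,"roll":0},
    {"tx":4,"ty":0.75,"tz":0,"roll":0},
    {"tx":4,"ty":0.75,"tz":0,"roll":0},
    {"tx":4,"ty":0.75,"tz":0,"roll":0},
    {"tx":0,"ty":0,"tz":3,"roll":0},
    {"tx":0,"ty":0,"tz":0,"roll":0},
    {"tx":0,"ty":0,"tz":0,"roll":0}
  ]
}}

```text
time_s: 34.03
eef_pos: [0.5404, 0.1584, 0.1975]
orientation: [-2.218, -2.223, 0.006]
wrist_force: [0.2, 0.1, -1.1]
opening: 0.342
```

Run:
```python
from h import *
pose((.5418,.1595,.151))
f=optics.grab_frame("scene");save(f,"s17.png",(200,80,400,230),4)
```

```text
t 34.03 p [0.5404 0.1584 0.1975] yaw 0.13 tilt 0.24 F [ 0.2  0.1 -1.1] T [-0.01  0.   -0.02] open 2.92 j [ 0.26  0.37  1.79 -0.    0.99  0.26]
tool shift cm [0.11 0.16 4.65]
```

View pics/s17.png

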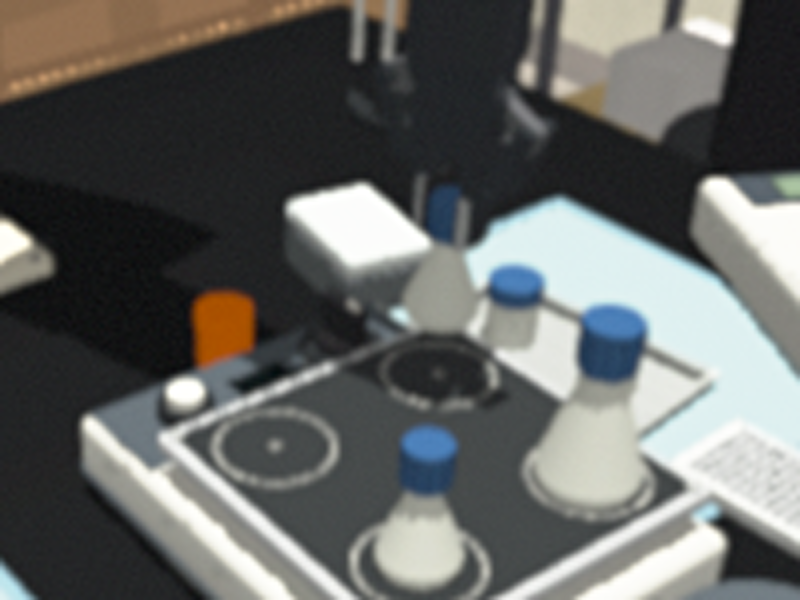

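Request:
{"api": "apply_moves", "payload": {
  "rows": [
    {"tx":0.1,"ty":0.15,"tz":2,"roll":0},
    {"tx":0,"ty":0,"tz":1.5,"roll":0},
    {"tx":0,"ty":0,"tz":0.7,"roll":0},
    {"tx":0,"ty":0,"tz":0.3,"roll":0},
    {"tx":0,"ty":0,"tz":0.1,"roll":0},
    {"tx":0,"ty":0,"tz":0,"roll":0},
    {"tx":0,"ty":0,"tz":0,"roll":0}
  ]
}}

```text
time_s: 34.67
eef_pos: [0.5442, 0.1593, 0.1538]
orientation: [2.22, 2.221, 0.002]
wrist_force: [0.0, -0.7, -0.2]
opening: 0.341
```

Run:
```python
from h import *
pose((.5418,.1595,.150))
```

```text
t 34.67 p [0.5442 0.1593 0.1538] yaw 0.03 tilt 0.09 F [ 0.  -0.7 -0.2] T [ 0.02  0.02 -0.02] open 2.91 j [0.26 0.43 1.81 0.   0.9  0.26]
tool shift cm [ 0.02 -0.24  0.38]
```

Request:
{"api": "apply_moves", "payload": {
  "rows": [
    {"tx":0,"ty":-0.1,"tz":0.2,"roll":0},
    {"tx":0,"ty":0,"tz":0.1,"roll":0},
    {"tx":0,"ty":0,"tz":0.1,"roll":0},
    {"tx":0,"ty":0,"tz":0,"roll":0},
    {"tx":0,"ty":0,"tz":0,"roll":0}
  ]
}}

```text
time_s: 35.08
eef_pos: [0.5428, 0.1598, 0.1503]
orientation: [2.22, 2.223, 0.002]
wrist_force: [-4.2, -0.1, 10.2]
opening: 0.336
```

Run:
```python
from h import *
pose((.5418,.1595,.150))
```

```text
t 35.08 p [0.5428 0.1598 0.1503] yaw 0.07 tilt 0.06 F [-4.2 -0.1 10.2] T [-0.09  0.68  0.02] open 2.87 j [0.27 0.43 1.81 0.   0.89 0.26]
tool shift cm [-0.03 -0.1   0.03]
```

Contact made; release and go to the last large flask.

Request:
{"api": "apply_moves", "payload": {
  "rows": [
    {"tx":0,"ty":0,"tz":-0.1,"roll":0},
    {"tx":0,"ty":0,"tz":0,"roll":0}
  ]
}}

```text
time_s: 35.25
eef_pos: [0.5428, 0.1596, 0.1504]
orientation: [2.22, 2.222, 0.001]
wrist_force: [-0.2, -0.0, 6.3]
opening: 0.341
```

Request:
{"api": "apply_moves", "payload": {
  "rows": [
    {"tx":0,"ty":0,"tz":0,"roll":0},
    {"tx":0,"ty":0,"tz":0,"roll":0},
    {"tx":0,"ty":0,"tz":0,"roll":0},
    {"tx":0,"ty":0,"tz":-1,"roll":0},
    {"tx":0,"ty":0,"tz":-3,"roll":0},
    {"tx":0,"ty":0,"tz":-4,"roll":0},
    {"tx":0,"ty":0,"tz":0,"roll":0}
  ],
  "gripper": 5.2
}}

```text
time_s: 35.83
eef_pos: [0.5465, 0.1606, 0.2373]
orientation: [2.216, 2.219, 0.015]
wrist_force: [1.0, 0.8, 0.4]
opening: 0.609
```

Run:
```python
from h import *
pose((.4235,-.207,.235))
f=optics.grab_frame("scene");save(f,"s18.png",(200,80,400,230),4)
from meas2 import caps
f=optics.grab_frame("top")
for o in caps(f):
    if o["px"][0]>50: print(o["px"],o["c"],o["q"])
```

```text
t 35.83 p [0.5465 0.1606 0.2373] yaw 0.06 tilt 0.64 F [1.  0.8 0.4] T [ 0.03 -0.02  0.05] open 5.2 j [ 0.26  0.32  1.75 -0.    1.06  0.26]
tool shift cm [-3.674e+01 -1.234e+01 -1.000e-02]
(np.float64(178.0), np.float64(119.2)) [0.6794 0.1492 0.2178] [0.6812 0.1494 0.2177]
(np.float64(233.1), np.float64(125.5)) [0.6734 0.0152 0.1879] [0.6745 0.0149 0.1878]
(np.float64(355.4), np.float64(201.5)) [ 0.493  -0.3084  0.1183] [ 0.4936 -0.3093  0.1182]
(np.float64(316.8), np.float64(227.6)) [ 0.4233 -0.2058  0.1182] [ 0.4234 -0.2063  0.1182]
(np.float64(353.0), np.float64(241.3)) [ 0.3884 -0.3087  0.0887] [ 0.3883 -0.3095  0.0886]
```

View pics/s18.png

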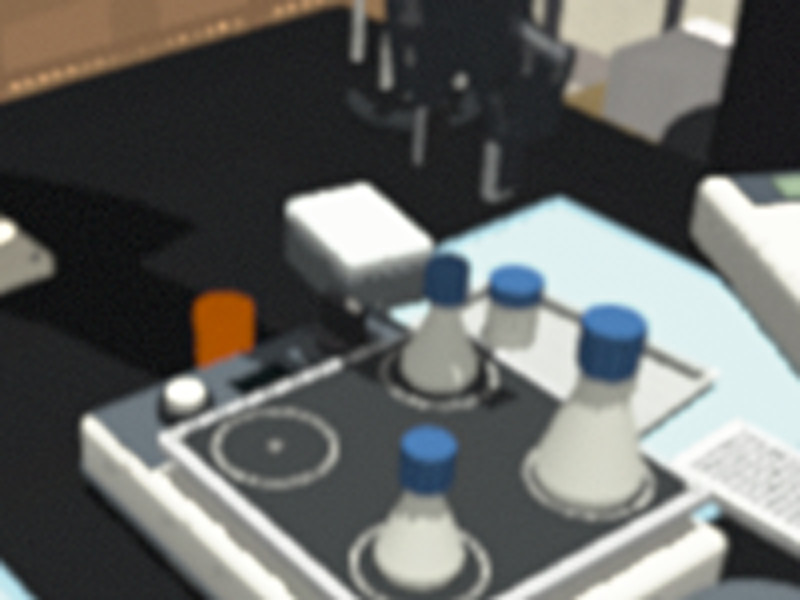

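Request:
{"api": "apply_moves", "payload": {
  "rows": [
    {"tx":-3.67,"ty":-1.19,"tz":0,"roll":0},
    {"tx":-3.67,"ty":-1.19,"tz":0,"roll":0},
    {"tx":-3.67,"ty":-1.19,"tz":0,"roll":0},
    {"tx":-3.67,"ty":-1.19,"tz":0,"roll":0},
    {"tx":-3.67,"ty":-1.19,"tz":0,"roll":0},
    {"tx":-3.67,"ty":-1.19,"tz":0,"roll":0},
    {"tx":-3.67,"ty":-1.19,"tz":0,"roll":0},
    {"tx":-3.67,"ty":-1.19,"tz":0,"roll":0},
    {"tx":-3.67,"ty":-1.19,"tz":0,"roll":0},
    {"tx":-3.67,"ty":-1.19,"tz":0,"roll":0}
  ],
  "gripper": 6
}}

```text
time_s: 36.77
eef_pos: [0.4223, -0.2089, 0.2291]
orientation: [-2.219, -2.222, 0.001]
wrist_force: [1.4, 0.8, 0.9]
opening: 0.702
```

Request:
{"api": "apply_moves", "payload": {
  "rows": [
    {"tx":0,"ty":0,"tz":3,"roll":0},
    {"tx":0,"ty":0,"tz":2,"roll":0},
    {"tx":0,"ty":0,"tz":0,"roll":0},
    {"tx":0,"ty":0,"tz":0,"roll":0}
  ]
}}

```text
time_s: 37.1
eef_pos: [0.4226, -0.2072, 0.1787]
orientation: [-2.218, -2.219, 0.002]
wrist_force: [-0.6, 0.4, 0.6]
opening: 0.706
```

Run:
```python
from h import *
pose((.4238,-.207,.07))
f=optics.grab_frame("scene");save(f,"s19.png",(50,130,290,310),3.3)
```

```text
t 37.1 p [ 0.4226 -0.2072  0.1787] yaw 0.04 tilt 0.23 F [-0.6  0.4  0.6] T [-0.05 -0.05  0.02] open 6.03 j [-0.48  0.26  2.    0.    0.89 -0.48]
tool shift cm [-1.000e-02  1.600e-01  1.087e+01]
```

View pics/s19.png

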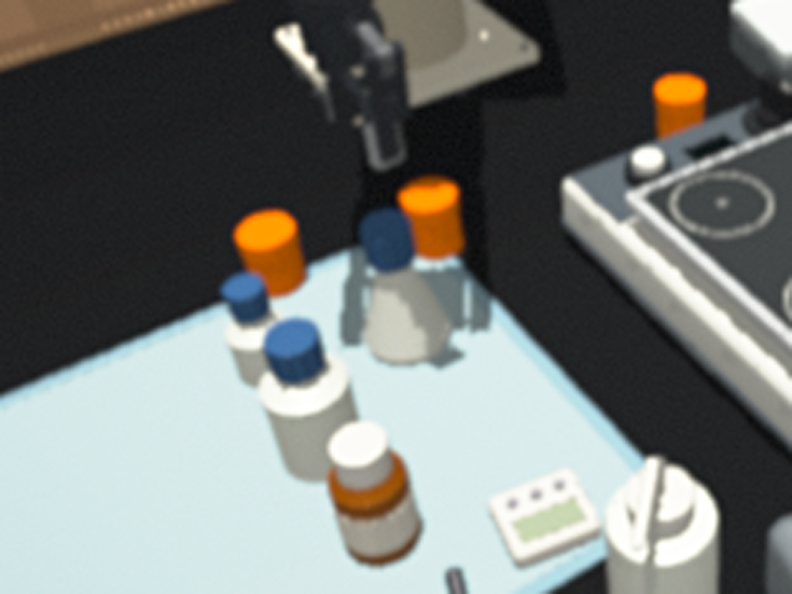

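Request:
{"api": "apply_moves", "payload": {
  "rows": [
    {"tx":0,"ty":0.1,"tz":3,"roll":0},
    {"tx":0,"ty":0,"tz":3,"roll":0},
    {"tx":0,"ty":0,"tz":2.5,"roll":0},
    {"tx":0,"ty":0,"tz":1.5,"roll":0},
    {"tx":0,"ty":0,"tz":0.8,"roll":0},
    {"tx":0,"ty":0,"tz":0,"roll":0},
    {"tx":0,"ty":0,"tz":0,"roll":0}
  ]
}}

```text
time_s: 37.73
eef_pos: [0.4258, -0.2077, 0.0727]
orientation: [2.219, 2.223, 0.0]
wrist_force: [0.8, 0.9, 0.4]
opening: 0.706
```

Request:
{"api": "apply_moves", "payload": {
  "rows": [
    {"tx":0,"ty":0,"tz":0,"roll":0},
    {"tx":0,"ty":0,"tz":0,"roll":0},
    {"tx":0,"ty":0,"tz":0,"roll":0},
    {"tx":0,"ty":0,"tz":0,"roll":0},
    {"tx":0,"ty":0,"tz":0,"roll":0}
  ],
  "gripper": 2.6
}}

```text
time_s: 38.15
eef_pos: [0.4255, -0.2081, 0.0731]
orientation: [2.219, 2.221, 0.001]
wrist_force: [-1.3, -0.2, 8.0]
opening: 0.435
```

Request:
{"api": "apply_moves", "payload": {
  "rows": [
    {"tx":0,"ty":0,"tz":-2,"roll":0},
    {"tx":0,"ty":0,"tz":-3,"roll":0},
    {"tx":0,"ty":0,"tz":-4,"roll":0},
    {"tx":0,"ty":0,"tz":-4,"roll":0},
    {"tx":0,"ty":0,"tz":-4,"roll":0},
    {"tx":0,"ty":0,"tz":0,"roll":0}
  ]
}}

```text
time_s: 38.65
eef_pos: [0.4288, -0.2097, 0.2497]
orientation: [2.211, 2.213, 0.007]
wrist_force: [0.5, -0.2, -1.4]
opening: 0.439
```

Run:
```python
from h import *
pose((.5372,.0196,.24))
f=optics.grab_frame("scene");save(f,"s20.png",(50,80,400,280),2.2)
```

```text
t 38.65 p [ 0.4288 -0.2097  0.2497] yaw 0.05 tilt 0.79 F [ 0.5 -0.2 -1.4] T [-0.07 -0.11  0.02] open 3.75 j [-0.48  0.16  1.93  0.    1.04 -0.48]
tool shift cm [22.93 10.85  0.96]
```

View pics/s20.png

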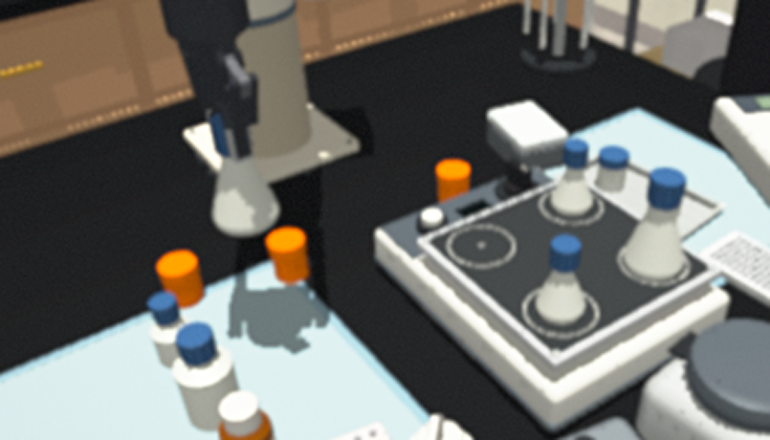

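Request:
{"api": "apply_moves", "payload": {
  "rows": [
    {"tx":3.26,"ty":1.6,"tz":0,"roll":0},
    {"tx":3.26,"ty":1.6,"tz":0,"roll":0},
    {"tx":3.26,"ty":1.6,"tz":0,"roll":0},
    {"tx":3.26,"ty":1.6,"tz":0,"roll":0},
    {"tx":3.26,"ty":1.6,"tz":0,"roll":0},
    {"tx":3.26,"ty":1.6,"tz":0,"roll":0},
    {"tx":3.26,"ty":1.6,"tz":0,"roll":0},
    {"tx":0,"ty":0,"tz":2,"roll":0},
    {"tx":0,"ty":0,"tz":0,"roll":0},
    {"tx":0,"ty":0,"tz":0,"roll":0}
  ]
}}

```text
time_s: 39.53
eef_pos: [0.5346, 0.0208, 0.2197]
orientation: [-2.217, -2.221, 0.006]
wrist_force: [-0.7, 0.1, -0.9]
opening: 0.439
```

Run:
```python
from h import *
pose((.5372,.0196,.173))
f=optics.grab_frame("scene");save(f,"s21.png",(200,80,400,230),4)
```

```text
t 39.53 p [0.5346 0.0208 0.2197] yaw 0.11 tilt 0.31 F [-0.7  0.1 -0.9] T [-0.01 -0.07 -0.01] open 3.75 j [ 0.02  0.3   1.83 -0.    1.02  0.01]
tool shift cm [-0.11  0.29  4.67]
```

View pics/s21.png

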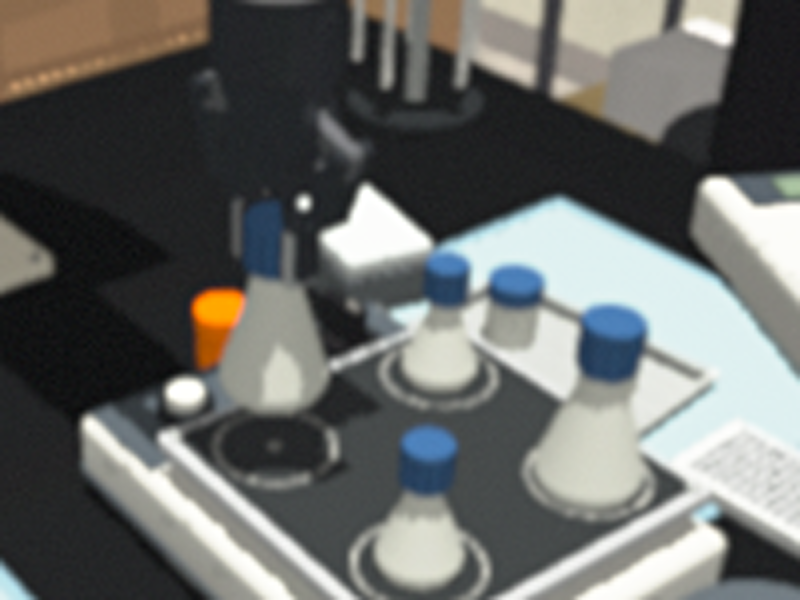

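Request:
{"api": "apply_moves", "payload": {
  "rows": [
    {"tx":-0.05,"ty":0.1,"tz":2,"roll":0},
    {"tx":0,"ty":0,"tz":1.4,"roll":0},
    {"tx":0,"ty":0,"tz":0.8,"roll":0},
    {"tx":0,"ty":0,"tz":0.3,"roll":0},
    {"tx":0,"ty":0,"tz":0.1,"roll":0},
    {"tx":0,"ty":0,"tz":0,"roll":0},
    {"tx":0,"ty":0,"tz":0,"roll":0}
  ]
}}

```text
time_s: 40.17
eef_pos: [0.5381, 0.0199, 0.1767]
orientation: [2.22, 2.221, 0.001]
wrist_force: [0.7, 0.9, -1.5]
opening: 0.437
```

Run:
```python
from h import *
pose((.5372,.0196,.173))
```

```text
t 40.17 p [0.5381 0.0199 0.1767] yaw 0.03 tilt 0.07 F [ 0.7  0.9 -1.5] T [ 0.01 -0.04  0.04] open 3.73 j [0.01 0.36 1.86 0.   0.92 0.01]
tool shift cm [-0.03 -0.1   0.37]
```

Request:
{"api": "apply_moves", "payload": {
  "rows": [
    {"tx":0,"ty":0,"tz":0.2,"roll":0},
    {"tx":0,"ty":0,"tz":0.1,"roll":0},
    {"tx":0,"ty":0,"tz":0.04,"roll":0},
    {"tx":0,"ty":0,"tz":0,"roll":0},
    {"tx":0,"ty":0,"tz":0,"roll":0}
  ]
}}

```text
time_s: 40.58
eef_pos: [0.5379, 0.0201, 0.1729]
orientation: [2.22, 2.222, 0.001]
wrist_force: [-1.8, -1.2, 4.5]
opening: 0.438
```

Request:
{"api": "apply_moves", "payload": {
  "rows": [
    {"tx":0,"ty":0,"tz":0,"roll":0},
    {"tx":0,"ty":0,"tz":0,"roll":0},
    {"tx":0,"ty":0,"tz":0,"roll":0},
    {"tx":0,"ty":0,"tz":-1,"roll":0},
    {"tx":0,"ty":0,"tz":-3,"roll":0},
    {"tx":0,"ty":0,"tz":-4,"roll":0},
    {"tx":0,"ty":0,"tz":0,"roll":0}
  ],
  "gripper": 5.8
}}

```text
time_s: 41.17
eef_pos: [0.5417, 0.0203, 0.2598]
orientation: [2.215, 2.217, 0.013]
wrist_force: [1.2, -0.7, 0.8]
opening: 0.681
```

Run:
```python
from h import *
pose((.435,.0185,.235))
f=optics.grab_frame("scene");save(f,"s22.png",(200,80,400,230),4)
```

```text
t 41.17 p [0.5417 0.0203 0.2598] yaw 0.06 tilt 0.64 F [ 1.2 -0.7  0.8] T [-0.   -0.13  0.04] open 5.81 j [0.02 0.25 1.79 0.   1.09 0.01]
tool shift cm [ -0.17 -10.7    2.36]
```

View pics/s22.png

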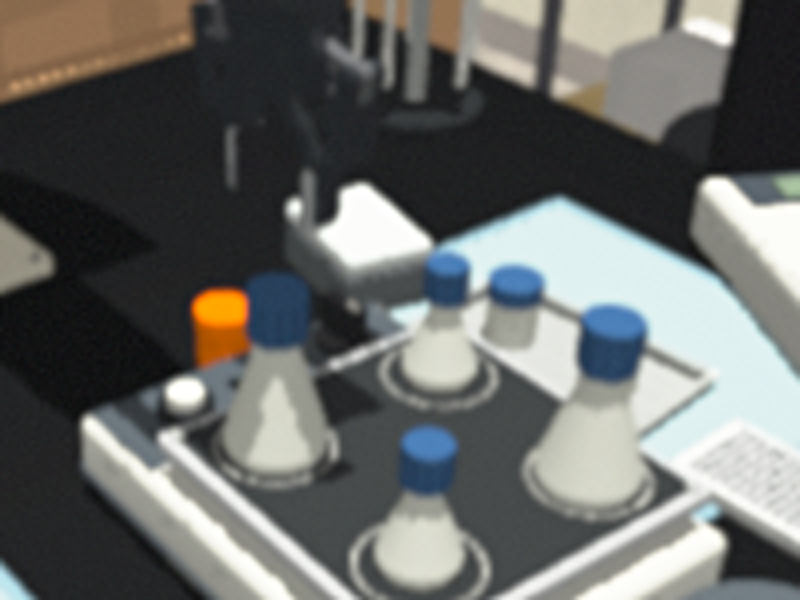

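Request:
{"api": "apply_moves", "payload": {
  "rows": [
    {"tx":-3,"ty":-2.2,"tz":0,"roll":0},
    {"tx":-3,"ty":-2.2,"tz":0,"roll":0},
    {"tx":-3,"ty":-2.2,"tz":0,"roll":0},
    {"tx":-3,"ty":-2.2,"tz":0,"roll":0},
    {"tx":-3,"ty":-2.2,"tz":0,"roll":0},
    {"tx":-3.5,"ty":0,"tz":0,"roll":0},
    {"tx":-3.5,"ty":0,"tz":0,"roll":0},
    {"tx":-3.5,"ty":0,"tz":0,"roll":0},
    {"tx":0,"ty":0,"tz":0,"roll":0}
  ],
  "gripper": 0
}}

```text
time_s: 41.97
eef_pos: [0.428, -0.2398, 0.2525]
orientation: [2.223, 2.217, -0.001]
wrist_force: [-0.1, -0.5, -0.2]
opening: -0.001
```

Run:
```python
from h import *
pose()
f=optics.grab_frame("scene");save(f,"s23.png",scale=1.5)
from meas2 import caps
f=optics.grab_frame("top");save(f,"top8.png",(50,80,290,260),3.3)
PL=[[0.6818,.1549],[.6771,.0149],[.5372,.0196],[.5418,.1595]]
w=cloud(f)
for o in caps(f):
    if o["px"][0]>50: print(o["px"],o["c"],o["q"],[round(float(np.linalg.norm(o["q"][:2]-p)),4) for p in PL])
q=w[205:235,160:200].reshape(-1,3);q=q[(q[:,2]>.1)&(q[:,2]<.12)];q=q[np.linalg.norm(q[:,:2]-[.4405,.158],axis=1)<.028];c=q[:,:2].mean(0);V=np.linalg.svd(q[:,:2]-c)[2];print("dial",c,np.degrees(np.arctan2(V[0][1],V[0][0])))
b=w[215:230,224:238].reshape(-1,3);b=b[b[:,2]>.08];print("btn",len(b),b.mean(0) if len(b) else 0)
g=f["image"][212:232,220:242].min(-1);vv,uu=np.nonzero(g>200);print("btn px",uu.mean()+220,vv.mean()+212,atz(f,(uu.mean()+220,vv.mean()+212),.088))
```

```text
t 41.97 p [ 0.428  -0.2398  0.2525] yaw -0.15 tilt 0.14 F [-0.1 -0.5 -0.2] T [ 0.03 -0.02 -0.04] open -0.01 j [-0.53  0.19  1.89 -0.    1.06 -0.53]
(np.float64(177.5), np.float64(119.1)) [0.6796 0.1505 0.2176] [0.6807 0.1514 0.2178] [0.0037, 0.1365, 0.1948, 0.1391]
(np.float64(233.2), np.float64(125.5)) [0.6734 0.0152 0.1874] [0.6747 0.0151 0.1877] [0.14, 0.0024, 0.1376, 0.1962]
(np.float64(213.9), np.float64(174.6)) [0.5441 0.0581 0.2179] [0.5452 0.0582 0.2179] [0.1674, 0.1388, 0.0394, 0.1014]
(np.float64(174.2), np.float64(177.5)) [0.5397 0.1581 0.1876] [0.5406 0.159  0.1875] [0.1413, 0.1985, 0.1394, 0.0013]
(np.float64(110.7), np.float64(183.5)) [0.5371 0.3559 0.0607] [0.5375 0.3566 0.0608] [0.248, 0.3691, 0.337, 0.1971]
(np.float64(113.4), np.float64(218.8)) [0.4395 0.3439 0.0603] [0.4398 0.3446 0.0604] [0.3075, 0.4062, 0.3393, 0.2113]
dial [0.44083621 0.15894896] 178.64387183801637
btn 96 [0.43656199 0.01967302 0.0862394 ]
btn px 230.72727272727272 221.72727272727272 [0.43645183 0.01961936 0.088     ]
```

View pics/top8.png

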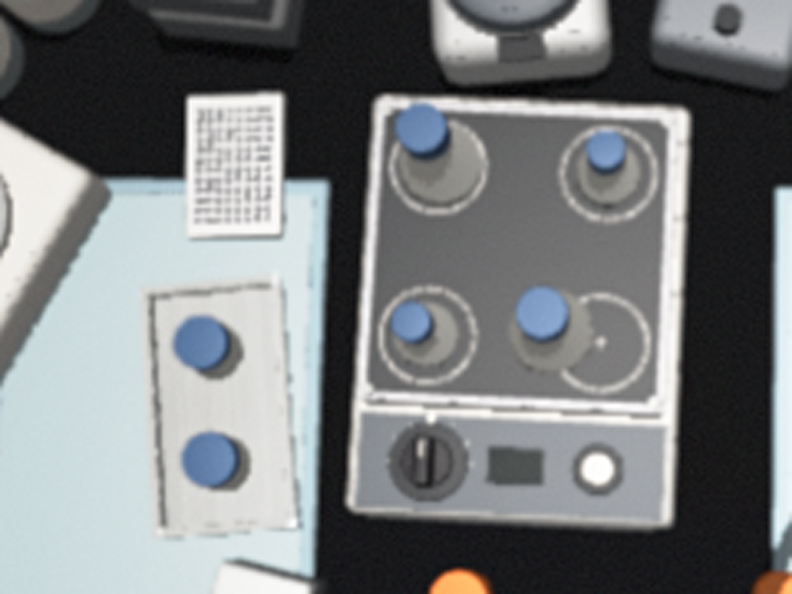

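View pics/s23.png

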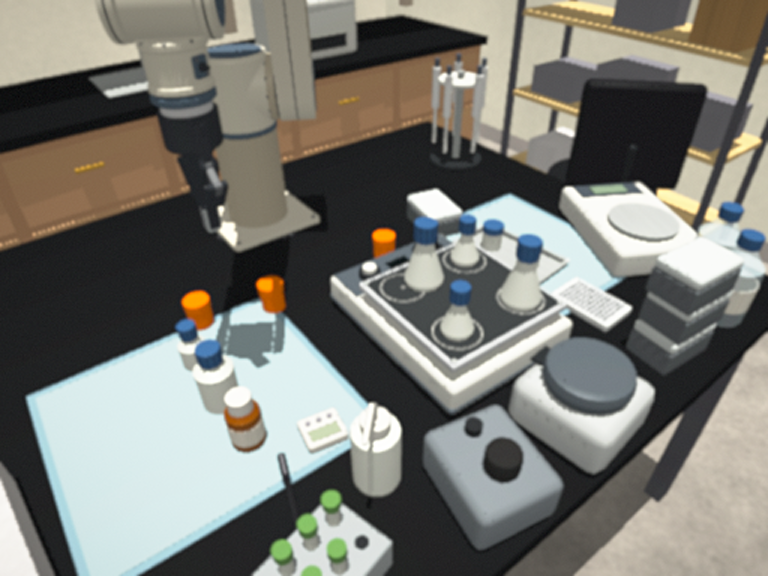

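Request:
{"api": "apply_moves", "payload": {
  "rows": [
    {"tx":3.73,"ty":1.46,"tz":0,"roll":0},
    {"tx":3.73,"ty":1.46,"tz":0,"roll":0},
    {"tx":3.73,"ty":1.46,"tz":0,"roll":0},
    {"tx":3.73,"ty":1.46,"tz":0,"roll":0},
    {"tx":3.73,"ty":1.46,"tz":0,"roll":0},
    {"tx":3.73,"ty":1.46,"tz":0,"roll":0},
    {"tx":3.73,"ty":1.46,"tz":0,"roll":0},
    {"tx":3.73,"ty":1.46,"tz":0,"roll":0},
    {"tx":0,"ty":0,"tz":0,"roll":0},
    {"tx":0,"ty":0,"tz":0,"roll":0}
  ],
  "gripper": 6
}}

```text
time_s: 42.9
eef_pos: [0.5437, 0.0668, 0.2519]
orientation: [-2.214, -2.228, 0.001]
wrist_force: [-0.5, -0.2, -0.1]
opening: 0.704
```

Run:
```python
from h import *
pose((.546,.0585,.172))
f=optics.grab_frame("scene");save(f,"s24.png",(200,80,400,230),4)
```

```text
t 42.9 p [0.5437 0.0668 0.2519] yaw 0.37 tilt 0.08 F [-0.5 -0.2 -0.1] T [ 0.03 -0.02  0.01] open 6.01 j [0.1  0.28 1.77 0.   1.09 0.09]
tool shift cm [-0.83  0.24  7.99]
```

View pics/s24.png

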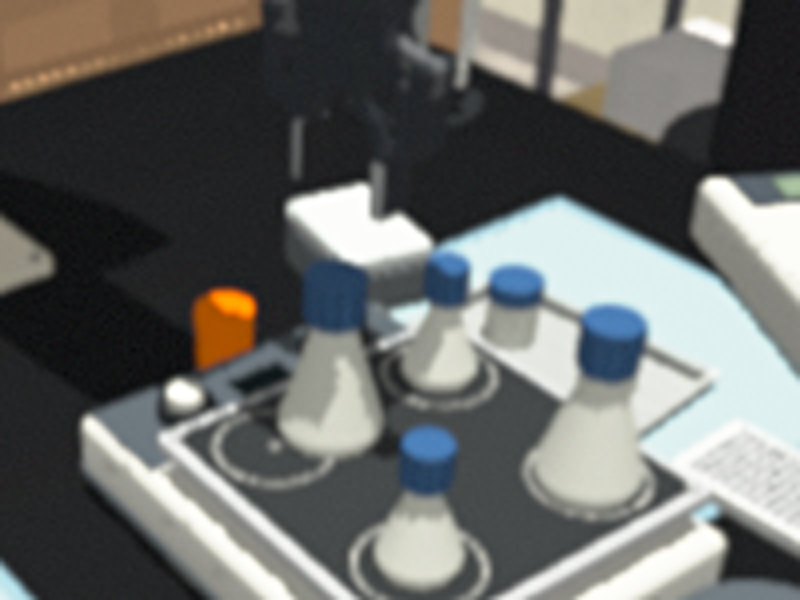

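Request:
{"api": "apply_moves", "payload": {
  "rows": [
    {"tx":-0.7,"ty":0.2,"tz":0,"roll":0},
    {"tx":0,"ty":0,"tz":2.5,"roll":0},
    {"tx":0,"ty":0,"tz":2.5,"roll":0},
    {"tx":0,"ty":0,"tz":1.8,"roll":0},
    {"tx":0,"ty":0,"tz":1,"roll":0},
    {"tx":0,"ty":0,"tz":0,"roll":0},
    {"tx":0,"ty":0,"tz":0,"roll":0}
  ]
}}

```text
time_s: 43.53
eef_pos: [0.5463, 0.0556, 0.1746]
orientation: [-2.222, -2.221, 0.001]
wrist_force: [0.1, 1.0, 0.6]
opening: 0.698
```

Run:
```python
from h import *
pose((.546,.0585,.172))
f=optics.grab_frame("scene");save(f,"s25.png",(200,80,400,230),4)
```

```text
t 43.53 p [0.5463 0.0556 0.1746] yaw -0.02 tilt 0.04 F [0.1 1.  0.6] T [-0.01 -0.01  0.03] open 5.96 j [ 0.08  0.38  1.84 -0.    0.93  0.08]
tool shift cm [ 0.29 -0.03  0.26]
```

View pics/s25.png

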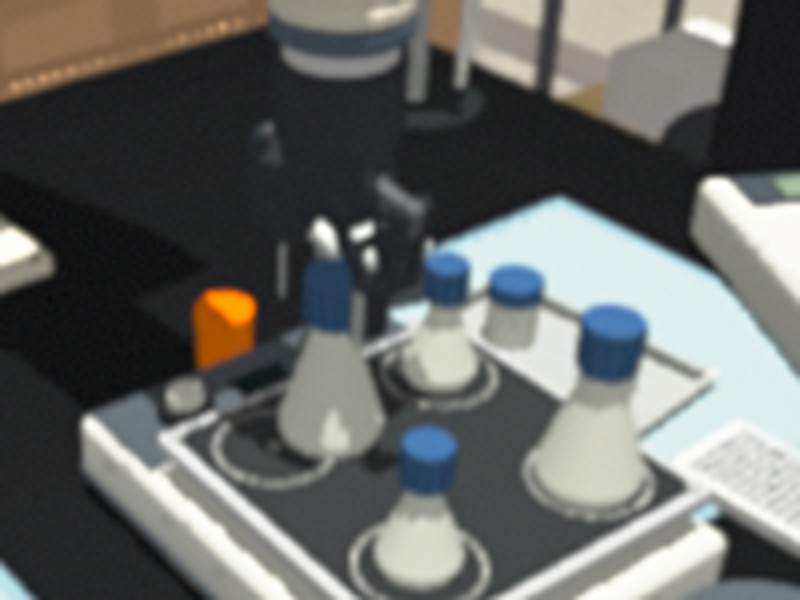

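Request:
{"api": "apply_moves", "payload": {
  "rows": [
    {"tx":0.25,"ty":0,"tz":0.15,"roll":0},
    {"tx":0,"ty":0,"tz":0,"roll":0}
  ]
}}

```text
time_s: 43.75
eef_pos: [0.5471, 0.0592, 0.174]
orientation: [2.22, 2.221, 0.003]
wrist_force: [0.3, 0.5, -0.8]
opening: 0.707
```

Request:
{"api": "apply_moves", "payload": {
  "rows": [
    {"tx":0,"ty":0,"tz":0,"roll":0},
    {"tx":0,"ty":0,"tz":0,"roll":0},
    {"tx":0,"ty":0,"tz":0,"roll":0},
    {"tx":0,"ty":0,"tz":0,"roll":0},
    {"tx":0,"ty":0,"tz":0,"roll":0}
  ],
  "gripper": 2.6
}}

```text
time_s: 44.17
eef_pos: [0.5465, 0.0592, 0.1735]
orientation: [2.22, 2.223, 0.001]
wrist_force: [-2.5, -0.1, 5.9]
opening: 0.439
```

Request:
{"api": "apply_moves", "payload": {
  "rows": [
    {"tx":0,"ty":0,"tz":-1,"roll":0},
    {"tx":0,"ty":0,"tz":-1.5,"roll":0},
    {"tx":0,"ty":0,"tz":0,"roll":0},
    {"tx":-1.9,"ty":-0.4,"tz":0,"roll":0},
    {"tx":-1.9,"ty":-0.4,"tz":0,"roll":0},
    {"tx":0,"ty":0,"tz":0,"roll":0},
    {"tx":0,"ty":0,"tz":0,"roll":0},
    {"tx":0,"ty":0,"tz":0,"roll":0}
  ]
}}

```text
time_s: 44.83
eef_pos: [0.5385, 0.0213, 0.1977]
orientation: [-2.221, -2.222, -0.0]
wrist_force: [0.4, 0.9, -2.5]
opening: 0.437
```

Run:
```python
from h import *
pose((.5372,.0196,.174))
```

```text
t 44.83 p [0.5385 0.0213 0.1977] yaw 0.03 tilt 0.02 F [ 0.4  0.9 -2.5] T [-0.01 -0.04 -0.03] open 3.73 j [0.02 0.33 1.84 0.   0.97 0.02]
tool shift cm [-0.17 -0.13  2.37]
```

Request:
{"api": "apply_moves", "payload": {
  "rows": [
    {"tx":-0.15,"ty":-0.1,"tz":1.2,"roll":0},
    {"tx":0,"ty":0,"tz":0.8,"roll":0},
    {"tx":0,"ty":0,"tz":0.3,"roll":0},
    {"tx":0,"ty":0,"tz":0.1,"roll":0},
    {"tx":0,"ty":0,"tz":0,"roll":0},
    {"tx":0,"ty":0,"tz":0,"roll":0}
  ]
}}

```text
time_s: 45.33
eef_pos: [0.5376, 0.0199, 0.1738]
orientation: [-2.22, -2.223, -0.0]
wrist_force: [0.7, -0.6, -1.6]
opening: 0.436
```

Run:
```python
from h import *
pose((.5372,.0196,.1735))
```

```text
t 45.33 p [0.5376 0.0199 0.1738] yaw 0.08 tilt 0.0 F [ 0.7 -0.6 -1.6] T [ 0.01 -0.04 -0.02] open 3.73 j [0.01 0.36 1.86 0.   0.92 0.01]
tool shift cm [-0.03 -0.04  0.03]
```

Request:
{"api": "apply_moves", "payload": {
  "rows": [
    {"tx":0,"ty":0,"tz":0.1,"roll":0},
    {"tx":0,"ty":0,"tz":0,"roll":0},
    {"tx":0,"ty":0,"tz":0,"roll":0}
  ]
}}

```text
time_s: 45.58
eef_pos: [0.5377, 0.0198, 0.1736]
orientation: [2.22, 2.223, 0.001]
wrist_force: [-2.5, -0.5, 5.2]
opening: 0.436
```

Request:
{"api": "apply_moves", "payload": {
  "rows": [
    {"tx":0,"ty":0,"tz":0,"roll":0},
    {"tx":0,"ty":0,"tz":0,"roll":0},
    {"tx":0,"ty":0,"tz":0,"roll":0},
    {"tx":0,"ty":0,"tz":-1,"roll":0},
    {"tx":0,"ty":0,"tz":-3,"roll":0},
    {"tx":0,"ty":0,"tz":-4,"roll":0},
    {"tx":0,"ty":0,"tz":0,"roll":0}
  ],
  "gripper": 5.8
}}

```text
time_s: 46.17
eef_pos: [0.5415, 0.0196, 0.2604]
orientation: [2.215, 2.217, 0.013]
wrist_force: [1.6, -0.2, 0.8]
opening: 0.681
```

Request:
{"api": "apply_moves", "payload": {
  "rows": [
    {"tx":-3,"ty":-2.2,"tz":0,"roll":0},
    {"tx":-3,"ty":-2.2,"tz":0,"roll":0},
    {"tx":-3,"ty":-2.2,"tz":0,"roll":0},
    {"tx":-3,"ty":-2.2,"tz":0,"roll":0},
    {"tx":-3,"ty":-2.2,"tz":0,"roll":0},
    {"tx":-3.5,"ty":0,"tz":0,"roll":0},
    {"tx":-3.5,"ty":0,"tz":0,"roll":0},
    {"tx":-3.5,"ty":0,"tz":0,"roll":0},
    {"tx":0,"ty":0,"tz":0,"roll":0}
  ],
  "gripper": 0
}}

```text
time_s: 46.92
eef_pos: [0.4284, -0.2408, 0.2542]
orientation: [2.221, 2.216, -0.001]
wrist_force: [-0.4, 0.1, -0.1]
opening: -0.005
```

```bash
cat > chk.py <<'E'
from h import *
import sys
pose((.4365,.0193,.12))
f=optics.grab_frame("scene");save(f,sys.argv[1]+"_s.png",(50,80,400,330),2.2)
from meas2 import caps
f=optics.grab_frame("top");save(f,sys.argv[1]+"_t.png",(50,80,290,260),3.3)
PL=[[0.6818,.1549],[.6771,.0149],[.5372,.0196],[.5418,.1595]]
w=cloud(f)
for o in caps(f):
    if o["px"][0]>50: print(o["px"],o["q"],[round(float(np.linalg.norm(o["q"][:2]-p)),4) for p in PL])
q=w[205:235,160:200].reshape(-1,3);q=q[(q[:,2]>.1)&(q[:,2]<.12)];q=q[np.linalg.norm(q[:,:2]-[.4405,.158],axis=1)<.028];c=q[:,:2].mean(0);V=np.linalg.svd(q[:,:2]-c)[2];print("dial",c,np.degrees(np.arctan2(V[0][1],V[0][0])))
E
python3 chk.py c1
```

```text
t 46.92 p [ 0.4284 -0.2408  0.2542] yaw -0.15 tilt 0.25 F [-0.4  0.1 -0.1] T [ 0.03 -0.08  0.02] open -0.04 j [-0.54  0.18  1.89 -0.    1.06 -0.53]
tool shift cm [26.06  0.71 13.33]
(np.float64(177.5), np.float64(119.1)) [0.6807 0.1517 0.2178] [0.0034, 0.1368, 0.195, 0.1391]
(np.float64(233.2), np.float64(125.5)) [0.6747 0.0151 0.1878] [0.14, 0.0024, 0.1376, 0.1962]
(np.float64(230.0), np.float64(178.7)) [0.536  0.0193 0.2178] [0.1991, 0.1412, 0.0012, 0.1403]
(np.float64(174.3), np.float64(177.5)) [0.5406 0.1586 0.1878] [0.1412, 0.1982, 0.139, 0.0015]
(np.float64(110.8), np.float64(183.6)) [0.5378 0.3568 0.0605] [0.248, 0.3692, 0.3372, 0.1973]
(np.float64(113.4), np.float64(218.8)) [0.4396 0.3447 0.0607] [0.3077, 0.4064, 0.3394, 0.2115]
dial [0.44103823 0.15921844] 177.951346286216
```

View pics/c1_t.png

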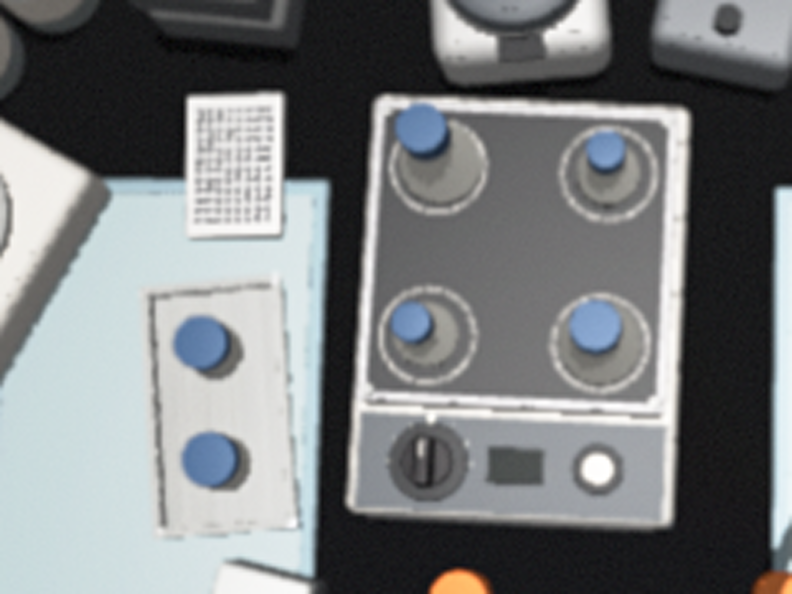

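View pics/c1_s.png

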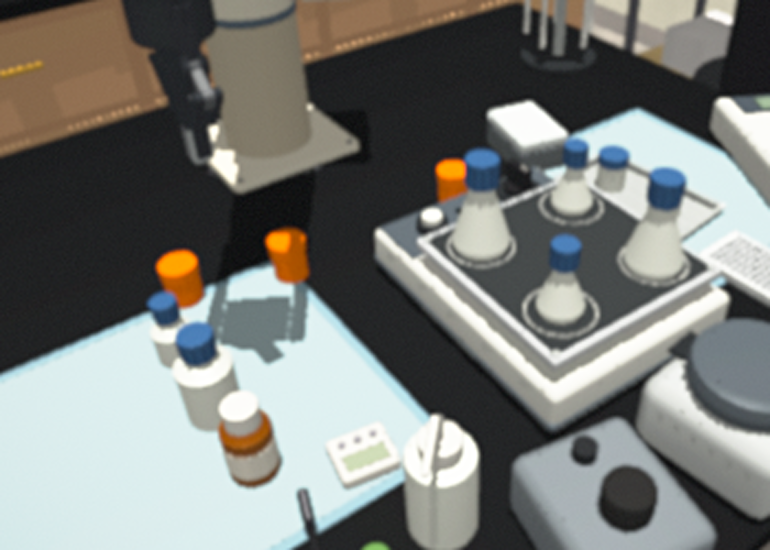

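Request:
{"api": "apply_moves", "payload": {
  "rows": [
    {"tx":3.7,"ty":0.1,"tz":0,"roll":0},
    {"tx":3.7,"ty":0.1,"tz":0,"roll":0},
    {"tx":3.7,"ty":0.1,"tz":0,"roll":0},
    {"tx":3.7,"ty":0.1,"tz":0,"roll":0},
    {"tx":3.7,"ty":0.1,"tz":0,"roll":0},
    {"tx":3.7,"ty":0.1,"tz":0,"roll":0},
    {"tx":3.7,"ty":0,"tz":0,"roll":0},
    {"tx":0,"ty":0,"tz":3,"roll":0},
    {"tx":0,"ty":0,"tz":3,"roll":0},
    {"tx":0,"ty":0,"tz":0,"roll":0}
  ]
}}

```text
time_s: 47.85
eef_pos: [0.4295, 0.0254, 0.1893]
orientation: [-2.212, -2.223, 0.009]
wrist_force: [-1.3, -0.5, -0.8]
opening: -0.001
```

Request:
{"api": "apply_moves", "payload": {
  "rows": [
    {"tx":0,"ty":0,"tz":0,"roll":0},
    {"tx":0,"ty":0,"tz":0,"roll":0}
  ]
}}

```text
time_s: 48.02
eef_pos: [0.4338, 0.0238, 0.194]
orientation: [2.22, 2.223, 0.001]
wrist_force: [0.8, -0.2, 0.6]
opening: -0.002
```

Run:
```python
from h import *
pose((.4345,.0193,.1))
f=optics.grab_frame("scene");save(f,"s26.png",(200,60,400,210),4)
```

```text
t 48.02 p [0.4338 0.0238 0.194 ] yaw 0.08 tilt 0.04 F [ 0.8 -0.2  0.6] T [ 0.01 -0.03  0.03] open -0.02 j [0.03 0.18 2.06 0.   0.9  0.03]
tool shift cm [-0.45  0.06  9.4 ]
```

View pics/s26.png

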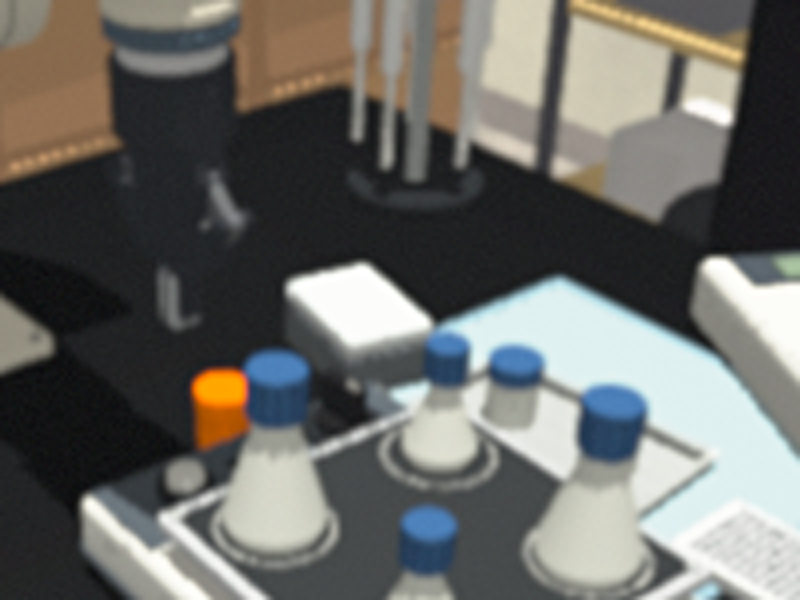

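Request:
{"api": "apply_moves", "payload": {
  "rows": [
    {"tx":-0.45,"ty":0,"tz":2,"roll":0},
    {"tx":0,"ty":0,"tz":3,"roll":0},
    {"tx":0,"ty":0,"tz":2.5,"roll":0},
    {"tx":0,"ty":0,"tz":1.5,"roll":0},
    {"tx":0,"ty":0,"tz":0,"roll":0},
    {"tx":0,"ty":0,"tz":0,"roll":0},
    {"tx":0,"ty":0,"tz":0,"roll":0}
  ]
}}

```text
time_s: 48.65
eef_pos: [0.4348, 0.0187, 0.1045]
orientation: [2.22, 2.221, 0.003]
wrist_force: [-0.4, -0.5, 0.3]
opening: -0.002
```

Run:
```python
from h import *
pose((.4345,.0193,.077))
f=optics.grab_frame("scene");save(f,"s27.png",(200,80,320,170),5)
g=optics.grab_frame("wrist");save(g,"w27.png",(160,130,350,290),4)
```

```text
t 48.65 p [0.4348 0.0187 0.1045] yaw 0.02 tilt 0.15 F [-0.4 -0.5  0.3] T [ 0.    0.01 -0.01] open -0.02 j [0.02 0.35 2.12 0.   0.67 0.02]
tool shift cm [ 0.06 -0.04  2.75]
```

View pics/s27.png

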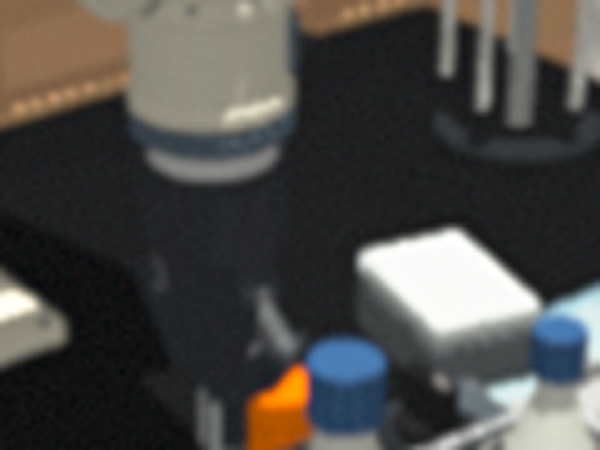

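View pics/w27.png

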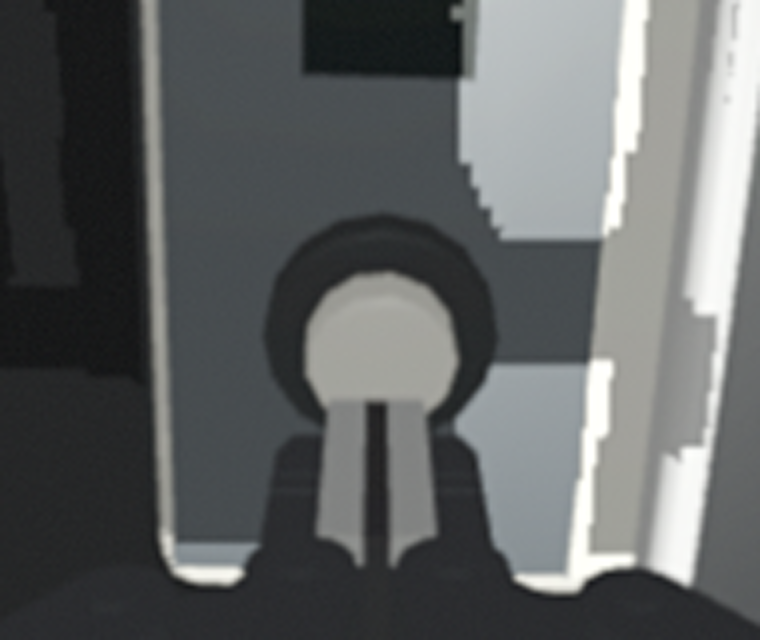

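Request:
{"api": "apply_moves", "payload": {
  "rows": [
    {"tx":0,"ty":0,"tz":1.2,"roll":0},
    {"tx":0,"ty":0,"tz":0.8,"roll":0},
    {"tx":0,"ty":0,"tz":0.4,"roll":0},
    {"tx":0,"ty":0,"tz":0,"roll":0},
    {"tx":0,"ty":0,"tz":0,"roll":0}
  ]
}}

```text
time_s: 49.17
eef_pos: [0.4335, 0.019, 0.0791]
orientation: [-2.22, -2.222, 0.0]
wrist_force: [-0.2, -0.9, 2.4]
opening: 0.002
```

Request:
{"api": "apply_moves", "payload": {
  "rows": [
    {"tx":0,"ty":0,"tz":0.2,"roll":0},
    {"tx":0,"ty":0,"tz":0.2,"roll":0},
    {"tx":0,"ty":0,"tz":0,"roll":0}
  ]
}}

```text
time_s: 49.42
eef_pos: [0.4335, 0.0189, 0.0749]
orientation: [2.22, 2.222, 0.0]
wrist_force: [0.1, 0.6, 3.1]
opening: -0.004
```

Request:
{"api": "apply_moves", "payload": {
  "rows": [
    {"tx":0,"ty":0,"tz":0.15,"roll":0},
    {"tx":0,"ty":0,"tz":0,"roll":0},
    {"tx":0,"ty":0,"tz":0,"roll":0}
  ]
}}

```text
time_s: 49.67
eef_pos: [0.4335, 0.019, 0.0735]
orientation: [2.22, 2.222, 0.0]
wrist_force: [-0.7, 0.3, 4.4]
opening: 0.002
```

Request:
{"api": "apply_moves", "payload": {
  "rows": [
    {"tx":0,"ty":0,"tz":0.15,"roll":0},
    {"tx":0,"ty":0,"tz":0,"roll":0},
    {"tx":0,"ty":0,"tz":0,"roll":0}
  ]
}}

```text
time_s: 49.92
eef_pos: [0.4336, 0.019, 0.0729]
orientation: [2.22, 2.222, 0.0]
wrist_force: [-4.0, -0.1, 19.9]
opening: 0.0
```

Request:
{"api": "apply_moves", "payload": {
  "rows": [
    {"tx":0,"ty":0,"tz":0,"roll":0},
    {"tx":0,"ty":0,"tz":-0.5,"roll":0},
    {"tx":0,"ty":0,"tz":-2,"roll":0},
    {"tx":0,"ty":0,"tz":-3,"roll":0},
    {"tx":0,"ty":0,"tz":-4,"roll":0},
    {"tx":0,"ty":0,"tz":-4,"roll":0},
    {"tx":0,"ty":0,"tz":-4,"roll":0}
  ]
}}

```text
time_s: 50.5
eef_pos: [0.4328, 0.019, 0.2485]
orientation: [-2.22, -2.222, 0.001]
wrist_force: [0.7, 0.2, -0.7]
opening: -0.002
```

Request:
{"api": "apply_moves", "payload": {
  "rows": [
    {"tx":-3.7,"ty":0,"tz":0,"roll":0},
    {"tx":-3.7,"ty":0,"tz":0,"roll":0},
    {"tx":-3.7,"ty":0,"tz":0,"roll":0},
    {"tx":-3.7,"ty":0,"tz":0,"roll":0},
    {"tx":-3.7,"ty":0,"tz":0,"roll":0},
    {"tx":-3.7,"ty":0,"tz":0,"roll":0},
    {"tx":-3.7,"ty":0,"tz":0,"roll":0},
    {"tx":0,"ty":0,"tz":0,"roll":0},
    {"tx":0,"ty":0,"tz":0,"roll":0},
    {"tx":0,"ty":0,"tz":0,"roll":0}
  ]
}}

```text
time_s: 51.33
eef_pos: [0.4332, -0.2397, 0.2464]
orientation: [-2.22, -2.221, -0.0]
wrist_force: [-0.0, 0.3, -1.0]
opening: -0.002
```

```bash
python3 chk.py c2
python3 - <<'E'
from h import *
f=optics.grab_frame("top");w=cloud(f);b=w[215:230,224:238].reshape(-1,3);print("btn z",np.nanpercentile(b[:,2],[80,90,95]))
E
```

```text
t 51.33 p [ 0.4332 -0.2397  0.2464] yaw 0.0 tilt 0.08 F [-0.   0.3 -1. ] T [ 0.01 -0.09 -0.04] open -0.02 j [-0.53  0.2   1.89  0.    1.05 -0.53]
tool shift cm [25.89  0.34 12.66]
(np.float64(177.5), np.float64(119.1)) [0.6807 0.1515 0.2176] [0.0036, 0.1366, 0.1949, 0.1391]
(np.float64(233.2), np.float64(125.5)) [0.6751 0.0148 0.1882] [0.1403, 0.002, 0.138, 0.1967]
(np.float64(230.0), np.float64(178.7)) [0.5361 0.0192 0.2181] [0.1991, 0.1411, 0.0012, 0.1404]
(np.float64(174.2), np.float64(177.5)) [0.5409 0.1586 0.1877] [0.1409, 0.198, 0.139, 0.0013]
(np.float64(110.8), np.float64(183.6)) [0.5376 0.3563 0.0609] [0.2477, 0.3688, 0.3367, 0.1968]
(np.float64(113.4), np.float64(218.8)) [0.4393 0.3449 0.0605] [0.3081, 0.4068, 0.3397, 0.2118]
dial [0.44094003 0.15906478] 178.3153413037642
btn z [0.0864179  0.08820594 0.09029898]
```

View pics/c2_s.png

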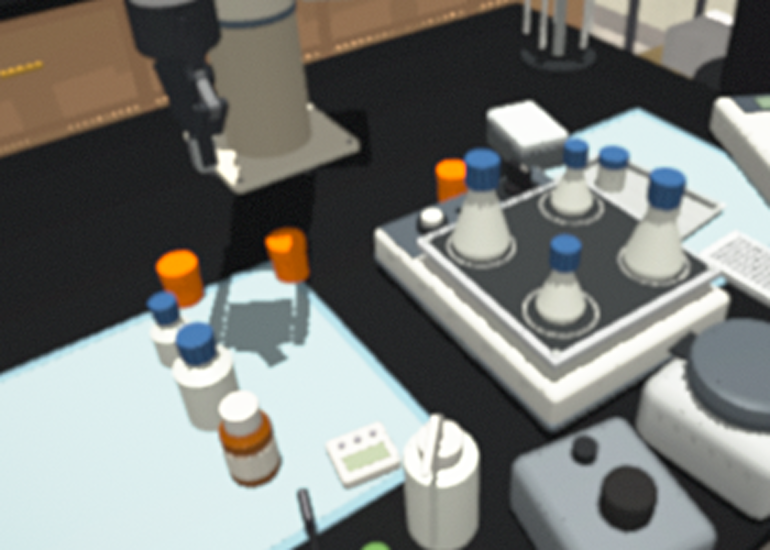

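View pics/c2_t.png

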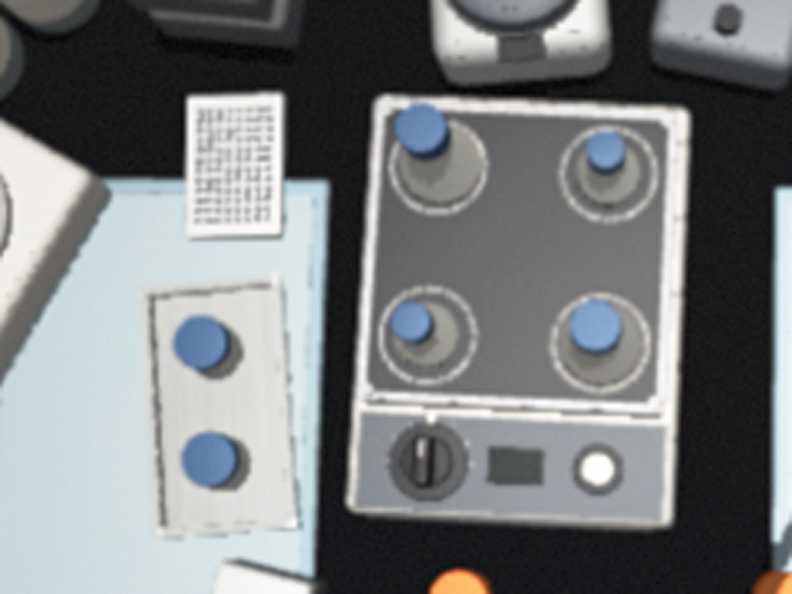

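```bash
python3 -c "
from workcell import job
print(job.close_job())"
```

```text
the job is handed in; nothing more can be done
None
```

I finished the task and handed the job in at about 51 s of the 210 s; it reported no verdict.

- **Jars:** both jars were moved off the platform and stand upright in the steel tray.
- **Flasks:** all four were present. The large pair stands on place0 and place2, the small pair on place1 and place3. In the last top picture each cap was 1–4 mm from its circle's centre. Both counterweights were not needed and still stand on the bench.
- **Dial:** it was turned to the long tick. The last reading was within about 0.5° of it.
- **Start button:** it was pressed to its stop (about 20 N), then let go. Its top measured 88 mm again afterwards, so it is released. The arm was parked clear of everything.

**Where things disagreed:**
- **Fingertips:** they sat about 33 mm farther back than described. The first grip on the dial closed on nothing, and I corrected for this afterwards.
- **Knocked flask:** the large flask on place2 was found about 4 cm off its circle after I had placed it. I put it back and checked it before pressing start.
- **Calibration:** the top camera and the arm disagreed by about 3 mm on some positions, within the limits allowed.

The last pictures showed no bystander or orange look-alike moved, but I checked those by eye and did not measure them.

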